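Open the latched games organizer and stand the throwing sticks in its cup

ROBOT

A 6-joint arm with a two-finger parallel gripper is mounted at the origin on the work surface. World frame = base frame: x ahead of the robot, y to its left, z up, the work surface at z = 0. Lengths are in m, angles in rad, forces in N, time in s.
With the tool pointing down it reaches from about 0.25 to 0.775 m from the base axis. Payload 4 kg.
Tool frame: the origin (TCP) lies at the centre of the arm's flange, where the gripper is bolted on; the fingertips stand ahead of it and the grasp point (between the pads) lies 180 mm ahead of it (robot.tcp_to_tips is the z of the fingertips in the tool frame, in m); z points along the fingers, y is the direction in which the jaws open and shut (so a half turn about z gives the same grasp; the last joint's range is limited). The gripper opens to 94 mm and grips with 3 to 60 N. Pads are 16 mm wide; open, the fingers measure 119 mm over their backs; the gripper's body (75 mm by 177 mm) begins 78 mm behind the grasp point.
Start: joints at [1.116, 0.087, 1.371, -0, 1.684, -0.103], TCP at [0.19, 0.516, 0.405] pointing down, gripper open.
Joint ranges: [-3.1, 3.1], [-0.76, 2.03], [0.27, 2.55], [-1.08, 4.22], [0.17, 2.65], [-2.57, 2.57]. Speed limits (rad/s): [2.79, 2.79, 3.14, 3.14, 3.14, 3.14].

INTERFACE

Orientations are given as [roll, pitch, yaw] about the fixed x, y, z axes, in that order (R = Rz(yaw) Ry(pitch) Rx(roll)).
In Python, from bench import robot gives the robot as it stands.
- The arm moves only by the tool move_arm, never from a script. Its argument "increments" is a list that holds one entry, the list of rows, each a list of 7 numbers: the opening, from 0 (shut) to 1 (fully open), then the shift along the tool's x, y, z as a fraction of full scale, then the turn, a rotation vector about the tool's x, y, z as a fraction of full scale. In form: [[[jaw, dx, dy, dz, rx, ry, rz], ...]]. A call has 1 to 8 rows; each row is the pose to reach, as a shift and turn from the pose commanded when the call began, along the tool's axes at that moment; what a row does not reach only later rows make up. Full scale, the value 1, is 0.1 m for a shift and pi/2 rad for a turn. A row lasts 1/12 s, in which the tool goes at most 41.7 mm and 7.16 degrees, less where a joint would pass 70% of its speed; a pose out of reach is approached as far as the arm can. A call with a number of a shift or a turn outside -1 to 1 is refused whole. A call with a gripper value outside its range is refused whole. The fingers move at their own pace and stop on an object; the grip force is fixed at half the most. Time passes only in rows, so rows that repeat a pose let the fingers close. It gives the time, the measured TCP pose, the force and the opening at its end, in the units of the state.
- robot.get_obs(): the state, without advancing time (a new reading comes with each control period).
- robot.snapshot(name): name is "scene" or "top" or "wrist"; returns (picture, depth): 400x640x3 uint8, red, green, blue; 400x640 float32, m along the optical axis (not along the pixel's ray), 0 where there is no reading.
- robot.camera_params(name): a dict with "mtx" (3x3 intrinsics, pixels), "k1" (the pictures are not rectified: a ray, as slopes to the right and down, at radius r is drawn at 1 + k1 r^2 times it, then the intrinsics apply), "R" (3x3) and "t" (3): a world point X has camera coordinates R X + t. Camera axes: x right, y down, z forward; pixel columns grow to the right and rows downward; lengths in m; the calibration is good to about 2 mm. A picture is of the moment at which its call begins: read the wrist's pose just before it. camera_params takes no time and is no camera call; for the wrist camera it gives the pose at the moment of the call.
- robot.close_job(): hands the job in, once; it reports no verdict.
The state is a dict: "time": time; "joint_positions": joint angles; "qvel": joint speeds; "joint_torque": joint torques, N m; "tool_pos": TCP position; "ee_rot": TCP orientation; "wrist_force": force on the tool from outside, world axes, zero at the start; "wrist_torque": the same for the moment, N m; "width": finger opening in m.
Only numpy, scipy, OpenCV 4.12 (cv2) and the standard library are available. Lean on these libraries where they do the work, as an engineer would, in place of code of your own. Each camera call takes 0.05 s, during which the arm holds its last target.

TASK

Get the games organizer ready for tonight. First put whatever is standing on the white organizer onto the low bamboo shelf, the same way up as it stood and without disturbing the other things about; then press the grey child-safety hook down through the gap in the front deck so that the flap springs up, swing the flap right back until it stays open past upright, and stand every wooden throwing stick from the table upright in the bamboo cup inside.

Things in the scene. Friction and masses are not known exactly. Their poses are not given: they have to be found in the camera images.
- organizer: white plastic games organizer, a fixed chest 240 (own x) x 300 (own y) x 132 mm tall; origin under its centre; front = own -x side. A fixed deck (own x -120 to -57, top at 132) runs along the front; behind it lies the flap, flush with it. Side walls 120 high. Inside under the flap: the cup, and card decks 86 high at own y -54 to -114
- flap (a joint): angle of the flap (296 wide, 12 thick, 140 g; hinge on the own +x side): 0 shut, 1.57 upright, stop 1.83 leaning back. Front edge swings up, then back. Once unlatched, a sprung ejector (under 3 N at the edge) lifts it to about 0.4 rad, edge 65 mm above the deck; there and beyond it stays where left, about 2 N at the edge moves it on
- flap_hinge (a point): middle of the flap's hinge line, in the organizer's axes (turns with the organizer): own x +115, 126 mm above the table; the hinge line runs along own y
- flap_edge (a point): middle of the flap's front edge, half-way through its thickness, 170 mm from the hinge; moves with the flap. Its middle 48 mm is rebated: only the lowest 4 mm of the thickness are there, where the hook grips it
- hook (a joint): the grey plastic latch hook: angle in rad, 0 at rest with its nose over the flap's front edge, grows as its pad is pressed down, stop at 0.42. The flap is let go at about 0.2 to 0.27. It is sprung and returns when released
- hook_pad (a point): the point to press: top of the hook's flat pad (40 long x 34 wide), 28 mm in front of its pivot, 20 mm below the deck top, seen through the gap at organizer x -88, y 0. Straight down it takes 4 to 5 N (with friction up to 10 N) where the flap is let go (6 to 8 mm down); its stop is 12 mm down
- gap_mouth (a point): centre of the mouth of the gap in the middle of the deck: a rectangular opening 50 mm (own x -107 to -57) by 52 mm (own y), level with the deck top (132 mm above the table); the hook lies in it, a bulkhead behind it
- cup_floor (a point): centre of the inner floor of the bamboo holder cup fixed inside the organizer (6 mm above the table), axes as the organizer's. The cup is rectangular: inside 50 mm (own x) by 124 mm (own y), walls 6 mm thick, rim 102 mm above this floor, open at the top once the flap is back
- bamboo_shelf: low slatted bamboo shelf 220 (own x) x 260 (own y) x 60 mm high, fixed; origin at the centre of its underside. The block stack always stands on it around own x +65, own y -75; the rest is free
- shelf_top (a point): centre of the bamboo shelf's top surface (60 mm above the table), axes as the shelf's
- paperweight: clear glass paperweight, round, 64 mm diameter with straight sides to 28 mm, domed to 43 mm, 280 g; origin at the centre of its underside. If present it starts on the organizer. May be absent
- pawn: silver aluminium pawn standing upright, 110 mm tall, foot 60 mm diameter, slim stem, ball head 35 mm diameter centred 92 mm above its foot, 300 g; origin at the centre of its underside. If present it starts on the organizer. May be absent
- block: jumbo wooden tower block lying flat, 120 (own x) x 44 (own y) x 28 mm high, 100 g; origin at the centre of its underside. If present it starts on the organizer. May be absent
- stick1: half-round plain wooden throwing stick, 150 long (own x), 22 wide (own y), 16 thick (own z), 40 g; origin at its centre. Starts lying flat on the table, roughly pointing away from the robot (along world x). May be absent. Either end may go down into the cup
- stick2: half-round plain wooden throwing stick, 150 long (own x), 22 wide (own y), 16 thick (own z), 40 g; origin at its centre. Starts lying flat on the table, roughly pointing away from the robot (along world x). May be absent. Either end may go down into the cup
- stick3: half-round plain wooden throwing stick, 150 long (own x), 22 wide (own y), 16 thick (own z), 40 g; origin at its centre. Starts lying flat on the table, roughly pointing away from the robot (along world x). May be absent. Either end may go down into the cup
- stick4: half-round plain wooden throwing stick, 150 long (own x), 22 wide (own y), 16 thick (own z), 40 g; origin at its centre. Starts lying flat on the table, roughly pointing away from the robot (along world x). May be absent. Either end may go down into the cup
- block_stack: bystander: stack of small wooden tower blocks, 66 x 66 x 84 mm high, on the bamboo shelf; origin at the centre of its underside
- card_tin: bystander: flat aluminium card tin, 66 x 94 x 26 mm, on the table; origin under its centre
- dice_cup: bystander: dark wooden dice cup, 76 mm across, 95 mm tall
- sand_timer: bystander: wooden sand timer, 56 mm across, 100 mm tall
Mind the look-alikes: they are no part of the job. Leave any orange or pink look-alike of the block alone.

How it is judged:
By the outcome, as a careful person would: the job done as asked, in the order asked, and still so for the second after the job is handed in, with the robot touching nothing.
Of paperweight, pawn, block only 2 to 3 are there at a start; the rules pass over those that are not, and their reading is None.
Of stick1, stick2, stick3, stick4 only 3 to 4 are there at a start; the rules pass over those that are not, and their reading is None.
At some moment in a run one of stick1, stick2, stick3, stick4 may be knocked a few centimetres aside while the robot is not near it.
It also fails if it takes over 210 s, if anything falls off the work surface, if the arm or the gripper's body presses on something with over 40 N, if the wrist force passes 120 N, or if a joint passes its speed limit or range.

## Working session

There is one attempt and no reset: what is moved stays moved. The work goes in short steps, Python scripts to look and compute and a tool call to move; the robot and the scene stay as the last step left them, time stands still between calls to the robot, and variables do not carry over. Pictures are saved under pics/ and viewed, and the job is handed in when it is done.

Besides the shell and the picture viewer there is one more tool, called after "Request:" as name([rows], argument=value, ...), one row to a line, values as JSON. move_arm: Moves the arm, as the interface text tells. Its arguments: {"type":"object","properties":{"increments":{"type":"array","items":{"type":"array","items":{"type":"array","items":{"type":"number","minimum":-1,"maximum":1}}}}},"required":["increments"]}

```bash
ls; mkdir -p pics; cat > h.py <<'E'
import numpy as np, cv2
from bench import robot
def snap(n,f):
    im,d=robot.snapshot(n); cv2.imwrite('pics/'+f+'.png',im[:,:,::-1]); np.savez('pics/'+f,im=im,d=d,**{k:np.array(v) for k,v in robot.camera_params(n).items()})
    return im,d
def load(f): return np.load('pics/'+f+'.npz')
def rays(z,u,v):
    K=z['mtx'];k1=float(z['k1'])
    D=np.array([k1,0,0,0,0]) 
    p=np.stack([np.ravel(u),np.ravel(v)],1).astype(float)
    xd=np.stack([(p[:,0]-K[0,2])/K[0,0],(p[:,1]-K[1,2])/K[1,1]],1)
    x=xd.copy()
    for _ in range(30): x=xd/(1+k1*(x**2).sum(1,keepdims=True))
    return np.c_[x,np.ones(len(x))]
def atz(z,u,v,h):
    r=rays(z,u,v); R=z['R'];t=z['t']; d=r@R; c=-R.T@t
    s=(h-c[2])/d[:,2]; return c+d*s[:,None]
def cloud(z):
    d=z['d']; H,W=d.shape; u,v=np.meshgrid(np.arange(W),np.arange(H))
    r=rays(z,u,v)*d.reshape(-1,1); return ((r-z['t'])@z['R']).reshape(H,W,3)
def crop(f,u0,v0,u1,v1,s,out):
    im=cv2.imread('pics/'+f+'.png')[v0:v1,u0:u1]; cv2.imwrite('pics/'+out+'.png',cv2.resize(im,None,fx=s,fy=s,interpolation=cv2.INTER_CUBIC))
def proj(z,X):
    X=np.atleast_2d(X)@z['R'].T+z['t']; x=X[:,:2]/X[:,2:]; x=x*(1+float(z['k1'])*(x**2).sum(1,keepdims=True)); return x*[z['mtx'][0,0],z['mtx'][1,1]]+z['mtx'][:2,2]
E
python3 - <<'E'
from h import *
snap('scene','s0');snap('top','t0')
for n in('scene','top'):
    z=load({'scene':'s0','top':'t0'}[n]); print(n,-z['R'].T@z['t'],z['mtx'][0,0],z['k1'],z['R'][2])
print(robot.get_obs(), robot.tcp_to_tips)
E
```

```text
pics
scene [1.44170961 0.46991196 1.3941973 ] 481.8799118787485 0.04380613452420099 [-0.56393998 -0.25013874 -0.78702116]
top [0.38121342 0.0657918  1.28081286] 410.5325780006775 -0.07621467811617698 [ 1.02822717e-01 -9.39223210e-04 -9.94699254e-01]
{'time': 0.1, 'joint_positions': array([ 1.11592630e+00,  8.78986965e-02,  1.37204133e+00, -1.30738823e-05,
        1.68359490e+00, -1.03114839e-01]), 'qvel': array([ 6.77585407e-05, -1.33316061e-03, -4.69233352e-03,  7.33885524e-04,
        5.16174413e-04,  1.39179723e-03]), 'joint_torque': array([ 1.77782589e-03, -3.41251767e+01, -3.03301656e+01,  7.18495483e-02,
        3.03878495e-02, -8.36502340e-05]), 'tool_pos': array([0.18947637, 0.51624078, 0.40364256]), 'ee_rot': array([-3.13965936e+00, -1.86997683e-04,  2.78983583e+00]), 'wrist_force': array([0.99207064, 0.23573328, 0.09174873]), 'wrist_torque': array([ 0.05196938, -0.02035136, -0.05015521]), 'width': 0.0940868080731764} 0.1992
```

View pics/s0.png

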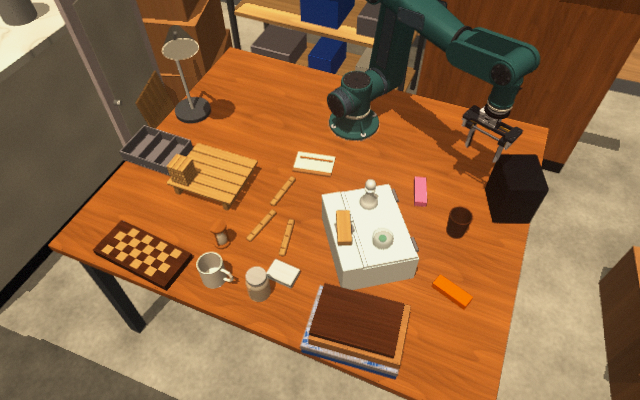

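View pics/t0.png

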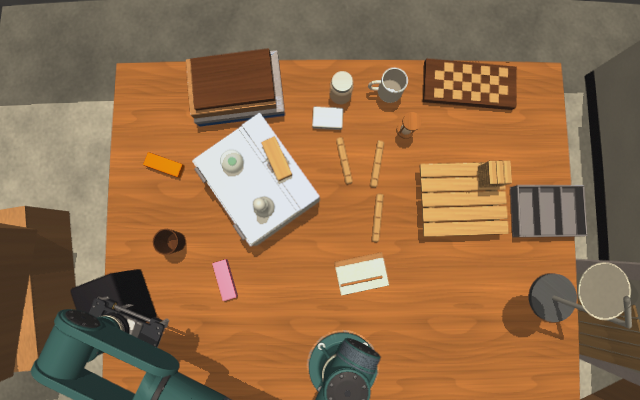

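```bash
python3 - <<'E'
from h import *
crop('t0',180,100,340,260,5,'c1'); crop('t0',310,120,470,310,4,'c2'); crop('s0',300,160,440,300,5,'c3')
z=load('t0')
for n,u,v,h in [('l',(194,258,318,254),(158,114,199,244),.132)]:
    print(atz(z,u,v,h).round(3))
E
```

```text
[[0.616 0.428 0.132]
 [0.744 0.246 0.132]
 [0.497 0.073 0.132]
 [0.371 0.252 0.132]]
```

View pics/c1.png

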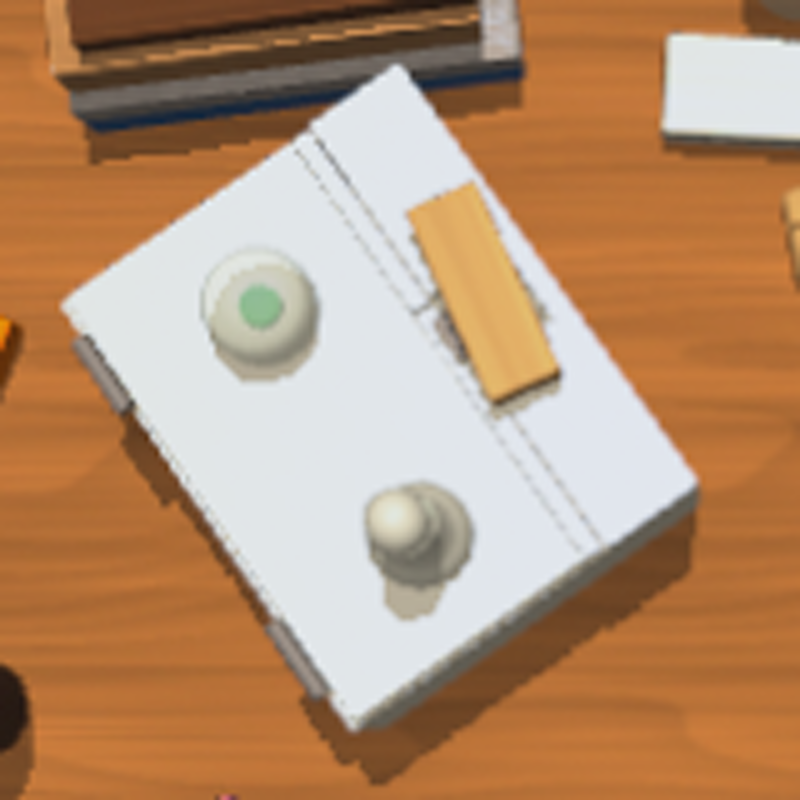

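View pics/c2.png

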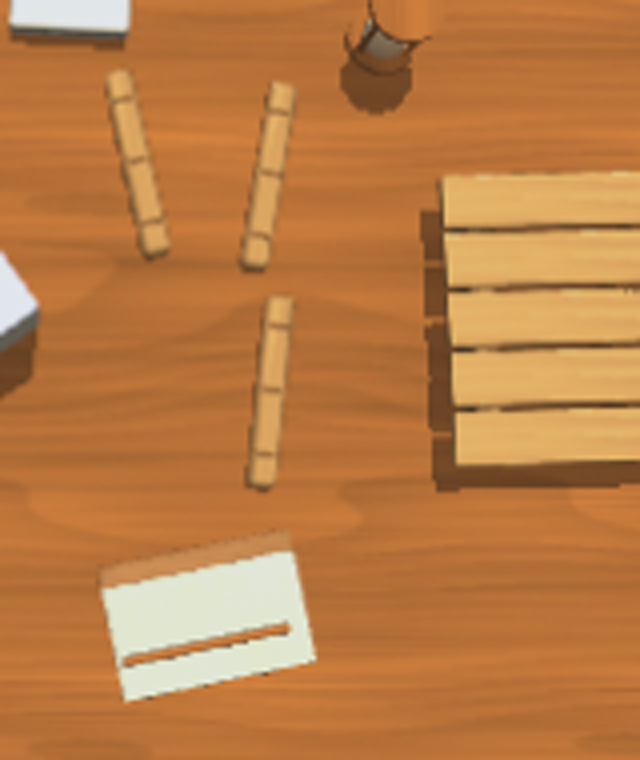

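View pics/c3.png

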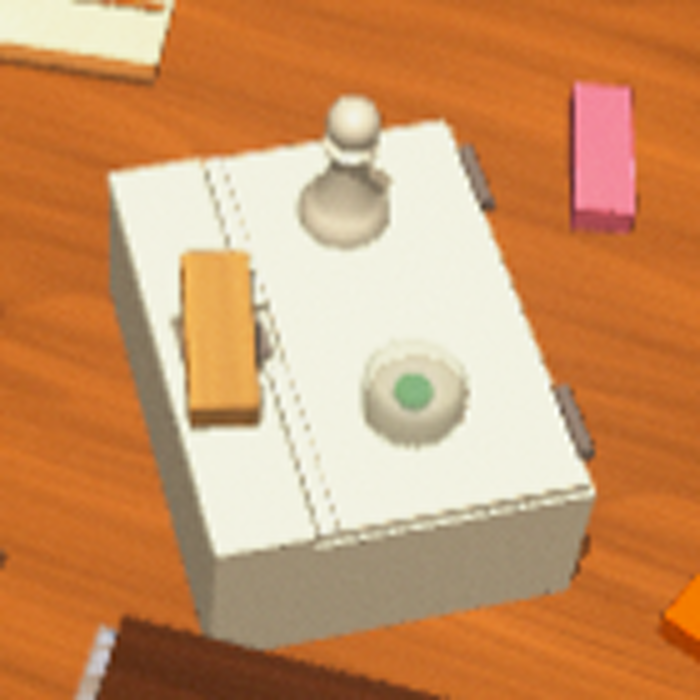

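```bash
python3 - <<'E'
from h import *
z=load('t0'); P=cloud(z); im=z['im']
print('table z',np.median(P[300:310,240:330,2]), P[60:400:40,120:560:60,2].round(3))
reg=np.zeros(im.shape[:2],bool); reg[105:255,185:330]=1
m=reg&(abs(P[...,2]-.132)<.006)
m=m.astype(np.uint8); n,l,st,_=cv2.connectedComponentsWithStats(m); i=1+np.argmax(st[1:,4]); m=(l==i)
print('deck z',P[m][:,2].mean(), st[i])
pts=P[m][:,:2]; r=cv2.minAreaRect((pts*1000).astype(np.float32)); print(r)
print(cv2.boxPoints(r))
m=np.zeros(im.shape[:2],bool);
for name,(u0,v0,u1,v1),h0,h1 in [('block',(255,130,300,185),.15,.17),('shelf',(415,155,515,240),.05,.07),('stack',(475,155,515,190),.13,.16),('pw',(215,145,250,180),.145,.19),('pawn',(245,190,280,225),.2,.26),('pawnfoot',(245,190,280,225),.14,.19)]:
    q=P[v0:v1,u0:u1].reshape(-1,3); q=q[(q[:,2]>h0)&(q[:,2]<h1)]
    print(name,len(q),q.mean(0).round(4),q.max(0).round(3),q.min(0).round(3), cv2.minAreaRect((q[:,:2]*1000).astype(np.float32)))
E
```

```text
table z -0.0004379084540811872 [[-0.753 -0.747  0.12  -0.003 -0.003 -0.002 -0.741 -0.751]
 [-0.    -0.     0.116 -0.    -0.    -0.002  0.03  -0.003]
 [-0.003 -0.001  0.13  -0.     0.001  0.002  0.     0.002]
 [ 0.003  0.002  0.129  0.131 -0.005  0.053  0.069 -0.001]
 [ 0.004  0.002  0.128  0.     0.001 -0.002  0.001  0.042]
 [ 0.001 -0.    -0.004  0.     0.004 -0.     0.     0.004]
 [ 0.185 -0.001  0.002  0.001  0.004 -0.002  0.003  0.015]
 [ 0.55   0.001  0.004  0.002  0.014 -0.002  0.001  0.001]
 [ 0.002  0.554 -0.001 -0.001  0.224 -0.003  0.002 -0.   ]]
deck z 0.13135084844219727 [ 193  113  126  131 6920]
((557.1284790039062, 257.198974609375), (299.1131286621094, 248.2728729248047), 35.328094482421875)
[[363.32928  271.99396 ]
 [506.89496   69.439514]
 [750.9277   242.40399 ]
 [607.362    444.95844 ]]
block 640 [0.6094 0.1888 0.1591] [0.67  0.229 0.165] [0.55  0.148 0.152] ((610.7149658203125, 189.25405883789062), (117.5467300415039, 43.81599807739258), 23.755123138427734)
shelf 5006 [ 0.4959 -0.3549  0.0594] [ 0.614 -0.235  0.07 ] [ 0.395 -0.499  0.05 ] ((504.8905029296875, -367.2669677734375), (219.1187744140625, 260.3475341796875), 1.268637776374817)
stack 567 [ 0.5716 -0.4424  0.1425] [ 0.607 -0.41   0.15 ] [ 0.539 -0.479  0.13 ] ((572.5984497070312, -444.17974853515625), (67.3886947631836, 68.7823257446289), 0.9400841593742371)
pw 429 [0.5998 0.3116 0.1673] [0.633 0.347 0.18 ] [0.571 0.283 0.145] ((601.5863037109375, 314.36431884765625), (62.2056999206543, 63.23418426513672), 4.614495754241943)
pawn 158 [0.4752 0.2216 0.2326] [0.493 0.24  0.244] [0.459 0.207 0.202] ((476.315673828125, 222.66709899902344), (31.83700180053711, 33.87157440185547), 27.517757415771484)
pawnfoot 176 [0.4711 0.2172 0.1499] [0.505 0.252 0.175] [0.449 0.198 0.14 ] ((474.34881591796875, 220.85610961914062), (45.90486145019531, 56.68596649169922), 53.54464340209961)
```

```bash
cat > plan.py <<'E'
import numpy as np, json, sys, os
from scipy.spatial.transform import Rotation as Ro
F='cmd.json'
def getc():
    if os.path.exists(F):
        d=json.load(open(F)); return np.array(d['p']),Ro.from_quat(d['q']),d['j']
    return np.array([.19,.516,.405]),Ro.from_euler('xyz',[np.pi,0,1.116+.103+np.pi/2]),1.0
def setc(p,R,j): json.dump({'p':list(map(float,p)),'q':list(map(float,R.as_quat())),'j':float(j)},open(F,'w'))
def down(psi): return Ro.from_euler('xyz',[np.pi,0,np.radians(psi)])
def go(targets,step=.03,ang=6.5):
    """targets: (pos, R, jaw[, step[, hold rows]])"""
    p,R,j=getc()
    for t in targets:
        tp=p if t[0] is None else np.array(t[0],float); tR=R if t[1] is None else t[1]; tj=j if t[2] is None else t[2]
        st=t[3] if len(t)>3 and t[3] else step; hold=t[4] if len(t)>4 else 0
        while True:
            dv=R.inv().apply(tp-p); rv=(R.inv()*tR).as_rotvec()
            n=max(1,int(np.ceil(np.linalg.norm(dv)/st-1e-6)),int(np.ceil(np.degrees(np.linalg.norm(rv))/ang-1e-6)))
            f=min(1,8/n, .1/max(1e-9,abs(dv).max()))
            k=min(8,int(np.ceil(n*f-1e-6)))
            d=np.r_[dv/.1,rv/(np.pi/2)]*f
            d=np.clip(np.round(d,3),-1,1)
            rows=[[round(tj,2)]+[round(float(x),3)+0.0 for x in d*(i+1)/k] for i in range(k)]
            p=p+R.apply(np.array(rows[-1][1:4])*.1); R=R*Ro.from_rotvec(np.array(rows[-1][4:])*np.pi/2)
            if f>=1:
                h=hold
                while h>0 and len(rows)<8: rows.append(rows[-1]); h-=1
                print(json.dumps([rows]).replace(' ','').replace('.0,',',').replace('.0]',']'))
                while h>0:
                    m=min(8,h); print(json.dumps([[[round(tj,2)]+[0]*6]*m]).replace(' ','')); h-=m
                break
            print(json.dumps([rows]).replace(' ','').replace('.0,',',').replace('.0]',']'))
        j=tj
    setc(p,R,j); print('end',p.round(4),R.as_euler('xyz').round(3))
E
python3 - <<'E'
from plan import *
go([((.24,.46,.48),down(170),1),((.42,.27,.50),down(180),1)],step=.04,ang=7)
E
```

```text
[[[1,-0.221,-0.118,-0.25,0,0,-0.038],[1,-0.441,-0.235,-0.5,0,0,-0.075],[1,-0.662,-0.353,-0.75,0,0,-0.113]]]
[[[1,-0.25,-0.185,-0.024,0,0,-0.013],[1,-0.5,-0.371,-0.048,0,0,-0.026],[1,-0.75,-0.556,-0.071,0,0,-0.04],[1,-1,-0.742,-0.095,0,0,-0.053]]]
[[[1,-0.25,-0.22,-0.025,0,0,-0.014],[1,-0.5,-0.44,-0.051,0,0,-0.028],[1,-0.75,-0.659,-0.076,0,0,-0.042],[1,-1,-0.879,-0.102,0,0,-0.056]]]
[[[1,-0.028,-0.03,-0.003,0,0,-0.002]]]
end [0.42 0.27 0.5 ] [ 3.142  0.    -3.142]
```

Request:
move_arm([
  [[1,-0.221,-0.118,-0.25,0,0,-0.038],[1,-0.441,-0.235,-0.5,0,0,-0.075],[1,-0.662,-0.353,-0.75,0,0,-0.113]],
])

```text
time: 0.35
tool_pos: [0.2397, 0.4599, 0.4792]
ee_rot: [-3.139, -0.001, 2.972]
wrist_force: [0.3, 0.3, 1.4]
width: 0.0943
```

Request:
move_arm([
  [[1,-0.25,-0.185,-0.024,0,0,-0.013],[1,-0.5,-0.371,-0.048,0,0,-0.026],[1,-0.75,-0.556,-0.071,0,0,-0.04],[1,-1,-0.742,-0.095,0,0,-0.053]],
])

```text
time: 0.68
tool_pos: [0.3258, 0.3688, 0.489]
ee_rot: [-3.141, -0.0, 3.052]
wrist_force: [-0.5, 0.4, -0.1]
width: 0.094
```

Request:
move_arm([
  [[1,-0.25,-0.22,-0.025,0,0,-0.014],[1,-0.5,-0.44,-0.051,0,0,-0.028],[1,-0.75,-0.659,-0.076,0,0,-0.042],[1,-1,-0.879,-0.102,0,0,-0.056]],
])

```text
time: 1.02
tool_pos: [0.4175, 0.2719, 0.499]
ee_rot: [-3.141, -0.001, 3.14]
wrist_force: [0.5, 1.4, 0.4]
width: 0.0938
```

Request:
move_arm([
  [[1,-0.028,-0.03,-0.003,0,0,-0.002],[1,-0.028,-0.03,-0.003,0,0,-0.002],[1,-0.028,-0.03,-0.003,0,0,-0.002],[1,-0.028,-0.03,-0.003,0,0,-0.002]],
])

```text
time: 1.35
tool_pos: [0.4188, 0.2711, 0.4994]
ee_rot: [3.141, -0.001, -3.14]
wrist_force: [-1.0, -0.1, 0.1]
width: 0.0938
```

```bash
python3 - <<'E'
from h import *
import json
o=robot.get_obs(); print({k:np.round(v,4) for k,v in o.items()})
snap('wrist','w1'); z=load('w1'); print(-z['R'].T@z['t'],z['R'][2],z['R'][0])
E
```

```text
{'time': np.float64(1.35), 'joint_positions': array([ 4.6050e-01, -2.6000e-02,  1.3009e+00,  7.0000e-04,  1.8673e+00,
       -1.1114e+00]), 'qvel': array([ 0.0132, -0.0056, -0.0029, -0.0036, -0.0014, -0.0039]), 'joint_torque': array([-5.23100e-01, -2.88849e+01, -3.01690e+01, -1.12000e-02,
        6.73000e-02,  4.00000e-03]), 'tool_pos': array([0.4188, 0.2711, 0.4994]), 'ee_rot': array([ 3.1413e+00, -9.0000e-04, -3.1403e+00]), 'wrist_force': array([-1.0078, -0.0641,  0.0792]), 'wrist_torque': array([0.0542, 0.0043, 0.0368]), 'width': np.float64(0.0938)}
[0.34420415 0.27051393 0.47980241] [ 0.25498662  0.00159522 -0.96694327] [-0.00189222  0.99999755  0.00115077]
```

View pics/w1.png

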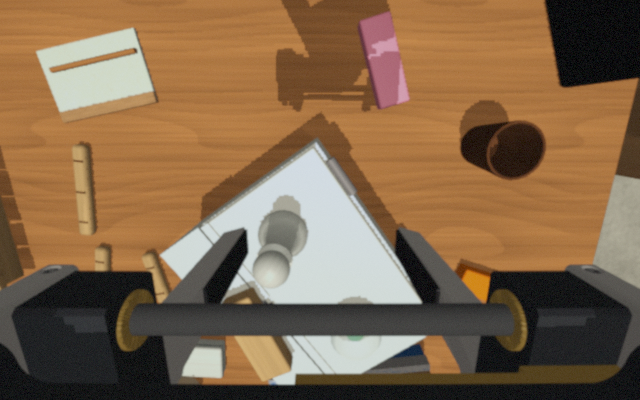

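```bash
python3 - <<'E'
from h import *
z=load('w1');P=cloud(z)
print('head',atz(z,[271],[268],.224).round(4))
print('foot edges L/R',atz(z,[259,307],[234,234],.14).round(4))
print('org corners',atz(z,[317,163,],[142,254],.132).round(4))
# head fit: sphere from depth
for n in('w1','t0'):
    z=load(n);P=cloud(z).reshape(-1,3)
    q=P[(np.hypot(P[:,0]-.475,P[:,1]-.22)<.04)&(P[:,2]>.212)&(P[:,2]<.26)]
    A=np.c_[2*q,np.ones(len(q))]; c=np.linalg.lstsq(A,(q**2).sum(1),rcond=None)[0]; print(n,len(q),c[:3].round(4),q.mean(0).round(4),'r',np.sqrt(c[3]+c[:3]@c[:3]).round(4))
E
```

```text
head [[0.477  0.2243 0.224 ]]
foot edges L/R [[0.4758 0.1965 0.14  ]
 [0.4757 0.2542 0.14  ]]
org corners [[0.3676 0.2662 0.132 ]
 [0.5059 0.0729 0.132 ]]
w1 1145 [0.4773 0.2246 0.225 ] [0.4721 0.2263 0.2353] r 0.0171
t0 141 [0.4768 0.2241 0.2267] [0.4758 0.2225 0.2358] r 0.0159
```

```bash
python3 - <<'E'
from plan import *
go([((.477,.2245,.5),down(180),1,.04),((.477,.2245,.405),None,1,.025,2),(None,None,0,None,7),((.477,.2245,.47),None,0,.02,1)])
E
```

```text
[[[1,-0.285,-0.228,0,0,0,0],[1,-0.57,-0.455,0,0,0,0]]]
[[[1,0,0,0.237,0,0,0],[1,0,0,0.475,0,0,0],[1,0,0,0.712,0,0,0],[1,0,0,0.95,0,0,0],[1,0,0,0.95,0,0,0],[1,0,0,0.95,0,0,0]]]
[[[0,0,0,0,0,0,0],[0,0,0,0,0,0,0],[0,0,0,0,0,0,0],[0,0,0,0,0,0,0],[0,0,0,0,0,0,0],[0,0,0,0,0,0,0],[0,0,0,0,0,0,0],[0,0,0,0,0,0,0]]]
[[[0,0,0,-0.163,0,0,0],[0,0,0,-0.325,0,0,0],[0,0,0,-0.488,0,0,0],[0,0,0,-0.65,0,0,0],[0,0,0,-0.65,0,0,0]]]
end [0.477  0.2245 0.47  ] [ 3.142  0.    -3.142]
```

Request:
move_arm([
  [[1,-0.285,-0.228,0,0,0,0],[1,-0.57,-0.455,0,0,0,0],[1,-0.57,-0.455,0,0,0,0]],
])

```text
time: 1.65
tool_pos: [0.4789, 0.2233, 0.4984]
ee_rot: [-3.139, 0.0, 3.139]
wrist_force: [-0.9, -0.2, 0.0]
width: 0.0939
```

Request:
move_arm([
  [[1,0,0,0.237,0,0,0],[1,0,0,0.475,0,0,0],[1,0,0,0.712,0,0,0],[1,0,0,0.95,0,0,0],[1,0,0,0.95,0,0,0],[1,0,0,0.95,0,0,0]],
])

```text
time: 2.15
tool_pos: [0.4756, 0.2258, 0.4036]
ee_rot: [-3.141, -0.003, -3.14]
wrist_force: [-0.7, 0.3, 0.3]
width: 0.094
```

Request:
move_arm([
  [[0,0,0,0,0,0,0],[0,0,0,0,0,0,0],[0,0,0,0,0,0,0],[0,0,0,0,0,0,0],[0,0,0,0,0,0,0],[0,0,0,0,0,0,0],[0,0,0,0,0,0,0],[0,0,0,0,0,0,0]],
])

```text
time: 2.82
tool_pos: [0.4765, 0.2248, 0.4047]
ee_rot: [3.141, 0.0, 3.141]
wrist_force: [-0.1, -0.3, -0.5]
width: 0.0441
```

Request:
move_arm([
  [[0,0,0,-0.163,0,0,0],[0,0,0,-0.325,0,0,0],[0,0,0,-0.488,0,0,0],[0,0,0,-0.65,0,0,0],[0,0,0,-0.65,0,0,0]],
])

```text
time: 3.23
tool_pos: [0.4766, 0.2248, 0.4736]
ee_rot: [3.139, 0.006, 3.142]
wrist_force: [0.5, 0.5, 0.8]
width: 0.011
```

```bash
python3 - <<'E'
from h import *
snap('wrist','w2')
from plan import *
go([((.47,.12,.48),None,0,.025),((.46,-.08,.48),None,0),((.44,-.28,.48),None,0),((.435,-.455,.48),None,0,.03,3)])
E
```

```text
[[[0,0.013,-0.2,-0.019,0,0,0],[0,0.027,-0.4,-0.038,0,0,0],[0,0.04,-0.6,-0.058,0,0,0],[0,0.054,-0.8,-0.077,0,0,0],[0,0.067,-1,-0.096,0,0,0]]]
[[[0,0.003,-0.045,-0.004,0,0,0]]]
[[[0,0.013,-0.25,0,0,0,0],[0,0.025,-0.5,0,0,0,0],[0,0.038,-0.75,0,0,0,0],[0,0.05,-1,0,0,0,0]]]
[[[0,0.013,-0.25,0,0,0,0],[0,0.025,-0.5,0,0,0,0],[0,0.038,-0.75,0,0,0,0],[0,0.05,-1,0,0,0,0]]]
[[[0,0.025,-0.25,0,0,0,0],[0,0.05,-0.5,0,0,0,0],[0,0.075,-0.75,0,0,0,0],[0,0.1,-1,0,0,0,0]]]
[[[0,0.025,-0.25,0,0,0,0],[0,0.05,-0.5,0,0,0,0],[0,0.075,-0.75,0,0,0,0],[0,0.1,-1,0,0,0,0]]]
[[[0,0.007,-0.25,0,0,0,0],[0,0.015,-0.5,0,0,0,0],[0,0.022,-0.75,0,0,0,0],[0,0.029,-1,0,0,0,0]]]
[[[0,0.007,-0.25,0,0,0,0],[0,0.014,-0.5,0,0,0,0],[0,0.021,-0.75,0,0,0,0],[0,0.021,-0.75,0,0,0,0],[0,0.021,-0.75,0,0,0,0],[0,0.021,-0.75,0,0,0,0]]]
end [ 0.435 -0.455  0.48 ] [ 3.142  0.    -3.142]
```

View pics/w2.png

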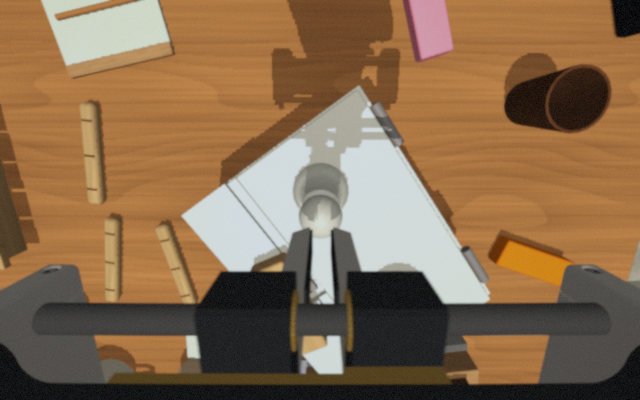

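```bash
python3 - <<'E'
from plan import *
setc((.477,.2245,.47),down(180),0)
z=load=None
go([(None,None,.65,None,9),((.477,.2245,.405),None,.65,.02,2),(None,None,0,None,8),((.477,.2245,.47),None,0,.02,1)])
from h import *
z=load('w2'); print(atz(z,[321],[215],.224),atz(z,[321],[188],.14))
E
```

```text
[[[0.65,0,0,0,0,0,0],[0.65,0,0,0,0,0,0],[0.65,0,0,0,0,0,0],[0.65,0,0,0,0,0,0],[0.65,0,0,0,0,0,0],[0.65,0,0,0,0,0,0],[0.65,0,0,0,0,0,0],[0.65,0,0,0,0,0,0]]]
[[[0.65,0,0,0,0,0,0],[0.65,0,0,0,0,0,0]]]
[[[0.65,0,0,0.163,0,0,0],[0.65,0,0,0.325,0,0,0],[0.65,0,0,0.488,0,0,0],[0.65,0,0,0.65,0,0,0],[0.65,0,0,0.65,0,0,0],[0.65,0,0,0.65,0,0,0]]]
[[[0,0,0,0,0,0,0],[0,0,0,0,0,0,0],[0,0,0,0,0,0,0],[0,0,0,0,0,0,0],[0,0,0,0,0,0,0],[0,0,0,0,0,0,0],[0,0,0,0,0,0,0],[0,0,0,0,0,0,0]]]
[[[0,0,0,0,0,0,0]]]
[[[0,0,0,-0.163,0,0,0],[0,0,0,-0.325,0,0,0],[0,0,0,-0.488,0,0,0],[0,0,0,-0.65,0,0,0],[0,0,0,-0.65,0,0,0]]]
end [0.477  0.2245 0.47  ] [3.142 0.    3.142]
[[0.475359   0.22463156 0.224     ]] [[0.47241779 0.22478041 0.14      ]]
```

Request:
move_arm([
  [[0.65,0,0,0,0,0,0],[0.65,0,0,0,0,0,0],[0.65,0,0,0,0,0,0],[0.65,0,0,0,0,0,0],[0.65,0,0,0,0,0,0],[0.65,0,0,0,0,0,0],[0.65,0,0,0,0,0,0],[0.65,0,0,0,0,0,0]],
])

```text
time: 3.95
tool_pos: [0.4765, 0.2248, 0.4696]
ee_rot: [3.142, 0.0, -3.142]
wrist_force: [-0.7, -0.4, -0.1]
width: 0.0565
```

Request:
move_arm([
  [[0.65,0,0,0.163,0,0,0],[0.65,0,0,0.325,0,0,0],[0.65,0,0,0.488,0,0,0],[0.65,0,0,0.65,0,0,0],[0.65,0,0,0.65,0,0,0],[0.65,0,0,0.65,0,0,0]],
])

```text
time: 4.45
tool_pos: [0.4764, 0.2248, 0.404]
ee_rot: [-3.141, -0.002, -3.142]
wrist_force: [1.3, -0.4, 0.5]
width: 0.0612
```

Request:
move_arm([
  [[0,0,0,0,0,0,0],[0,0,0,0,0,0,0],[0,0,0,0,0,0,0],[0,0,0,0,0,0,0],[0,0,0,0,0,0,0],[0,0,0,0,0,0,0],[0,0,0,0,0,0,0],[0,0,0,0,0,0,0]],
])

```text
time: 5.12
tool_pos: [0.4766, 0.2248, 0.4056]
ee_rot: [3.141, 0.002, 3.142]
wrist_force: [-0.3, -0.9, 3.3]
width: 0.0335
```

Request:
move_arm([
  [[0,0,0,-0.163,0,0,0],[0,0,0,-0.325,0,0,0],[0,0,0,-0.488,0,0,0],[0,0,0,-0.65,0,0,0],[0,0,0,-0.65,0,0,0]],
])

```text
time: 5.53
tool_pos: [0.4766, 0.2249, 0.4721]
ee_rot: [3.14, 0.004, -3.141]
wrist_force: [-0.5, 0.2, -1.9]
width: 0.0338
```

Request:
move_arm([
  [[0,0.013,-0.2,-0.019,0,0,0],[0,0.027,-0.4,-0.038,0,0,0],[0,0.04,-0.6,-0.058,0,0,0],[0,0.054,-0.8,-0.077,0,0,0],[0,0.07,-1,-0.1,0,0,0]],
])

```text
time: 5.95
tool_pos: [0.4694, 0.124, 0.4773]
ee_rot: [-3.141, -0.004, -3.141]
wrist_force: [0.2, -0.7, -3.1]
width: 0.0332
```

Request:
move_arm([
  [[0,0.02,-0.25,0,0,0,0],[0,0.03,-0.5,0,0,0,0],[0,0.04,-0.75,0,0,0,0],[0,0.05,-1,0,0,0,0]],
])

```text
time: 6.28
tool_pos: [0.4643, 0.0237, 0.4775]
ee_rot: [3.141, -0.003, -3.141]
wrist_force: [-0.1, -0.0, -4.0]
width: 0.0337
```

Request:
move_arm([
  [[0,0.02,-0.25,0,0,0,0],[0,0.03,-0.5,0,0,0,0],[0,0.04,-0.75,0,0,0,0],[0,0.05,-1,0,0,0,0]],
])

```text
time: 6.62
tool_pos: [0.4593, -0.0763, 0.4774]
ee_rot: [3.14, -0.003, -3.141]
wrist_force: [-0.0, 0.4, -2.2]
width: 0.0338
```

Request:
move_arm([
  [[0,0.025,-0.25,0,0,0,0],[0,0.05,-0.5,0,0,0,0],[0,0.075,-0.75,0,0,0,0],[0,0.1,-1,0,0,0,0]],
])

```text
time: 6.95
tool_pos: [0.4493, -0.1764, 0.4773]
ee_rot: [3.14, -0.003, -3.142]
wrist_force: [0.3, 0.5, -3.0]
width: 0.034
```

Request:
move_arm([
  [[0,0.025,-0.25,0,0,0,0],[0,0.05,-0.5,0,0,0,0],[0,0.075,-0.75,0,0,0,0],[0,0.1,-1,0,0,0,0]],
])

```text
time: 7.28
tool_pos: [0.4393, -0.2764, 0.4772]
ee_rot: [3.139, -0.003, -3.142]
wrist_force: [-0.1, -0.4, -2.2]
width: 0.0339
```

Request:
move_arm([
  [[0,0.02,-0.25,0,0,0,0],[0,0.03,-0.5,0,0,0,0],[0,0.04,-0.75,0,0,0,0],[0,0.05,-1,0,0,0,0]],
])

```text
time: 7.62
tool_pos: [0.4344, -0.3765, 0.477]
ee_rot: [3.138, -0.003, 3.142]
wrist_force: [0.5, 0.1, -2.4]
width: 0.0337
```

Request:
move_arm([
  [[0,0,-0.25,0,0,0,0],[0,0,-0.45,0,0,0,0],[0,0,-0.65,0,0,0,0],[0,0,-0.795,0,0,0,0],[0,0,-0.795,0,0,0,0],[0,0,-0.795,0,0,0,0]],
])

```text
time: 8.12
tool_pos: [0.4346, -0.4554, 0.4767]
ee_rot: [3.137, -0.003, 3.141]
wrist_force: [-0.4, 0.8, -2.4]
width: 0.0337
```

```bash
python3 - <<'E'
from h import *
snap('wrist','w3')
from plan import *
print(robot.get_obs()['tool_pos'])
setc((.435,-.455,.48),down(180),0)
go([((.435,-.455,.35),None,0,.025),((.435,-.455,.334),None,0,.008,2)])
E
```

```text
[ 0.43469779 -0.45463219  0.4775976 ]
[[[0,0,0,0.2,0,0,0],[0,0,0,0.4,0,0,0],[0,0,0,0.6,0,0,0],[0,0,0,0.8,0,0,0],[0,0,0,1,0,0,0]]]
[[[0,0,0,0.15,0,0,0],[0,0,0,0.3,0,0,0]]]
[[[0,0,0,0.08,0,0,0],[0,0,0,0.16,0,0,0],[0,0,0,0.16,0,0,0],[0,0,0,0.16,0,0,0]]]
end [ 0.435 -0.455  0.334] [3.142 0.    3.142]
```

View pics/w3.png

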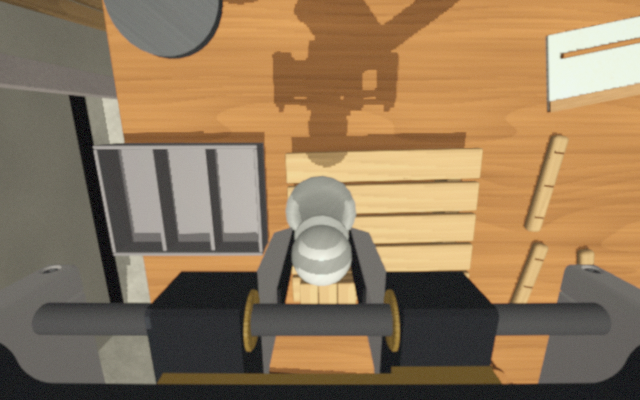

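Request:
move_arm([
  [[0,0,0,0.2,0,0,0],[0,0,0.08,0.4,0,0,0],[0,0,0.08,0.6,0,0,0],[0,0,0.08,0.8,0,0,0],[0,0,0.08,1,0,0,0]],
])

```text
time: 8.58
tool_pos: [0.4348, -0.445, 0.3788]
ee_rot: [3.141, 0.0, -3.14]
wrist_force: [0.3, -0.2, -2.3]
width: 0.0335
```

Request:
move_arm([
  [[0,0,0,0.12,0,0,0],[0,0,0,0.24,0,0,0],[0,0,0,0.36,0,0,0],[0,0,0,0.42,0,0,0],[0,0,0,0.44,0,0,0],[0,0,0,0.44,0,0,0]],
])

```text
time: 9.08
tool_pos: [0.4346, -0.4467, 0.3355]
ee_rot: [3.141, -0.0, -3.142]
wrist_force: [-1.0, -0.3, -4.0]
width: 0.0333
```

Request:
move_arm([
  [[0,0,0,0.01,0,0,0],[0,0,0,0.02,0,0,0],[0,0,0,0.02,0,0,0],[0,0,0,0.02,0,0,0]],
])

```text
time: 9.42
tool_pos: [0.4346, -0.4468, 0.3343]
ee_rot: [-3.141, 0.001, 3.141]
wrist_force: [0.6, 0.1, -2.5]
width: 0.0337
```

Request:
move_arm([
  [[0,0,0,0.01,0,0,0],[0,0,0,0.01,0,0,0],[0,0,0,0.01,0,0,0]],
])

```text
time: 9.67
tool_pos: [0.4346, -0.4468, 0.3338]
ee_rot: [-3.14, 0.001, 3.142]
wrist_force: [0.6, -0.2, 0.9]
width: 0.0335
```

```bash
python3 - <<'E'
from h import *
o=robot.get_obs();print(o['wrist_force'],o['tool_pos']); snap('scene','s1'); crop('s1',150,130,270,220,6,'c4')
E
```

```text
[ 0.57174571 -0.18365481  0.89540242] [ 0.43462405 -0.44683694  0.33375395]
```

View pics/c4.png

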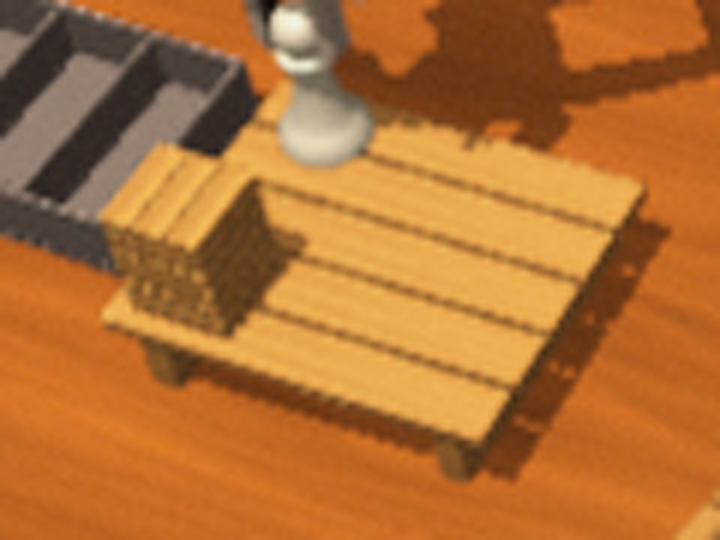

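```bash
python3 - <<'E'
from plan import *
setc((.435,-.447,.333),down(180),0)
go([(None,None,.6,None,5),((.435,-.447,.48),None,.6,.035),((.50,-.20,.48),down(150),.9,.04),((.55,0.02,.48),down(115),.9,.04),((.6,.24,.48),down(90),.9,.04,3)],ang=7)
E
```

```text
[[[0.6,0,0,0,0,0,0],[0.6,0,0,0,0,0,0],[0.6,0,0,0,0,0,0],[0.6,0,0,0,0,0,0],[0.6,0,0,0,0,0,0],[0.6,0,0,0,0,0,0]]]
[[[0.6,0,0,-0.25,0,0,0],[0.6,0,0,-0.5,0,0,0],[0.6,0,0,-0.75,0,0,0],[0.6,0,0,-1,0,0,0]]]
[[[0.6,0,0,-0.235,0,0,0],[0.6,0,0,-0.47,0,0,0]]]
[[[0.9,-0.088,0.333,0,0,0,0.045],[0.9,-0.175,0.667,0,0,0,0.09],[0.9,-0.263,1,0,0,0,0.135]]]
[[[0.9,-0.015,0.333,0,0,0,0.044],[0.9,-0.03,0.667,0,0,0,0.087],[0.9,-0.045,1,0,0,0,0.131]]]
[[[0.9,0.042,0.256,0,0,0,0.034],[0.9,0.083,0.512,0,0,0,0.067]]]
[[[0.9,0.103,0.333,0,0,0,0.06],[0.9,0.206,0.667,0,0,0,0.121],[0.9,0.309,1,0,0,0,0.181]]]
[[[0.9,0.165,0.25,0,0,0,0.051],[0.9,0.33,0.5,0,0,0,0.103],[0.9,0.495,0.75,0,0,0,0.154],[0.9,0.66,1,0,0,0,0.206]]]
[[[0.9,0.009,0.007,0,0,0,0.002]]]
[[[0.9,0.25,0.194,0,0,0,0.039],[0.9,0.5,0.388,0,0,0,0.078],[0.9,0.75,0.582,0,0,0,0.117],[0.9,1,0.776,0,0,0,0.156]]]
[[[0.9,0.302,0.133,0,0,0,0.041],[0.9,0.604,0.267,0,0,0,0.081],[0.9,0.906,0.4,0,0,0,0.122],[0.9,0.906,0.4,0,0,0,0.122],[0.9,0.906,0.4,0,0,0,0.122],[0.9,0.906,0.4,0,0,0,0.122]]]
end [0.6  0.24 0.48] [3.142 0.    1.571]
```

Request:
move_arm([
  [[0.6,0,0,0,0,0,0],[0.6,0,0,0,0,0,0],[0.6,0,0,0,0,0,0],[0.6,0,0,0,0,0,0],[0.6,0,0,0,0,0,0],[0.6,0,0,0,0,0,0]],
])

```text
time: 10.22
tool_pos: [0.4346, -0.4466, 0.3325]
ee_rot: [3.141, -0.0, -3.141]
wrist_force: [0.7, 1.2, 0.2]
width: 0.0566
```

Request:
move_arm([
  [[0.6,0,0,-0.25,0,0,0],[0.6,0,0,-0.5,0,0,0],[0.6,0,0,-0.75,0,0,0],[0.6,0,0,-1,0,0,0]],
])

```text
time: 10.55
tool_pos: [0.4345, -0.4466, 0.4335]
ee_rot: [3.141, -0.0, -3.141]
wrist_force: [0.6, -0.5, -0.8]
width: 0.0567
```

Request:
move_arm([
  [[0.6,0,0,-0.235,0,0,0],[0.6,0,0,-0.47,0,0,0]],
])

```text
time: 10.72
tool_pos: [0.4344, -0.4466, 0.481]
ee_rot: [-3.141, 0.0, -3.142]
wrist_force: [-0.2, -1.4, -1.0]
width: 0.0566
```

```bash
python3 - <<'E'
from h import *
snap('wrist','w4'); print(robot.get_obs()['tool_pos'])
E
```

```text
[ 0.43424132 -0.44633219  0.48696718]
```

View pics/w4.png

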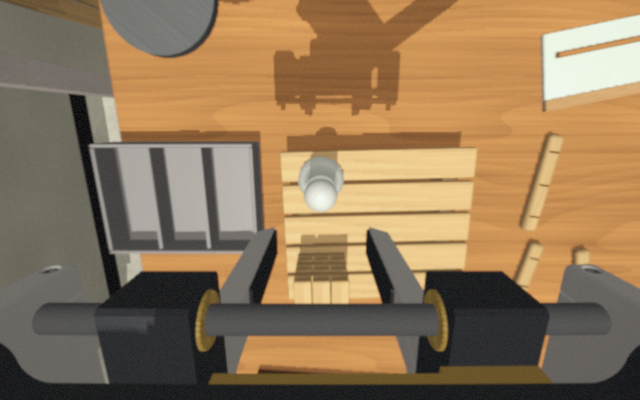

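Request:
move_arm([
  [[0.9,-0.088,0.333,0,0,0,0.045],[0.9,-0.175,0.667,0,0,0,0.09],[0.9,-0.263,1,0,0,0,0.135]],
])

```text
time: 11.02
tool_pos: [0.4608, -0.3461, 0.4787]
ee_rot: [3.141, -0.0, 2.924]
wrist_force: [0.7, 0.1, -0.9]
width: 0.0729
```

Request:
move_arm([
  [[0.9,-0.015,0.333,0,0,0,0.044],[0.9,-0.03,0.667,0,0,0,0.087],[0.9,-0.045,1,0,0,0,0.131]],
])

```text
time: 11.27
tool_pos: [0.4864, -0.2483, 0.4788]
ee_rot: [3.141, -0.001, 2.72]
wrist_force: [1.0, 0.2, 1.2]
width: 0.0845
```

Request:
move_arm([
  [[0.9,0.042,0.256,0,0,0,0.034],[0.9,0.083,0.512,0,0,0,0.067]],
])

```text
time: 11.43
tool_pos: [0.4996, -0.198, 0.4789]
ee_rot: [3.141, -0.0, 2.617]
wrist_force: [0.4, -0.2, -0.4]
width: 0.0843
```

Request:
move_arm([
  [[0.9,0.103,0.333,0,0,0,0.06],[0.9,0.206,0.667,0,0,0,0.121],[0.9,0.309,1,0,0,0,0.181]],
])

```text
time: 11.68
tool_pos: [0.5227, -0.0961, 0.4788]
ee_rot: [-3.141, -0.001, 2.329]
wrist_force: [-0.1, -1.6, 0.0]
width: 0.0844
```

Request:
move_arm([
  [[0.9,0.165,0.25,0,0,0,0.051],[0.9,0.33,0.5,0,0,0,0.103],[0.9,0.495,0.75,0,0,0,0.154],[0.9,0.66,1,0,0,0,0.206]],
])

```text
time: 12.02
tool_pos: [0.5493, 0.0207, 0.4788]
ee_rot: [-3.141, -0.0, 2.007]
wrist_force: [-0.1, -0.6, 0.5]
width: 0.0844
```

Request:
move_arm([
  [[0.9,0.009,0.007,0,0,0,0.002]],
])

```text
time: 12.1
tool_pos: [0.55, 0.0244, 0.4785]
ee_rot: [3.141, -0.003, 2.011]
wrist_force: [-1.2, -0.5, 0.1]
width: 0.085
```

Request:
move_arm([
  [[0.9,0.25,0.194,0,0,0,0.039],[0.9,0.5,0.388,0,0,0,0.078],[0.9,0.75,0.582,0,0,0,0.117],[0.9,1,0.776,0,0,0,0.156]],
])

```text
time: 12.43
tool_pos: [0.5777, 0.1444, 0.479]
ee_rot: [-3.141, 0.0, 1.759]
wrist_force: [0.3, 0.6, 0.2]
width: 0.0846
```

Request:
move_arm([
  [[0.9,0.302,0.133,0,0,0,0.041],[0.9,0.604,0.267,0,0,0,0.081],[0.9,0.906,0.4,0,0,0,0.122],[0.9,0.906,0.4,0,0,0,0.122],[0.9,0.906,0.4,0,0,0,0.122],[0.9,0.906,0.4,0,0,0,0.122]],
])

```text
time: 12.93
tool_pos: [0.5997, 0.2396, 0.479]
ee_rot: [-3.141, 0.001, 1.571]
wrist_force: [0.6, 1.6, 0.2]
width: 0.0845
```

```bash
python3 - <<'E'
from h import *
snap('wrist','w5'); o=robot.get_obs(); print(o['tool_pos'],o['joint_positions'],o['ee_rot'])
E
```

```text
[0.59962385 0.23913006 0.47945694] [ 2.91818777e-01  3.07223291e-01  9.65905341e-01 -6.10453309e-04
  1.86891816e+00  2.92111855e-01] [-3.14132587e+00  6.89649584e-04  1.57032417e+00]
```

View pics/w5.png

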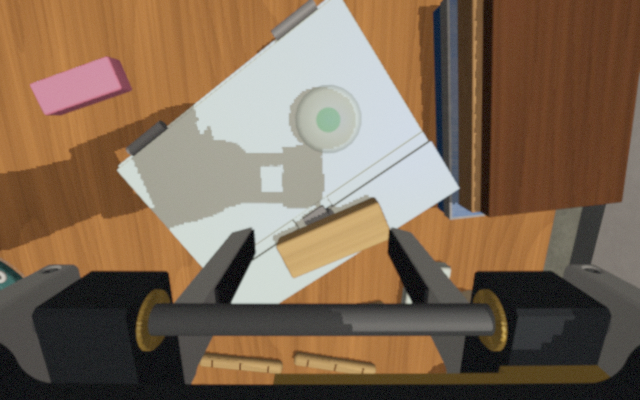

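```bash
python3 - <<'E'
from h import *
z=load('w5'); P=cloud(z); im=z['im']
crop('w5',270,70,410,290,3,'c5')
print(atz(z,[291,361,326,326],[119,119,86,153],.15).round(4))
q=P[70:170,270:380].reshape(-1,3); q=q[(q[:,2]>.148)&(q[:,2]<.182)]; r=cv2.minEnclosingCircle((q[:,:2]*1000).astype(np.float32)); print(len(q),q.mean(0),r)
print('corner',atz(z,[119,459,340],[171,187,-2],.132).round(4))
q=P[190:290,260:400].reshape(-1,3); q=q[(q[:,2]>.152)&(q[:,2]<.168)]; print('block',q.mean(0),cv2.minAreaRect((q[:,:2]*1000).astype(np.float32)))
E
```

```text
[[0.5693 0.3142 0.15  ]
 [0.6387 0.3142 0.15  ]
 [0.6039 0.345  0.15  ]
 [0.6041 0.2807 0.15  ]]
3557 [0.60581386 0.3142869  0.17061728] ((606.1168212890625, 313.8290710449219), 31.95517349243164)
corner [[0.3766 0.2594 0.132 ]
 [0.7524 0.2413 0.132 ]
 [0.6173 0.4264 0.132 ]]
block [0.61289549 0.19018105 0.16030887] ((612.6641235351562, 188.05953979492188), (119.8239974975586, 43.968238830566406), 24.503719329833984)
```

View pics/c5.png

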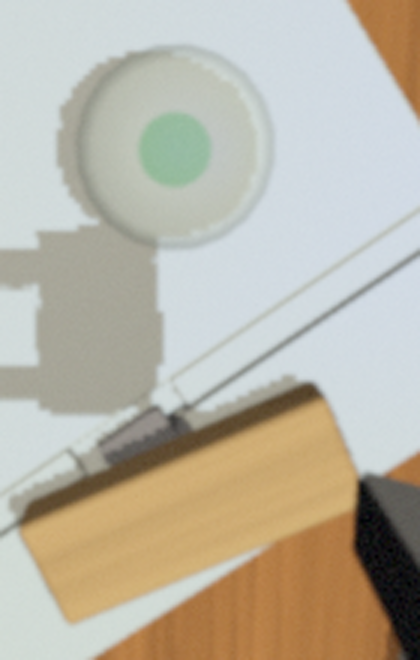

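```bash
python3 - <<'E'
from plan import *
setc((.6,.24,.48),down(90),.9)
go([((.605,.314,.46),None,1,.04,2),((.605,.314,.37),None,1,.03),((.605,.314,.3365),None,1,.02,2),(None,None,0,None,8),((.605,.314,.40),None,0,.015,1)])
E
```

```text
[[[1,0.37,0.025,0.1,0,0,0],[1,0.74,0.05,0.2,0,0,0],[1,0.74,0.05,0.2,0,0,0],[1,0.74,0.05,0.2,0,0,0]]]
[[[1,0,0,0.3,0,0,0],[1,0,0,0.6,0,0,0],[1,0,0,0.9,0,0,0]]]
[[[1,0,0,0.168,0,0,0],[1,0,0,0.335,0,0,0],[1,0,0,0.335,0,0,0],[1,0,0,0.335,0,0,0]]]
[[[0,0,0,0,0,0,0],[0,0,0,0,0,0,0],[0,0,0,0,0,0,0],[0,0,0,0,0,0,0],[0,0,0,0,0,0,0],[0,0,0,0,0,0,0],[0,0,0,0,0,0,0],[0,0,0,0,0,0,0]]]
[[[0,0,0,0,0,0,0]]]
[[[0,0,0,-0.127,0,0,0],[0,0,0,-0.254,0,0,0],[0,0,0,-0.381,0,0,0],[0,0,0,-0.508,0,0,0],[0,0,0,-0.635,0,0,0],[0,0,0,-0.635,0,0,0]]]
end [0.605 0.314 0.4  ] [3.142 0.    1.571]
```

Request:
move_arm([
  [[1,0.37,0.025,0.1,0,0,0],[1,0.74,0.05,0.2,0,0,0],[1,0.74,0.05,0.2,0,0,0],[1,0.74,0.05,0.2,0,0,0]],
])

```text
time: 13.32
tool_pos: [0.6046, 0.3143, 0.4581]
ee_rot: [-3.139, 0.001, 1.572]
wrist_force: [-0.5, -0.6, -0.1]
width: 0.0939
```

Request:
move_arm([
  [[1,0,0,0.3,0,0,0],[1,0,0,0.6,0,0,0],[1,0,0,0.9,0,0,0]],
])

```text
time: 13.57
tool_pos: [0.6048, 0.3119, 0.3711]
ee_rot: [3.137, -0.001, 1.569]
wrist_force: [-0.5, -0.2, -0.7]
width: 0.0941
```

Request:
move_arm([
  [[1,0,0,0.168,0,0,0],[1,0,0,0.335,0,0,0],[1,0,0,0.335,0,0,0],[1,0,0,0.335,0,0,0]],
])

```text
time: 13.9
tool_pos: [0.6048, 0.3124, 0.3366]
ee_rot: [-3.141, 0.001, 1.569]
wrist_force: [0.1, -0.0, 0.6]
width: 0.0946
```

Request:
move_arm([
  [[0,0,0,0,0,0,0],[0,0,0,0,0,0,0],[0,0,0,0,0,0,0],[0,0,0,0,0,0,0],[0,0,0,0,0,0,0],[0,0,0,0,0,0,0],[0,0,0,0,0,0,0],[0,0,0,0,0,0,0]],
])

```text
time: 14.57
tool_pos: [0.6048, 0.3144, 0.3371]
ee_rot: [3.14, -0.001, 1.571]
wrist_force: [0.5, -0.4, 2.8]
width: 0.0634
```

```bash
python3 - <<'E'
from plan import *
setc((.605,.314,.3365),down(90),0)
go([((.605,.314,.42),None,0,.02),((.60,.25,.43),None,0,.03),((.435,-.353,.42),None,0,.033,4),((.435,-.353,.33),None,0,.025),((.435,-.353,.2685),None,0,.012,2)])
E
```

```text
[[[0,0,0,-0.167,0,0,0],[0,0,0,-0.334,0,0,0],[0,0,0,-0.501,0,0,0],[0,0,0,-0.668,0,0,0],[0,0,0,-0.835,0,0,0]]]
[[[0,-0.213,-0.017,-0.033,0,0,0],[0,-0.427,-0.033,-0.067,0,0,0],[0,-0.64,-0.05,-0.1,0,0,0]]]
[[[0,-0.25,-0.069,0.004,0,0,0],[0,-0.5,-0.137,0.009,0,0,0],[0,-0.75,-0.206,0.013,0,0,0],[0,-1,-0.274,0.017,0,0,0]]]
[[[0,-0.25,-0.069,0.004,0,0,0],[0,-0.5,-0.137,0.009,0,0,0],[0,-0.75,-0.206,0.013,0,0,0],[0,-1,-0.274,0.017,0,0,0]]]
[[[0,-0.25,-0.068,0.004,0,0,0],[0,-0.5,-0.137,0.008,0,0,0],[0,-0.75,-0.205,0.012,0,0,0],[0,-1,-0.273,0.016,0,0,0]]]
[[[0,-0.25,-0.069,0.004,0,0,0],[0,-0.5,-0.137,0.009,0,0,0],[0,-0.75,-0.206,0.013,0,0,0],[0,-1,-0.274,0.017,0,0,0]]]
[[[0,-0.25,-0.068,0.004,0,0,0],[0,-0.5,-0.137,0.008,0,0,0],[0,-0.75,-0.205,0.012,0,0,0],[0,-1,-0.273,0.016,0,0,0]]]
[[[0,-0.25,-0.069,0.004,0,0,0],[0,-0.5,-0.137,0.009,0,0,0],[0,-0.75,-0.206,0.013,0,0,0],[0,-1,-0.274,0.017,0,0,0]]]
[[[0,-0.03,-0.008,0,0,0,0],[0,-0.03,-0.008,0,0,0,0],[0,-0.03,-0.008,0,0,0,0],[0,-0.03,-0.008,0,0,0,0],[0,-0.03,-0.008,0,0,0,0]]]
[[[0,0,0,0.225,0,0,0],[0,0,0,0.45,0,0,0],[0,0,0,0.675,0,0,0],[0,0,0,0.9,0,0,0]]]
[[[0,0,0,0.102,0,0,0],[0,0,0,0.205,0,0,0],[0,0,0,0.307,0,0,0],[0,0,0,0.41,0,0,0],[0,0,0,0.513,0,0,0],[0,0,0,0.615,0,0,0],[0,0,0,0.615,0,0,0],[0,0,0,0.615,0,0,0]]]
end [ 0.435  -0.353   0.2685] [3.142 0.    1.571]
```

Request:
move_arm([
  [[0,0,0,-0.167,0,0,0],[0,0,0,-0.334,0,0,0],[0,0,0,-0.501,0,0,0],[0,0,0,-0.668,0,0,0],[0,0,0,-0.835,0,0,0]],
])

```text
time: 14.98
tool_pos: [0.6044, 0.3144, 0.4183]
ee_rot: [-3.137, 0.001, 1.571]
wrist_force: [0.6, -1.0, -3.6]
width: 0.0634
```

Request:
move_arm([
  [[0,-0.213,-0.017,-0.033,0,0,0],[0,-0.427,-0.033,-0.067,0,0,0],[0,-0.64,-0.05,-0.1,0,0,0]],
])

```text
time: 15.23
tool_pos: [0.5992, 0.2501, 0.4281]
ee_rot: [-3.138, 0.001, 1.572]
wrist_force: [0.7, -0.1, -3.3]
width: 0.0636
```

Request:
move_arm([
  [[0,-0.25,-0.069,0.004,0,0,0],[0,-0.5,-0.137,0.009,0,0,0],[0,-0.75,-0.206,0.013,0,0,0],[0,-1,-0.274,0.017,0,0,0]],
])

```text
time: 15.57
tool_pos: [0.5715, 0.1493, 0.426]
ee_rot: [-3.138, 0.0, 1.571]
wrist_force: [-0.2, -0.8, -2.6]
width: 0.0639
```

Request:
move_arm([
  [[0,-0.25,-0.069,0.004,0,0,0],[0,-0.5,-0.137,0.009,0,0,0],[0,-0.75,-0.206,0.013,0,0,0],[0,-1,-0.274,0.017,0,0,0]],
])

```text
time: 15.9
tool_pos: [0.544, 0.0493, 0.4245]
ee_rot: [-3.138, -0.0, 1.571]
wrist_force: [0.9, 0.4, -2.0]
width: 0.0635
```

Request:
move_arm([
  [[0,-0.25,-0.068,0.004,0,0,0],[0,-0.5,-0.137,0.008,0,0,0],[0,-0.75,-0.205,0.012,0,0,0],[0,-1,-0.273,0.016,0,0,0]],
])

```text
time: 16.23
tool_pos: [0.5167, -0.0506, 0.423]
ee_rot: [-3.138, -0.001, 1.571]
wrist_force: [0.3, 0.4, -3.2]
width: 0.0634
```

Request:
move_arm([
  [[0,-0.25,-0.069,0.004,0,0,0],[0,-0.5,-0.137,0.009,0,0,0],[0,-0.75,-0.206,0.013,0,0,0],[0,-1,-0.274,0.017,0,0,0]],
])

```text
time: 16.57
tool_pos: [0.4893, -0.1506, 0.4213]
ee_rot: [-3.138, -0.002, 1.571]
wrist_force: [-0.4, 0.9, -3.3]
width: 0.0634
```

Request:
move_arm([
  [[0,-0.25,-0.068,0.004,0,0,0],[0,-0.5,-0.137,0.008,0,0,0],[0,-0.75,-0.205,0.012,0,0,0],[0,-1,-0.273,0.016,0,0,0]],
])

```text
time: 16.9
tool_pos: [0.4621, -0.2506, 0.4197]
ee_rot: [-3.139, -0.002, 1.571]
wrist_force: [0.1, -0.4, -3.1]
width: 0.0636
```

Request:
move_arm([
  [[0,-0.25,-0.069,0.004,0,0,0],[0,-0.5,-0.137,0.009,0,0,0],[0,-0.75,-0.206,0.013,0,0,0],[0,-1,-0.274,0.017,0,0,0]],
])

```text
time: 17.23
tool_pos: [0.4348, -0.3506, 0.4179]
ee_rot: [-3.139, -0.003, 1.571]
wrist_force: [-0.0, 0.3, -2.9]
width: 0.0639
```

Request:
move_arm([
  [[0,-0.03,-0.008,0,0,0,0],[0,-0.03,-0.008,0,0,0,0],[0,-0.03,-0.008,0,0,0,0]],
])

```text
time: 17.48
tool_pos: [0.4346, -0.3524, 0.4184]
ee_rot: [-3.14, -0.003, 1.571]
wrist_force: [1.3, 0.6, -3.4]
width: 0.0636
```

Request:
move_arm([
  [[0,0,0,0.225,0,0,0],[0,0,0,0.45,0,0,0],[0,0,0,0.675,0,0,0],[0,0,0,0.9,0,0,0]],
])

```text
time: 17.82
tool_pos: [0.4351, -0.351, 0.3287]
ee_rot: [3.141, -0.001, 1.573]
wrist_force: [-0.1, -0.3, -2.4]
width: 0.0637
```

Request:
move_arm([
  [[0,0,0,0.102,0,0,0],[0,0,0,0.205,0,0,0],[0,0,0,0.307,0,0,0],[0,0,0,0.41,0,0,0],[0,0,0,0.513,0,0,0],[0,0,0,0.615,0,0,0],[0,0,0,0.615,0,0,0],[0,0,0,0.615,0,0,0]],
])

```text
time: 18.48
tool_pos: [0.4344, -0.3526, 0.2674]
ee_rot: [-3.141, -0.001, 1.571]
wrist_force: [-0.3, -0.0, -2.7]
width: 0.0634
```

Request:
move_arm([
  [[0,0,0,0.01,0,0,0],[0,0,0,0.02,0,0,0],[0,0,0,0.025,0,0,0],[0,0,0,0.025,0,0,0]],
])

```text
time: 18.82
tool_pos: [0.4346, -0.3528, 0.2661]
ee_rot: [3.141, 0.0, 1.571]
wrist_force: [-0.5, -0.5, -3.0]
width: 0.0636
```

Request:
move_arm([
  [[0,0,0,0.005,0,0,0],[0,0,0,0.005,0,0,0],[0,0,0,0.005,0,0,0]],
])

```text
time: 19.07
tool_pos: [0.4346, -0.3527, 0.2652]
ee_rot: [3.141, 0.0, 1.571]
wrist_force: [0.8, -0.5, -2.4]
width: 0.0633
```

Request:
move_arm([
  [[0,0,0,0.01,0,0,0],[0,0,0,0.01,0,0,0],[0,0,0,0.01,0,0,0]],
])

```text
time: 19.32
tool_pos: [0.4346, -0.3527, 0.265]
ee_rot: [3.141, 0.0, 1.571]
wrist_force: [-1.6, 2.0, 2.3]
width: 0.0638
```

```bash
python3 - <<'E'
from plan import *
setc((.435,-.353,.2645),down(90),0)
go([(None,None,.88,None,5),((.435,-.353,.34),None,.88,.03),((.45,-.3,.44),None,.9,.035),((.53,-.03,.46),down(60),.9,.04),((.60,.10,.46),down(24.3),.7,.04,1),((.6125,.189,.42),down(24.3),.75,.04,2),((.6125,.189,.38),down(24.3),.75,.04,2)],ang=7)
E
```

```text
[[[0.88,0,0,0,0,0,0],[0.88,0,0,0,0,0,0],[0.88,0,0,0,0,0,0],[0.88,0,0,0,0,0,0],[0.88,0,0,0,0,0,0],[0.88,0,0,0,0,0,0]]]
[[[0.88,0,0,-0.252,0,0,0],[0.88,0,0,-0.503,0,0,0],[0.88,0,0,-0.755,0,0,0]]]
[[[0.9,0.133,0.037,-0.25,0,0,0],[0.9,0.265,0.075,-0.5,0,0,0],[0.9,0.398,0.112,-0.75,0,0,0],[0.9,0.53,0.15,-1,0,0,0]]]
[[[0.9,0.333,0.099,-0.025,0,0,0.041],[0.9,0.667,0.197,-0.049,0,0,0.082],[0.9,1,0.296,-0.074,0,0,0.123]]]
[[[0.9,0.333,0.032,-0.024,0,0,0.04],[0.9,0.667,0.063,-0.047,0,0,0.079],[0.9,1,0.095,-0.071,0,0,0.119]]]
[[[0.9,0.383,-0.035,-0.028,0,0,0.045],[0.9,0.765,-0.07,-0.055,0,0,0.091]]]
[[[0.7,0.2,-0.006,0,0,0,0.054],[0.7,0.4,-0.012,0,0,0,0.108],[0.7,0.6,-0.017,0,0,0,0.161],[0.7,0.8,-0.023,0,0,0,0.215],[0.7,1,-0.029,0,0,0,0.269]]]
[[[0.7,0.214,-0.104,0,0,0,0.064],[0.7,0.428,-0.208,0,0,0,0.128],[0.7,0.428,-0.208,0,0,0,0.128]]]
[[[0.75,0.16,-0.253,0.133,0,0,0],[0.75,0.321,-0.507,0.267,0,0,0],[0.75,0.481,-0.76,0.4,0,0,0],[0.75,0.481,-0.76,0.4,0,0,0],[0.75,0.481,-0.76,0.4,0,0,0]]]
[[[0.75,0,0,0.4,0,0,0],[0.75,0,0,0.4,0,0,0],[0.75,0,0,0.4,0,0,0]]]
end [0.6125 0.189  0.38  ] [ 3.142 -0.     0.424]
```

Request:
move_arm([
  [[0.88,0,0,0,0,0,0],[0.88,0,0,0,0,0,0],[0.88,0,0,0,0,0,0],[0.88,0,0,0,0,0,0],[0.88,0,0,0,0,0,0],[0.88,0,0,0,0,0,0]],
])

```text
time: 19.82
tool_pos: [0.4346, -0.3527, 0.2641]
ee_rot: [3.142, -0.0, 1.571]
wrist_force: [0.8, 0.1, -0.3]
width: 0.0823
```

Request:
move_arm([
  [[0.88,0,0,-0.252,0,0,0],[0.88,0,0,-0.503,0,0,0],[0.88,0,0,-0.755,0,0,0]],
])

```text
time: 20.07
tool_pos: [0.4344, -0.3526, 0.3398]
ee_rot: [-3.14, -0.001, 1.571]
wrist_force: [0.4, -0.4, -0.5]
width: 0.0831
```

Request:
move_arm([
  [[0.9,0.133,0.037,-0.25,0,0,0],[0.9,0.265,0.075,-0.5,0,0,0],[0.9,0.398,0.112,-0.75,0,0,0],[0.9,0.53,0.15,-1,0,0,0]],
])

```text
time: 20.4
tool_pos: [0.4495, -0.2991, 0.4409]
ee_rot: [3.141, -0.0, 1.57]
wrist_force: [0.0, 0.2, 0.1]
width: 0.0846
```

Request:
move_arm([
  [[0.9,0.333,0.099,-0.025,0,0,0.041],[0.9,0.667,0.197,-0.049,0,0,0.082],[0.9,1,0.296,-0.074,0,0,0.123]],
])

```text
time: 20.65
tool_pos: [0.4792, -0.1987, 0.4479]
ee_rot: [3.14, 0.0, 1.373]
wrist_force: [0.8, 0.4, 0.1]
width: 0.0844
```

Request:
move_arm([
  [[0.9,0.333,0.032,-0.024,0,0,0.04],[0.9,0.667,0.063,-0.047,0,0,0.079],[0.9,1,0.095,-0.071,0,0,0.119]],
])

```text
time: 20.9
tool_pos: [0.5078, -0.1018, 0.4544]
ee_rot: [3.141, -0.0, 1.188]
wrist_force: [0.4, -0.9, -0.2]
width: 0.0847
```

Request:
move_arm([
  [[0.9,0.383,-0.035,-0.028,0,0,0.045],[0.9,0.765,-0.07,-0.055,0,0,0.091]],
])

```text
time: 21.07
tool_pos: [0.5297, -0.0281, 0.4599]
ee_rot: [3.141, -0.0, 1.044]
wrist_force: [-0.3, -0.1, 0.0]
width: 0.0844
```

Request:
move_arm([
  [[0.7,0.2,-0.006,0,0,0,0.054],[0.7,0.4,-0.012,0,0,0,0.108],[0.7,0.6,-0.017,0,0,0,0.161],[0.7,0.8,-0.023,0,0,0,0.215],[0.7,1,-0.029,0,0,0,0.269]],
])

```text
time: 21.48
tool_pos: [0.5774, 0.0594, 0.4596]
ee_rot: [3.142, -0.0, 0.621]
wrist_force: [-0.6, 0.6, -0.8]
width: 0.0657
```

Request:
move_arm([
  [[0.7,0.214,-0.104,0,0,0,0.064],[0.7,0.428,-0.208,0,0,0,0.128],[0.7,0.428,-0.208,0,0,0,0.128]],
])

```text
time: 21.73
tool_pos: [0.6007, 0.1033, 0.4585]
ee_rot: [-3.14, -0.0, 0.426]
wrist_force: [-1.5, -0.9, -0.8]
width: 0.0657
```

Request:
move_arm([
  [[0.75,0.16,-0.253,0.133,0,0,0],[0.75,0.321,-0.507,0.267,0,0,0],[0.75,0.481,-0.76,0.4,0,0,0],[0.75,0.481,-0.76,0.4,0,0,0],[0.75,0.481,-0.76,0.4,0,0,0]],
])

```text
time: 22.15
tool_pos: [0.6119, 0.1901, 0.4179]
ee_rot: [-3.141, 0.004, 0.427]
wrist_force: [-0.0, -0.1, -0.4]
width: 0.0702
```

```bash
python3 - <<'E'
from h import *
o=robot.get_obs(); print(o['tool_pos'],o['joint_positions'],o['ee_rot'])
snap('wrist','w6');snap('top','t1'); 
E
```

```text
[0.61190715 0.19008838 0.41792385] [ 2.12894323e-01  2.91666890e-01  1.10635877e+00 -6.22957586e-04
  1.74702778e+00  1.35640694e+00] [-3.14145601  0.00351209  0.42717579]
```

View pics/w6.png

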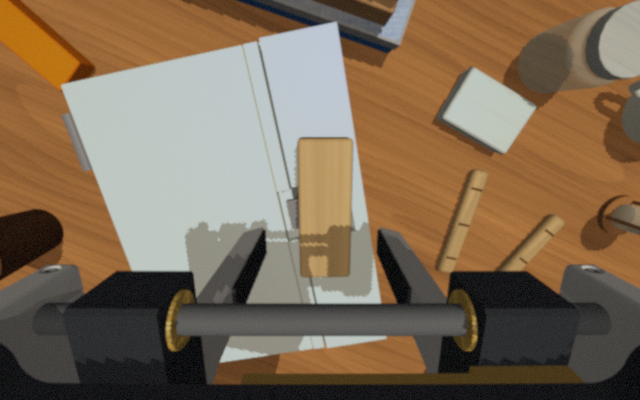

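View pics/t1.png

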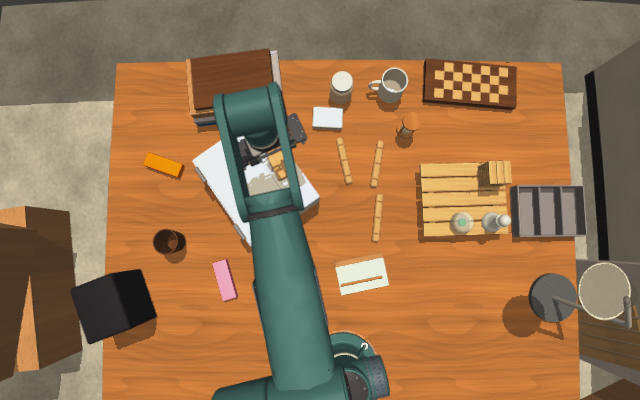

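```bash
python3 - <<'E'
from plan import *
setc((.6125,.189,.42),down(24.3),.75)
go([((.6125,.189,.3365),None,.75,.03,2),(None,None,0,None,7),((.6125,.189,.42),None,0,.02),((.60,.08,.43),down(15),0,.03),((.53,-.275,.42),down(1.2),0,.033,3),((.53,-.275,.32),None,0,.03),((.53,-.275,.268),None,0,.015,2)])
E
```

```text
[[[0.75,0,0,0.278,0,0,0],[0.75,0,0,0.557,0,0,0],[0.75,0,0,0.835,0,0,0],[0.75,0,0,0.835,0,0,0],[0.75,0,0,0.835,0,0,0]]]
[[[0,0,0,0,0,0,0],[0,0,0,0,0,0,0],[0,0,0,0,0,0,0],[0,0,0,0,0,0,0],[0,0,0,0,0,0,0],[0,0,0,0,0,0,0],[0,0,0,0,0,0,0],[0,0,0,0,0,0,0]]]
[[[0,0,0,-0.167,0,0,0],[0,0,0,-0.334,0,0,0],[0,0,0,-0.501,0,0,0],[0,0,0,-0.668,0,0,0],[0,0,0,-0.835,0,0,0]]]
[[[0,-0.141,0.235,-0.025,0,0,0.026],[0,-0.281,0.471,-0.05,0,0,0.051],[0,-0.422,0.706,-0.075,0,0,0.077],[0,-0.562,0.942,-0.1,0,0,0.103]]]
[[[0,-0.123,0.25,0.008,0,0,0.012],[0,-0.246,0.5,0.015,0,0,0.024],[0,-0.369,0.75,0.023,0,0,0.035],[0,-0.492,1,0.031,0,0,0.047]]]
[[[0,-0.101,0.25,0.007,0,0,0.011],[0,-0.202,0.5,0.015,0,0,0.023],[0,-0.302,0.75,0.022,0,0,0.035],[0,-0.403,1,0.03,0,0,0.046]]]
[[[0,-0.081,0.25,0.007,0,0,0.011],[0,-0.161,0.5,0.015,0,0,0.022],[0,-0.241,0.75,0.022,0,0,0.034],[0,-0.322,1,0.029,0,0,0.045]]]
[[[0,-0.044,0.182,0.005,0,0,0.008],[0,-0.089,0.365,0.01,0,0,0.016],[0,-0.089,0.365,0.01,0,0,0.016],[0,-0.089,0.365,0.01,0,0,0.016],[0,-0.089,0.365,0.01,0,0,0.016]]]
[[[0,0,0,0.25,0,0,0],[0,0,0,0.5,0,0,0],[0,0,0,0.75,0,0,0],[0,0,0,1,0,0,0]]]
[[[0,0,0,0.13,0,0,0],[0,0,0,0.26,0,0,0],[0,0,0,0.39,0,0,0],[0,0,0,0.52,0,0,0],[0,0,0,0.52,0,0,0],[0,0,0,0.52,0,0,0]]]
end [ 0.53  -0.275  0.268] [3.142 0.    0.02 ]
```

Request:
move_arm([
  [[0.75,0,0,0.278,0,0,0],[0.75,0,0,0.557,0,0,0],[0.75,0,0,0.835,0,0,0],[0.75,0,0,0.835,0,0,0],[0.75,0,0,0.835,0,0,0]],
])

```text
time: 22.67
tool_pos: [0.6121, 0.1879, 0.3366]
ee_rot: [3.142, 0.001, 0.423]
wrist_force: [0.5, 0.7, 0.4]
width: 0.0706
```

Request:
move_arm([
  [[0,0,0,0,0,0,0],[0,0,0,0,0,0,0],[0,0,0,0,0,0,0],[0,0,0,0,0,0,0],[0,0,0,0,0,0,0],[0,0,0,0,0,0,0],[0,0,0,0,0,0,0],[0,0,0,0,0,0,0]],
])

```text
time: 23.33
tool_pos: [0.6123, 0.1893, 0.3374]
ee_rot: [3.141, -0.002, 0.424]
wrist_force: [0.6, -0.8, 3.9]
width: 0.0439
```

Request:
move_arm([
  [[0,0,0,-0.167,0,0,0],[0,0,0,-0.334,0,0,0],[0,0,0,-0.501,0,0,0],[0,0,0,-0.668,0,0,0],[0,0,0,-0.835,0,0,0]],
])

```text
time: 23.75
tool_pos: [0.612, 0.1895, 0.419]
ee_rot: [-3.141, 0.002, 0.425]
wrist_force: [-0.4, 0.5, -1.5]
width: 0.0441
```

Request:
move_arm([
  [[0,-0.141,0.235,-0.025,0,0,0.026],[0,-0.281,0.471,-0.05,0,0,0.051],[0,-0.422,0.706,-0.075,0,0,0.077],[0,-0.562,0.942,-0.1,0,0,0.103]],
])

```text
time: 24.08
tool_pos: [0.5993, 0.0797, 0.4285]
ee_rot: [-3.141, 0.002, 0.262]
wrist_force: [0.9, -0.5, -1.1]
width: 0.0437
```

Request:
move_arm([
  [[0,-0.123,0.25,0.008,0,0,0.012],[0,-0.246,0.5,0.015,0,0,0.024],[0,-0.369,0.75,0.023,0,0,0.035],[0,-0.492,1,0.031,0,0,0.047]],
])

```text
time: 24.42
tool_pos: [0.5776, -0.0301, 0.4253]
ee_rot: [-3.14, 0.002, 0.188]
wrist_force: [0.6, 0.1, -1.5]
width: 0.0437
```

Request:
move_arm([
  [[0,-0.101,0.25,0.007,0,0,0.011],[0,-0.202,0.5,0.015,0,0,0.023],[0,-0.302,0.75,0.022,0,0,0.035],[0,-0.403,1,0.03,0,0,0.046]],
])

```text
time: 24.75
tool_pos: [0.5568, -0.1358, 0.4223]
ee_rot: [-3.14, 0.002, 0.116]
wrist_force: [0.0, -0.1, -1.5]
width: 0.0441
```

Request:
move_arm([
  [[0,-0.081,0.25,0.007,0,0,0.011],[0,-0.161,0.5,0.015,0,0,0.022],[0,-0.241,0.75,0.022,0,0,0.034],[0,-0.322,1,0.029,0,0,0.045]],
])

```text
time: 25.08
tool_pos: [0.5365, -0.2389, 0.4193]
ee_rot: [-3.14, 0.002, 0.045]
wrist_force: [0.8, -0.0, -0.7]
width: 0.0435
```

Request:
move_arm([
  [[0,-0.044,0.182,0.005,0,0,0.008],[0,-0.089,0.365,0.01,0,0,0.016],[0,-0.089,0.365,0.01,0,0,0.016],[0,-0.089,0.365,0.01,0,0,0.016],[0,-0.089,0.365,0.01,0,0,0.016]],
])

```text
time: 25.5
tool_pos: [0.5298, -0.2742, 0.4189]
ee_rot: [-3.14, 0.001, 0.021]
wrist_force: [0.8, 0.1, -0.4]
width: 0.0437
```

Request:
move_arm([
  [[0,0,0,0.25,0,0,0],[0,0,0,0.5,0,0,0],[0,0,0,0.75,0,0,0],[0,0,0,1,0,0,0]],
])

```text
time: 25.83
tool_pos: [0.53, -0.2731, 0.3188]
ee_rot: [-3.141, -0.001, 0.023]
wrist_force: [0.2, 0.1, -0.8]
width: 0.0436
```

Request:
move_arm([
  [[0,0,0,0.13,0,0,0],[0,0,0,0.26,0,0,0],[0,0,0,0.39,0,0,0],[0,0,0,0.52,0,0,0],[0,0,0,0.52,0,0,0],[0,0,0,0.52,0,0,0]],
])

```text
time: 26.33
tool_pos: [0.5297, -0.2747, 0.2676]
ee_rot: [-3.141, 0.0, 0.021]
wrist_force: [0.4, 0.0, -1.1]
width: 0.0434
```

Request:
move_arm([
  [[0,0,0,0.01,0,0,0],[0,0,0,0.025,0,0,0],[0,0,0,0.025,0,0,0],[0,0,0,0.025,0,0,0]],
])

```text
time: 26.67
tool_pos: [0.5297, -0.2748, 0.2657]
ee_rot: [3.141, -0.001, 0.02]
wrist_force: [-0.0, -0.9, -1.2]
width: 0.0435
```

Request:
move_arm([
  [[0,0,0,0.005,0,0,0],[0,0,0,0.005,0,0,0],[0,0,0,0.005,0,0,0]],
])

```text
time: 26.92
tool_pos: [0.5297, -0.2748, 0.2649]
ee_rot: [3.141, -0.0, 0.02]
wrist_force: [-0.5, -0.7, -1.0]
width: 0.044
```

```bash
python3 - <<'E'
from plan import *
setc((.53,-.275,.265),down(1.2),0)
go([((.53,-.275,.2645),None,0,None,1),(None,None,.7,None,4),((.53,-.275,.36),None,.7,.03),((.56,-.18,.44),down(40),.7,.04),((.62,0.03,.43),down(90),.1,.04),((.641,.134,.42),down(125),0,.04,3)],ang=7.1)
E
```

```text
[[[0,0,0,0.005,0,0,0],[0,0,0,0.005,0,0,0]]]
[[[0.7,0,0,0,0,0,0],[0.7,0,0,0,0,0,0],[0.7,0,0,0,0,0,0],[0.7,0,0,0,0,0,0],[0.7,0,0,0,0,0,0]]]
[[[0.7,0,0,-0.239,0,0,0],[0.7,0,0,-0.477,0,0,0],[0.7,0,0,-0.716,0,0,0],[0.7,0,0,-0.955,0,0,0]]]
[[[0.7,0.053,-0.157,-0.133,0,0,-0.072],[0.7,0.107,-0.315,-0.267,0,0,-0.144],[0.7,0.16,-0.472,-0.4,0,0,-0.215],[0.7,0.213,-0.629,-0.533,0,0,-0.287],[0.7,0.267,-0.787,-0.667,0,0,-0.359],[0.7,0.32,-0.944,-0.8,0,0,-0.431]]]
[[[0.1,0.2,-0.135,0.011,0,0,-0.061],[0.1,0.4,-0.27,0.022,0,0,-0.123],[0.1,0.6,-0.406,0.033,0,0,-0.184],[0.1,0.8,-0.541,0.044,0,0,-0.246],[0.1,1,-0.676,0.055,0,0,-0.307]]]
[[[0.1,0.242,-0.028,0.011,0,0,-0.062],[0.1,0.485,-0.055,0.022,0,0,-0.124],[0.1,0.728,-0.083,0.034,0,0,-0.187],[0.1,0.97,-0.11,0.045,0,0,-0.249]]]
[[[0,0.2,0.041,0.019,0,0,-0.075],[0,0.4,0.081,0.038,0,0,-0.15],[0,0.6,0.122,0.058,0,0,-0.224],[0,0.8,0.162,0.077,0,0,-0.299],[0,1,0.203,0.096,0,0,-0.374]]]
[[[0,0.029,0.029,0.004,0,0,-0.015],[0,0.029,0.029,0.004,0,0,-0.015],[0,0.029,0.029,0.004,0,0,-0.015],[0,0.029,0.029,0.004,0,0,-0.015]]]
end [0.641 0.134 0.42 ] [-3.142  0.     2.182]
```

Request:
move_arm([
  [[0,0,0,0.005,0,0,0],[0,0,0,0.005,0,0,0]],
])

```text
time: 27.08
tool_pos: [0.5296, -0.2748, 0.2648]
ee_rot: [3.141, -0.001, 0.02]
wrist_force: [-1.6, 0.2, 1.4]
width: 0.044
```

Request:
move_arm([
  [[0.7,0,0,0,0,0,0],[0.7,0,0,0,0,0,0],[0.7,0,0,0,0,0,0],[0.7,0,0,0,0,0,0],[0.7,0,0,0,0,0,0]],
])

```text
time: 27.5
tool_pos: [0.5296, -0.2747, 0.264]
ee_rot: [-3.141, 0.0, 0.021]
wrist_force: [-0.4, -0.1, 0.3]
width: 0.0656
```

Request:
move_arm([
  [[0.7,0,0,-0.239,0,0,0],[0.7,0,0,-0.477,0,0,0],[0.7,0,0,-0.716,0,0,0],[0.7,0,0,-0.955,0,0,0]],
])

```text
time: 27.83
tool_pos: [0.5295, -0.2746, 0.3604]
ee_rot: [-3.141, 0.0, 0.02]
wrist_force: [0.6, 0.2, 0.2]
width: 0.0658
```

Request:
move_arm([
  [[0.7,0.053,-0.157,-0.133,0,0,-0.072],[0.7,0.107,-0.315,-0.267,0,0,-0.144],[0.7,0.16,-0.472,-0.4,0,0,-0.215],[0.7,0.213,-0.629,-0.533,0,0,-0.287],[0.7,0.267,-0.787,-0.667,0,0,-0.359],[0.7,0.32,-0.944,-0.8,0,0,-0.431]],
])

```text
time: 28.33
tool_pos: [0.5598, -0.1789, 0.4403]
ee_rot: [-3.142, -0.0, 0.703]
wrist_force: [0.4, 0.1, 0.3]
width: 0.0657
```

Request:
move_arm([
  [[0.1,0.2,-0.135,0.011,0,0,-0.061],[0.1,0.4,-0.27,0.022,0,0,-0.123],[0.1,0.6,-0.406,0.033,0,0,-0.184],[0.1,0.8,-0.541,0.044,0,0,-0.246],[0.1,1,-0.676,0.055,0,0,-0.307]],
])

```text
time: 28.75
tool_pos: [0.5931, -0.0625, 0.4341]
ee_rot: [3.142, -0.0, 1.184]
wrist_force: [-0.3, -0.5, -0.6]
width: 0.0355
```

Request:
move_arm([
  [[0.1,0.242,-0.028,0.011,0,0,-0.062],[0.1,0.485,-0.055,0.022,0,0,-0.124],[0.1,0.728,-0.083,0.034,0,0,-0.187],[0.1,0.97,-0.11,0.045,0,0,-0.249]],
])

```text
time: 29.08
tool_pos: [0.6199, 0.0315, 0.4295]
ee_rot: [-3.142, -0.0, 1.576]
wrist_force: [-0.6, -0.5, 0.2]
width: 0.0106
```

Request:
move_arm([
  [[0,0.2,0.041,0.019,0,0,-0.075],[0,0.4,0.081,0.038,0,0,-0.15],[0,0.6,0.122,0.058,0,0,-0.224],[0,0.8,0.162,0.077,0,0,-0.299],[0,1,0.203,0.096,0,0,-0.374]],
])

```text
time: 29.5
tool_pos: [0.6401, 0.1313, 0.4198]
ee_rot: [-3.141, -0.0, 2.164]
wrist_force: [0.8, 0.8, -0.5]
width: 0.0004
```

Request:
move_arm([
  [[0,0.029,0.029,0.004,0,0,-0.015],[0,0.029,0.029,0.004,0,0,-0.015],[0,0.029,0.029,0.004,0,0,-0.015],[0,0.029,0.029,0.004,0,0,-0.015]],
])

```text
time: 29.83
tool_pos: [0.6408, 0.1331, 0.4199]
ee_rot: [-3.142, 0.001, 2.179]
wrist_force: [-0.1, -1.0, -0.2]
width: 0.0009
```

```bash
python3 - <<'E'
from h import *
o=robot.get_obs(); print(o['tool_pos'],o['joint_positions'],o['ee_rot'])
snap('wrist','w7');snap('top','t2');snap('scene','s2');crop('t2',400,140,530,250,5,'c6')
E
```

```text
[0.64077816 0.1331334  0.41992369] [ 1.18387158e-01  3.22243037e-01  1.06371993e+00 -5.46188930e-04
  1.75544691e+00 -4.89933601e-01] [-3.14150131e+00  5.59751516e-04  2.17901678e+00]
```

View pics/w7.png

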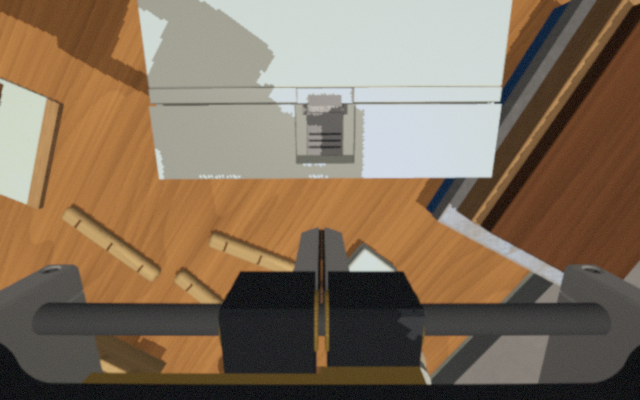

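View pics/c6.png

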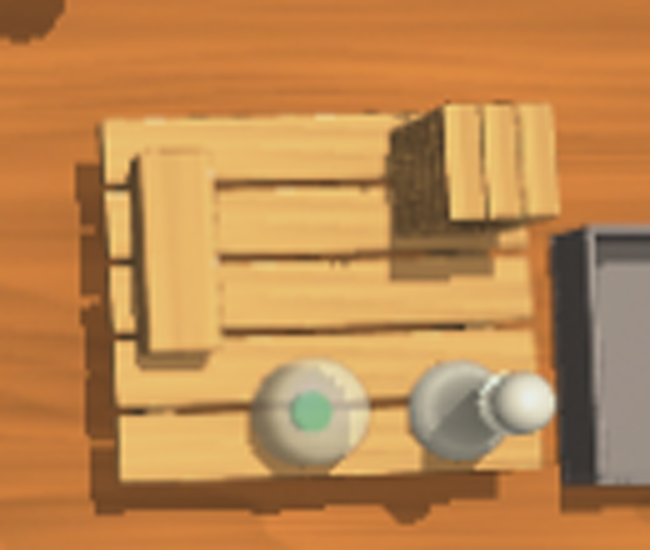

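```bash
python3 - <<'E'
from h import *
crop('w7',270,70,380,190,6,'c7')
z=load('w7')
A=atz(z,[160,491,151,500,297,355,299,353],[179,178,103,102,105,105,161,161],.132); print(A.round(4))
for a,b in((0,1),(2,3)): d=A[b]-A[a]; print(np.linalg.norm(d),np.degrees(np.arctan2(d[1],d[0])))
E
```

```text
[[0.5076 0.0682 0.132 ]
 [0.7529 0.2401 0.132 ]
 [0.471  0.1227 0.132 ]
 [0.7141 0.2931 0.132 ]
 [0.574  0.1922 0.132 ]
 [0.6145 0.2203 0.132 ]
 [0.6019 0.1536 0.132 ]
 [0.6413 0.181  0.132 ]]
0.2996017251086881 35.02684380642539
0.2968594176068801 35.01458011832666
```

View pics/c7.png

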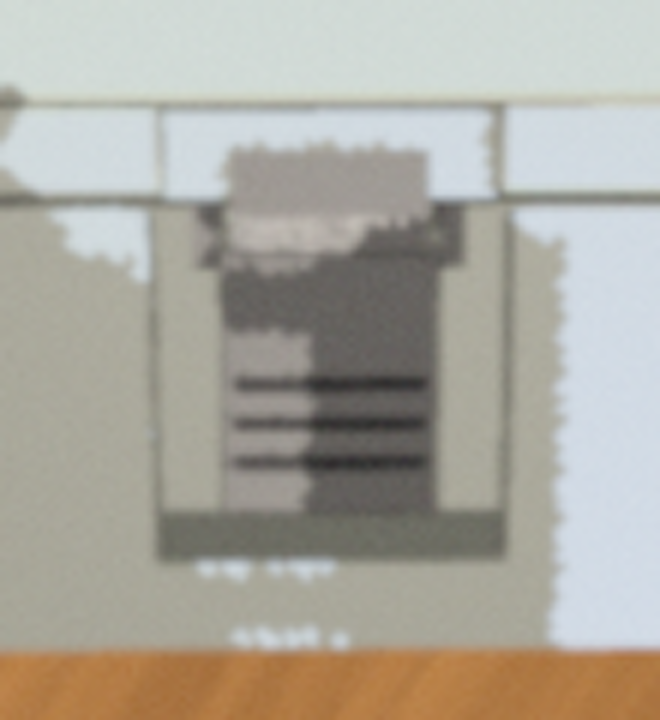

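```bash
python3 - <<'E'
from plan import *
setc((.641,.134,.42),down(125),0)
go([((.613,.179,.38),None,0,.03,3),((.613,.179,.325),None,0,.02),((.613,.179,.312),None,0,.005,2)])
E
```

```text
[[[0,0.176,0.01,0.133,0,0,0],[0,0.353,0.019,0.267,0,0,0],[0,0.529,0.029,0.4,0,0,0],[0,0.529,0.029,0.4,0,0,0],[0,0.529,0.029,0.4,0,0,0],[0,0.529,0.029,0.4,0,0,0]]]
[[[0,0,0,0.183,0,0,0],[0,0,0,0.367,0,0,0],[0,0,0,0.55,0,0,0]]]
[[[0,0,0,0.043,0,0,0],[0,0,0,0.087,0,0,0],[0,0,0,0.13,0,0,0],[0,0,0,0.13,0,0,0],[0,0,0,0.13,0,0,0]]]
end [0.613 0.179 0.312] [ 3.142 -0.     2.182]
```

Request:
move_arm([
  [[0,0.176,0.01,0.133,0,0,0],[0,0.353,0.019,0.267,0,0,0],[0,0.529,0.029,0.4,0,0,0],[0,0.529,0.029,0.4,0,0,0],[0,0.529,0.029,0.4,0,0,0],[0,0.529,0.029,0.4,0,0,0]],
])

```text
time: 30.48
tool_pos: [0.6133, 0.1784, 0.3808]
ee_rot: [3.14, 0.001, 2.181]
wrist_force: [-0.4, 0.0, -0.4]
width: 0.0003
```

Request:
move_arm([
  [[0,0,0,0.183,0,0,0],[0,0,0,0.367,0,0,0],[0,0,0,0.55,0,0,0]],
])

```text
time: 30.73
tool_pos: [0.6139, 0.178, 0.3263]
ee_rot: [3.138, 0.002, 2.18]
wrist_force: [0.3, -0.2, -0.3]
width: 0.0003
```

```bash
python3 - <<'E'
from h import *
o=robot.get_obs(); print(o['tool_pos'],o['wrist_force'])
snap('scene','s3');crop('s3',300,140,440,300,5,'c8')
E
```

```text
[0.61388576 0.17797868 0.32628919] [ 0.28181397 -0.1944165  -0.27727759]
```

View pics/c8.png

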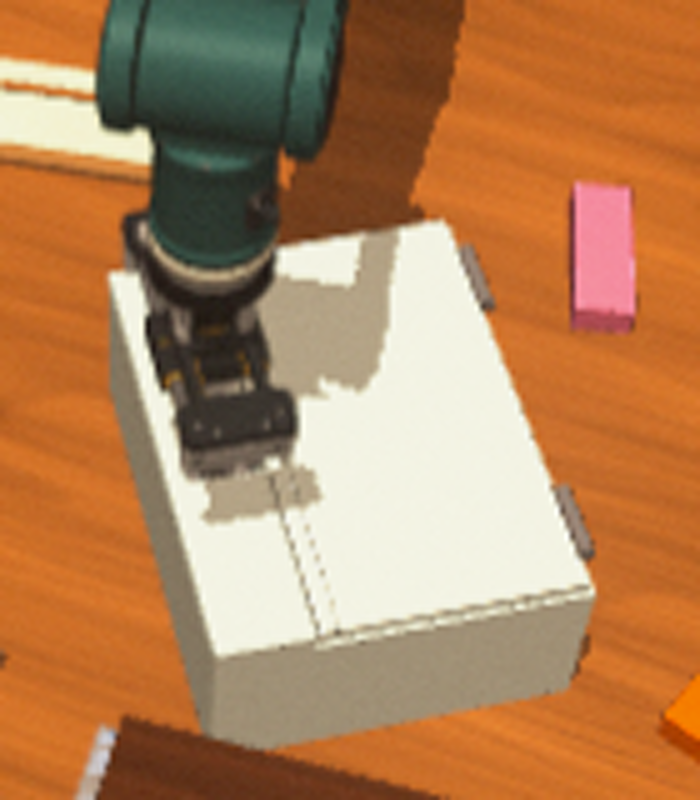

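Request:
move_arm([
  [[0,0,0,0.043,0,0,0],[0,0,0,0.087,0,0,0],[0,0,0,0.13,0,0,0],[0,0,0,0.13,0,0,0],[0,0,0,0.13,0,0,0]],
])

```text
time: 31.2
tool_pos: [0.6131, 0.1791, 0.3125]
ee_rot: [3.14, 0.0, 2.182]
wrist_force: [-0.6, -0.3, 0.1]
width: 0.0002
```

Now press slowly.

Request:
move_arm([
  [[0,0,0,0.015,0,0,0],[0,0,0,0.03,0,0,0],[0,0,0,0.045,0,0,0],[0,0,0,0.06,0,0,0],[0,0,0,0.07,0,0,0],[0,0,0,0.07,0,0,0]],
])

```text
time: 31.7
tool_pos: [0.6136, 0.1784, 0.3066]
ee_rot: [3.139, 0.004, 2.181]
wrist_force: [1.1, -3.8, 5.5]
width: 0.0002
```

Request:
move_arm([
  [[0,0,0,0.01,0,0,0],[0,0,0,0.02,0,0,0],[0,0,0,0.03,0,0,0],[0,0,0,0.03,0,0,0],[0,0,0,0.03,0,0,0]],
])

```text
time: 32.12
tool_pos: [0.6138, 0.1781, 0.304]
ee_rot: [3.138, 0.005, 2.181]
wrist_force: [2.1, -5.4, 5.6]
width: 0.0005
```

```bash
python3 - <<'E'
from h import *
o=robot.get_obs(); print(o['tool_pos'],o['wrist_force'])
snap('scene','s4');crop('s4',300,140,440,300,5,'c9')
E
```

```text
[0.61376664 0.17810343 0.30401917] [ 2.09348758 -5.36397486  5.61005198]
```

View pics/c9.png

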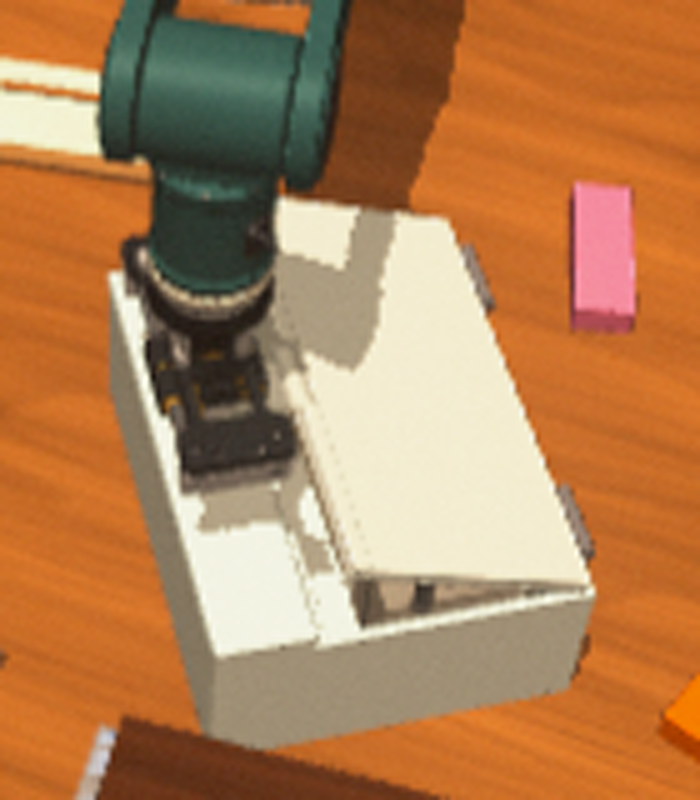

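```bash
cat > org.py <<'E'
import numpy as np
from plan import *
C=np.array([.5614,.2525]); YAW=np.radians(125.02); ox=np.array([np.cos(YAW),np.sin(YAW)]); oy=np.array([-np.sin(YAW),np.cos(YAW)])
def W(x,y,z): return np.r_[C+ox*x+oy*y,z]
def own(p): d=np.array(p[:2])-C; return np.array([d@ox,d@oy,p[2]])
def tilt(t): return down(125)*Ro.from_rotvec([0,np.radians(t),0])
def tcp(T,t,y=0):
    t=np.radians(t); return W(T[0]-.1992*np.sin(t),y,T[1]+.1992*np.cos(t))
def flapT(th,t,s=.028,off=0):
    t_=np.radians(t); z=np.array([np.sin(t_),-np.cos(t_)]); x=np.array([np.cos(t_),np.sin(t_)])
    H=np.array([.115,.126]); rho=.17 if th<np.pi/2-t_ else .17-s
    E=H+rho*np.array([-np.cos(th),np.sin(th)])-.006*np.array([np.sin(th),np.cos(th)])
    T=E-.008*x+(s*z if rho==.17 else 0)
    return T-off*x
E
python3 - <<'E'
from org import *
setc((.613,.179,.302),down(125),0)
T=flapT(.38,50,off=.003); print(T)
z=np.array([np.sin(np.radians(50)),-np.cos(np.radians(50))])
go([((.613,.179,.36),None,0,.02),(W(-.2,0,.40),tilt(15),0,.035),(tcp(T-.09*z,50),tilt(50),0,.035,3)])
print(own(getc()[0]))
E
```

```text
[-0.03071993  0.15705995]
[[[0,0,0,-0.193,0,0,0],[0,0,0,-0.387,0,0,0],[0,0,0,-0.58,0,0,0]]]
[[[0,-0.25,0,-0.091,0,0.038,0],[0,-0.5,0,-0.181,0,0.075,0],[0,-0.75,0,-0.272,0,0.113,0],[0,-1,0,-0.363,0,0.151,0]]]
[[[0,-0.09,0,-0.06,0,0.016,0]]]
[[[0,-0.109,0,0.069,0,0.065,0],[0,-0.218,0,0.138,0,0.13,0],[0,-0.327,0,0.207,0,0.195,0],[0,-0.435,0,0.277,0,0.259,0],[0,-0.544,0,0.346,0,0.324,0],[0,-0.653,0,0.415,0,0.389,0],[0,-0.653,0,0.415,0,0.389,0],[0,-0.653,0,0.415,0,0.389,0]]]
[[[0,0,0,0,0,0,0]]]
end [0.7062 0.0459 0.343 ] [ 3.142 -0.873  2.182]
[-2.52266216e-01 -2.23198953e-05  3.43003060e-01]
```

Request:
move_arm([
  [[0,0,0,-0.193,0,0,0],[0,0,0,-0.387,0,0,0],[0,0,0,-0.58,0,0,0]],
])

```text
time: 32.42
tool_pos: [0.6126, 0.1793, 0.3595]
ee_rot: [-3.14, -0.001, 2.182]
wrist_force: [0.2, 0.4, -0.1]
width: 0.0009
```

Request:
move_arm([
  [[0,-0.25,0,-0.091,0,0.038,0],[0,-0.5,0,-0.181,0,0.075,0],[0,-0.75,0,-0.272,0,0.113,0],[0,-1,0,-0.363,0,0.151,0]],
])

```text
time: 32.75
tool_pos: [0.6705, 0.097, 0.3963]
ee_rot: [3.141, -0.241, 2.183]
wrist_force: [0.6, -0.2, -0.6]
width: 0.0006
```

Request:
move_arm([
  [[0,-0.09,0,-0.06,0,0.016,0]],
])

```text
time: 32.83
tool_pos: [0.6775, 0.0861, 0.4]
ee_rot: [3.141, -0.264, 2.179]
wrist_force: [0.6, -0.6, -0.5]
width: 0.0003
```

Request:
move_arm([
  [[0,-0.109,0,0.069,0,0.065,0],[0,-0.218,0,0.138,0,0.13,0],[0,-0.327,0,0.207,0,0.195,0],[0,-0.435,0,0.277,0,0.259,0],[0,-0.544,0,0.346,0,0.324,0],[0,-0.653,0,0.415,0,0.389,0],[0,-0.653,0,0.415,0,0.389,0],[0,-0.653,0,0.415,0,0.389,0]],
])

```text
time: 33.5
tool_pos: [0.7064, 0.0456, 0.3401]
ee_rot: [-3.137, -0.874, 2.177]
wrist_force: [0.0, -0.4, 0.1]
width: 0.0003
```

```bash
python3 - <<'E'
from h import *
from org import *
o=robot.get_obs(); print(o['tool_pos'],own(o['tool_pos']),o['joint_positions'].round(3),o['ee_rot'])
snap('scene','s5');crop('s5',270,100,450,300,4,'c10'); snap('wrist','w8')
E
```

```text
[0.70642759 0.04555357 0.34006428] [-2.52705018e-01 -1.18370928e-05  3.40064277e-01] [-0.137  0.641  0.879  0.741  2.158 -0.494] [-3.13689066 -0.87430757  2.1770939 ]
```

View pics/c10.png

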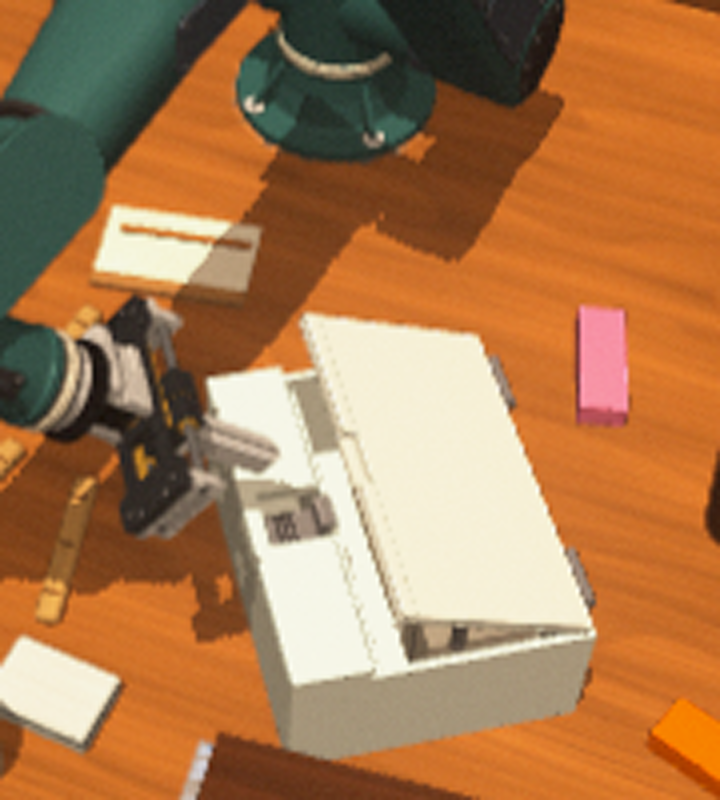

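View pics/w8.png

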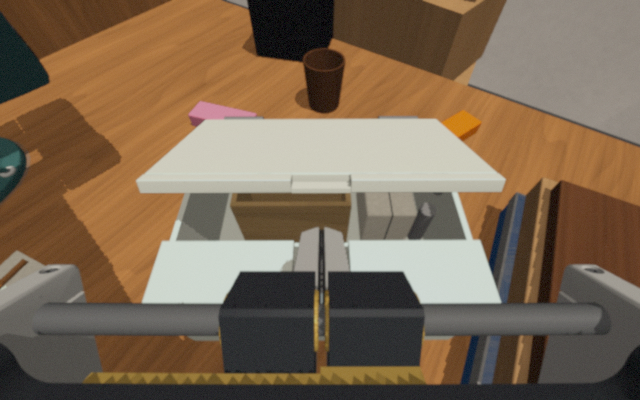

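```bash
python3 - <<'E'
from org import *
T=flapT(.38,50,off=.003)
up=np.array([0,.002])
L=[(tcp(T+up,50),tilt(50),0,.025,1)]
for th in np.arange(.5,1.86,.15): L.append((tcp(flapT(th,50)+up,50),tilt(50),0,.013))
L[-1]=L[-1]+(2,)
go(L)
E
```

```text
[[[0,0.004,0,0.222,0,0,0],[0,0.007,0,0.444,0,0,0],[0,0.011,0,0.666,0,0,0],[0,0.014,0,0.888,0,0,0],[0,0.014,0,0.888,0,0,0]]]
[[[0,0.113,0,-0.029,0,0,0],[0,0.226,0,-0.059,0,0,0]]]
[[[0,0.126,-0.001,-0.02,0,0,0],[0,0.251,-0.001,-0.04,0,0,0]]]
[[[0,0.114,0,-0.002,0,0,0],[0,0.227,0,-0.004,0,0,0]]]
[[[0,0.105,0,0.015,0,0,0],[0,0.211,0,0.029,0,0,0]]]
[[[0,0.102,0,0.03,0,0,0],[0,0.204,0,0.06,0,0,0]]]
[[[0,0.097,0,0.045,0,0,0],[0,0.193,0,0.09,0,0,0]]]
[[[0,0.089,0,0.059,0,0,0],[0,0.178,0,0.117,0,0,0]]]
[[[0,0.079,0,0.071,0,0,0],[0,0.158,0,0.143,0,0,0]]]
[[[0,0.068,0,0.083,0,0,0],[0,0.135,0,0.165,0,0,0]]]
[[[0,0.054,0,0.091,0,0,0],[0,0.108,0,0.183,0,0,0],[0,0.108,0,0.183,0,0,0],[0,0.108,0,0.183,0,0,0]]]
end [0.5668 0.2448 0.3881] [ 3.142 -0.873  2.182]
```

Request:
move_arm([
  [[0,0.004,0,0.222,0,0,0],[0,0.007,0,0.444,0,0,0],[0,0.011,0,0.666,0,0,0],[0,0.014,0,0.888,0,0,0],[0,0.014,0,0.888,0,0,0]],
])

```text
time: 34.02
tool_pos: [0.6642, 0.1061, 0.2858]
ee_rot: [-3.138, -0.874, 2.184]
wrist_force: [0.5, 0.5, 0.6]
width: 0.0003
```

Request:
move_arm([
  [[0,0.113,0,-0.029,0,0,0],[0,0.226,0,-0.059,0,0,0]],
])

```text
time: 34.18
tool_pos: [0.6607, 0.1111, 0.3097]
ee_rot: [3.14, -0.872, 2.183]
wrist_force: [0.5, -1.1, -0.6]
width: 0.0006
```

Request:
move_arm([
  [[0,0.126,0,-0.02,0,0,0],[0,0.251,0,-0.04,0,0,0]],
])

```text
time: 34.35
tool_pos: [0.6534, 0.1214, 0.333]
ee_rot: [3.136, -0.871, 2.185]
wrist_force: [0.5, -0.0, -1.8]
width: 0.0002
```

```bash
python3 - <<'E'
from h import *
from org import *
o=robot.get_obs(); print(o['tool_pos'],own(o['tool_pos']),o['wrist_force'])
snap('wrist','w9')
E
```

```text
[0.6534156  0.12144527 0.33296451] [-1.60131790e-01 -1.48964112e-04  3.32964507e-01] [ 0.51459913 -0.04175098 -1.83625477]
```

View pics/w9.png

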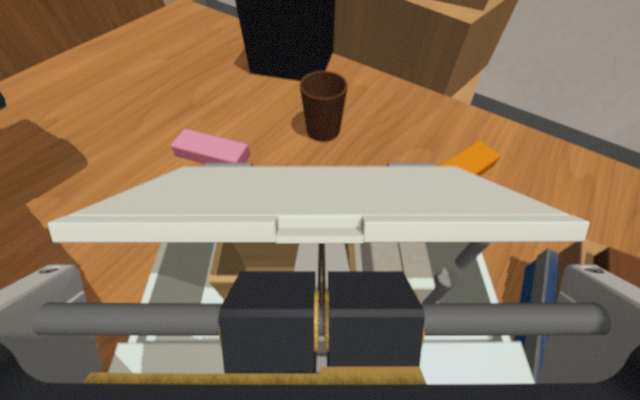

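Request:
move_arm([
  [[0,0.114,0,-0.002,0,0,0],[0,0.227,0,-0.004,0,0,0]],
])

```text
time: 34.57
tool_pos: [0.6451, 0.133, 0.3486]
ee_rot: [3.14, -0.872, 2.182]
wrist_force: [0.3, -1.0, -2.3]
width: 0.0006
```

Request:
move_arm([
  [[0,0.105,0,0.015,0,0,0],[0,0.211,0,0.029,0,0,0]],
])

```text
time: 34.73
tool_pos: [0.6357, 0.1465, 0.3627]
ee_rot: [3.14, -0.873, 2.182]
wrist_force: [0.7, 0.6, -1.4]
width: 0.0003
```

Request:
move_arm([
  [[0,0.102,0,0.03,0,0,0],[0,0.204,0,0.06,0,0,0]],
])

```text
time: 34.9
tool_pos: [0.6253, 0.1614, 0.3741]
ee_rot: [3.141, -0.873, 2.182]
wrist_force: [1.8, -0.6, -1.0]
width: 0.0005
```

```bash
python3 - <<'E'
from h import *
from org import *
o=robot.get_obs(); print(o['tool_pos'],own(o['tool_pos']),o['wrist_force'])
snap('scene','s6');crop('s6',270,100,450,300,4,'c11')
E
```

```text
[0.62531885 0.16138244 0.37409859] [-1.11301506e-01 -5.75216161e-05  3.74098592e-01] [ 1.81757904 -0.64524786 -1.02341699]
```

View pics/c11.png

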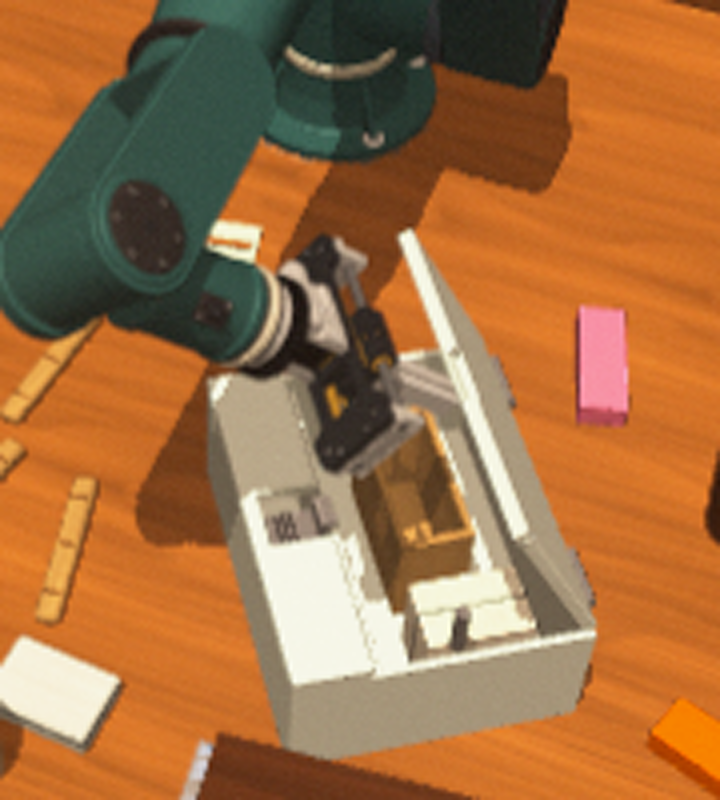

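Flap is following. Continue on past upright.

Request:
move_arm([
  [[0,0.097,0,0.045,0,0,0],[0,0.193,0,0.09,0,0,0]],
])

```text
time: 35.12
tool_pos: [0.6144, 0.1769, 0.3822]
ee_rot: [-3.14, -0.874, 2.18]
wrist_force: [-0.9, -0.4, -1.2]
width: 0.0006
```

Request:
move_arm([
  [[0,0.089,0,0.059,0,0,0],[0,0.178,0,0.117,0,0,0]],
])

```text
time: 35.28
tool_pos: [0.6024, 0.194, 0.3885]
ee_rot: [-3.141, -0.874, 2.181]
wrist_force: [0.5, -0.9, -2.4]
width: 0.0003
```

Request:
move_arm([
  [[0,0.079,0,0.071,0,0,0],[0,0.158,0,0.143,0,0,0]],
])

```text
time: 35.45
tool_pos: [0.5902, 0.2114, 0.3916]
ee_rot: [-3.141, -0.873, 2.182]
wrist_force: [0.4, -1.4, -0.5]
width: 0.0004
```

Request:
move_arm([
  [[0,0.068,0,0.083,0,0,0],[0,0.135,0,0.165,0,0,0]],
])

```text
time: 35.62
tool_pos: [0.578, 0.2289, 0.3912]
ee_rot: [-3.142, -0.874, 2.182]
wrist_force: [0.0, -0.9, -1.0]
width: 0.0005
```

Request:
move_arm([
  [[0,0.054,0,0.091,0,0,0],[0,0.108,0,0.183,0,0,0],[0,0.108,0,0.183,0,0,0],[0,0.108,0,0.183,0,0,0]],
])

```text
time: 35.95
tool_pos: [0.5669, 0.2442, 0.3887]
ee_rot: [3.14, -0.87, 2.181]
wrist_force: [3.6, -8.0, 3.4]
width: 0.0008
```

```bash
python3 - <<'E'
from h import *
from org import *
o=robot.get_obs(); print(o['tool_pos'],own(o['tool_pos']),o['wrist_force'])
snap('scene','s7');crop('s7',270,100,450,300,4,'c12')
E
```

```text
[0.56686273 0.24415177 0.38871758] [-9.97164851e-03  3.17021129e-04  3.88717583e-01] [ 3.55190152 -7.96620811  3.44227091]
```

View pics/c12.png

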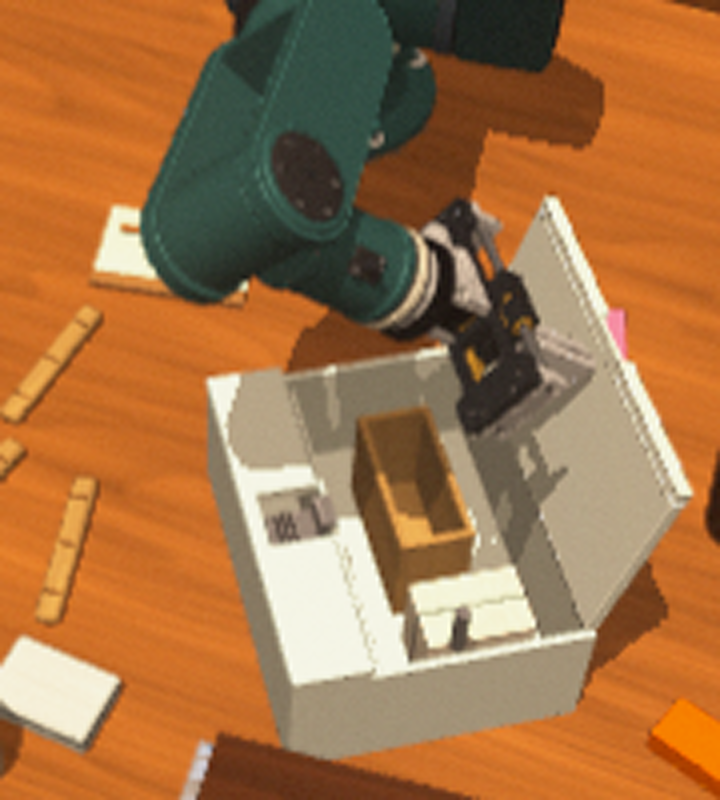

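```bash
python3 - <<'E'
from org import *
from scipy.optimize import least_squares
D=[([1.116,.087,1.371,0,1.684,-.103],(.1895,.5162,.4036)),([.4605,-.026,1.3009,0,1.8673,-1.1114],(.4188,.2711,.4994)),([.2918,.3072,.9659,0,1.8689,.2921],(.5996,.2391,.4795)),([.2129,.2917,1.1064,0,1.7470,1.3564],(.6119,.1901,.4179)),([.1184,.3222,1.0637,0,1.7554,-.4899],(.6408,.1331,.4199)),([-.137,.641,.879,.741,2.158,-.494],(.7064,.0456,.3401))]
from h import robot
o=robot.get_obs(); D.append((o['joint_positions'],o['tool_pos'])); print(o['joint_positions'])
def fk(q,p):
    a1,d1,L2,L3,a3,d6=p
    R=Ro.from_euler('z',q[0]); x=np.array([0,0,d1])+R.apply([a1,0,0])
    R=R*Ro.from_euler('y',q[1]); x=x+R.apply([0,0,L2])
    R=R*Ro.from_euler('y',q[2]); x=x+R.apply([a3,0,L3])
    R=R*Ro.from_euler('z',q[3])*Ro.from_euler('y',q[4])*Ro.from_euler('z',q[5]); x=x+R.apply([0,0,d6])
    return x,R
s=least_squares(lambda p:np.concatenate([fk(q,p)[0]-x for q,x in D]),[0,.3,.4,.4,0,.1]); print(s.x.round(4),s.fun.round(4))
np.save('kin.npy',s.x)
x,R=fk(D[-1][0],s.x); print(R.as_euler('xyz'),o['ee_rot'])
x,R=fk(D[0][0],s.x); print(R.as_euler('xyz'))
setc(o['tool_pos'],tilt(50),0)
p,R,j=getc()
setc(np.array([.5668,.2448,.3881]),tilt(50),0)
go([(W(-.08,.0,.44),tilt(30),0,.03),(W(-.06,.02,.45),tilt(0),0,.03,3)])
E
```

```text
[ 0.14418293  0.33189804  1.21916766  0.8199398   1.93395796 -0.29823286]
[-0.0841  0.1064  0.4929  0.593   0.0404  0.2288] [ 0.0532 -0.0199 -0.0084  0.013  -0.0569  0.0051  0.0168 -0.0539  0.0032
  0.0214 -0.0532 -0.0062  0.0169 -0.0549 -0.0055 -0.0098 -0.0118  0.0043
 -0.0037 -0.0043  0.0075]
[ 2.27136343e+00  7.89847199e-04 -2.53207922e+00] [ 3.14036742 -0.87022885  2.18124642]
[ 3.14155077e+00 -4.05187551e-04 -1.92259265e+00]
[[[0,-0.014,0,-0.218,0,-0.056,0],[0,-0.028,0,-0.437,0,-0.111,0],[0,-0.042,0,-0.655,0,-0.167,0],[0,-0.056,0,-0.874,0,-0.222,0]]]
[[[0,0.045,-0.04,0.003,0,-0.067,0],[0,0.089,-0.08,0.005,0,-0.134,0],[0,0.134,-0.12,0.008,0,-0.2,0],[0,0.178,-0.16,0.01,0,-0.267,0],[0,0.223,-0.2,0.013,0,-0.334,0],[0,0.223,-0.2,0.013,0,-0.334,0],[0,0.223,-0.2,0.013,0,-0.334,0],[0,0.223,-0.2,0.013,0,-0.334,0]]]
end [0.5794 0.1919 0.45  ] [3.142e+00 1.000e-03 2.182e+00]
```

Request:
move_arm([
  [[0,-0.014,0,-0.218,0,-0.056,0],[0,-0.028,0,-0.437,0,-0.111,0],[0,-0.042,0,-0.655,0,-0.167,0],[0,-0.056,0,-0.874,0,-0.222,0]],
])

```text
time: 36.33
tool_pos: [0.6072, 0.1873, 0.44]
ee_rot: [3.141, -0.521, 2.182]
wrist_force: [-0.1, -0.0, 0.2]
width: 0.0005
```

Request:
move_arm([
  [[0,0.045,-0.04,0.003,0,-0.067,0],[0,0.089,-0.08,0.005,0,-0.134,0],[0,0.134,-0.12,0.008,0,-0.2,0],[0,0.178,-0.16,0.01,0,-0.267,0],[0,0.223,-0.2,0.013,0,-0.334,0],[0,0.223,-0.2,0.013,0,-0.334,0],[0,0.223,-0.2,0.013,0,-0.334,0],[0,0.223,-0.2,0.013,0,-0.334,0]],
])

```text
time: 37.0
tool_pos: [0.5793, 0.1925, 0.4492]
ee_rot: [-3.142, -0.003, 2.182]
wrist_force: [0.3, 0.5, 0.0]
width: 0.0002
```

```bash
cat > kin.py <<'E'
import numpy as np, itertools
from scipy.spatial.transform import Rotation as Ro
from scipy.optimize import least_squares
def fk(q,p,s4,s6):
    a1,d1,L2,L3,a3,d6,b1,b3,b5=p[:9]
    R=Ro.from_euler('z',q[0]); x=np.array([0,0,d1])+R.apply([a1,b1,0])
    R=R*Ro.from_euler('y',q[1]); x=x+R.apply([0,0,L2])
    R=R*Ro.from_euler('y',q[2]); x=x+R.apply([a3,0,L3])
    R=R*Ro.from_euler('z',s4*q[3]); x=x+R.apply([0,b3,0])
    R=R*Ro.from_euler('y',q[4]); x=x+R.apply([b5,0,0])
    R=R*Ro.from_euler('z',s6*q[5]); x=x+R.apply([0,0,d6])
    return x,R*Ro.from_euler('z',np.pi/2)
E
python3 - <<'E'
from kin import *
from h import *
A=[([1.116,.087,1.371,0,1.684,-.103],(.1895,.5162,.4036),(np.pi,0,2.7898)),([.4605,-.026,1.3009,0,1.8673,-1.1114],(.4188,.2711,.4994),(np.pi,0,-3.1403)),([.2918,.3072,.9659,0,1.8689,.2921],(.5996,.2391,.4795),(np.pi,0,1.5703)),([.2129,.2917,1.1064,0,1.7470,1.3564],(.6119,.1901,.4179),(np.pi,.0035,.4272)),([.1184,.3222,1.0637,0,1.7554,-.4899],(.6408,.1331,.4199),(np.pi,0,2.179)),([-.137,.641,.879,.741,2.158,-.494],(.7064,.0456,.3401),(-3.1369,-.8743,2.1771)),([ 0.14418293,0.33189804,1.21916766,0.8199398,1.93395796,-0.29823286],(.56686,.24415,.38872),(3.1404,-.8702,2.1812))]
import pickle
def res(p,s4,s6):
    o=[]
    for q,x,e in A:
        X,R=fk(q,p,s4,s6); o+=list(X-x)+list(.3*(Ro.from_euler('xyz',e).inv()*R).as_rotvec())
    return np.array(o)
for s4,s6 in itertools.product((1,-1),(1,-1)):
    s=least_squares(res,[0,.3,.4,.4,0,.1,0,0.05,0],args=(s4,s6)); print(s4,s6,s.cost,s.x.round(4),abs(s.fun).max())
snap('wrist','w10'); snap('scene','s8')
o=robot.get_obs(); print(o['tool_pos'],o['joint_positions'])
E
```

```text
1 1 3.473956458313988e-07 [-0.0038  0.152   0.449   0.5037  0.1006  0.152   0.0555  0.001  -0.    ] 0.0004600552328530294
1 -1 0.6739620879334052 [-0.0038  0.152   0.449   0.5037  0.1006  0.152   0.0555  0.001  -0.    ] 0.8138692389506744
-1 1 0.22183084783191415 [-0.1334  0.2256  0.3492  0.5442  0.3268 -0.0814  0.2176 -0.1566 -0.0543] 0.4395703440520826
-1 -1 0.9904924311757917 [-0.1334  0.2256  0.3492  0.5442  0.3268 -0.0814  0.2176 -0.1566 -0.0543] 0.8138692389506744
[0.57981826 0.19188432 0.4488378 ] [ 2.26356972e-01  2.21348486e-01  1.13174574e+00  1.76886668e-03
  1.79006228e+00 -3.83753103e-01]
```

View pics/w10.png

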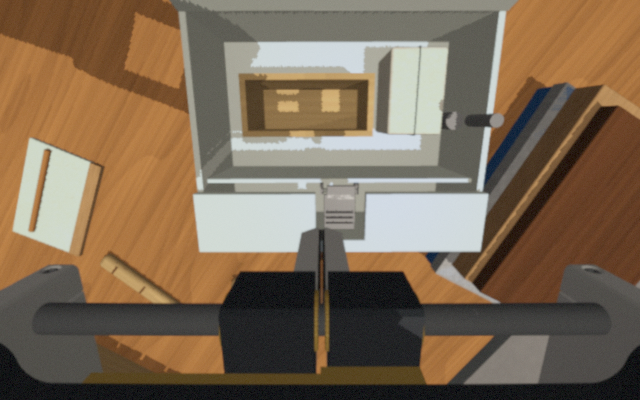

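View pics/s8.png

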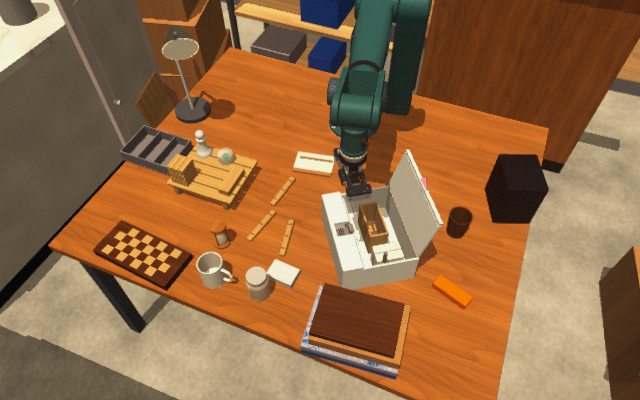

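```bash
python3 - <<'E'
from h import *
from org import *
crop('w10',220,50,390,150,4,'c13')
z=load('w10')
for u,v in [(240,73),(374,73),(376,136),(241,136),(246,78),(369,79),(370,131),(247,131)]:
    print((u,v),own(atz(z,[u],[v],.108)[0]).round(4))
P=cloud(z)[60:150,230:385].reshape(-1,3); q=P[abs(P[:,2]-.108)<.004]; o=np.array([own(a) for a in q]); o=o[(abs(o[:,0]-.02)<.05)]
print(len(o),np.percentile(o,[0.5,99.5],axis=0).round(4))
# sticks from top
z=load('t2'); 
for a,b in [((340,139),(349,183)),((380,142),(373,186)),((379,195),(375,241))]:
    print(atz(z,[a[0],b[0]],[a[1],b[1]],.012).round(4))
im=z['im'].astype(int)
E
```

```text
(240, 73) [0.0609 0.1011 0.108 ]
(374, 73) [ 0.0608 -0.0321  0.108 ]
(376, 136) [-0.0005 -0.0368  0.108 ]
(241, 136) [-0.0005  0.1041  0.108 ]
(246, 78) [0.0563 0.0954 0.108 ]
(369, 79) [ 0.0552 -0.0274  0.108 ]
(370, 131) [ 0.0046 -0.0304  0.108 ]
(247, 131) [0.0046 0.0975 0.108 ]
2405 [[-0.0006 -0.0331  0.1046]
 [ 0.061   0.1028  0.1099]]
[[ 0.6994  0.0037  0.012 ]
 [ 0.559  -0.0232  0.012 ]]
[[ 0.6896 -0.1228  0.012 ]
 [ 0.5493 -0.098   0.012 ]]
[[ 0.521  -0.1163  0.012 ]
 [ 0.3785 -0.1016  0.012 ]]
```

View pics/c13.png

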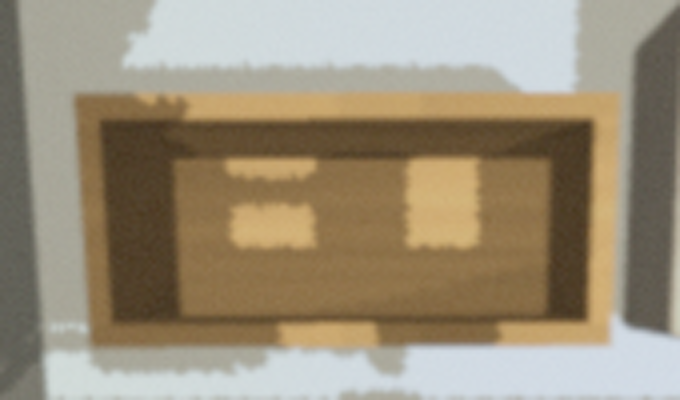

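```bash
cat >> kin.py <<'E'
P9=np.array([-0.0038,0.152,0.449,0.5037,0.1006,0.152,0.0555,0.001,0])
LO=np.array([-3.1,-.76,.27,-1.08,.17,-2.57]);HI=np.array([3.1,2.03,2.55,4.22,2.65,2.57])
def ik(pos,R,q0):
    def f(q):
        X,r=fk(q,P9,1,1); return np.r_[X-pos,.3*(R.inv()*r).as_rotvec()]
    s=least_squares(f,np.clip(q0,LO+1e-3,HI-1e-3),bounds=(LO,HI)); return s.x,np.linalg.norm(s.fun)
E
cat >> org.py <<'E'
def ins(yc,t=76,zb=.016,xb=.017,g=.010,along=0.):
    t_=np.radians(t); xp=np.array([np.cos(t_),np.sin(t_)]); zp=np.array([np.sin(t_),-np.cos(t_)])
    G=np.array([xb,zb])+(.150-g+along)*xp; T=G-.18*zp
    return W(T[0],yc,T[1])
E
python3 - <<'E'
from kin import *
from org import *
q=np.array([.226,.221,1.13,0,1.79,-.384])
Rp=tilt(0)
for t in (20,40,60,76):
    q,e=ik(ins(.074,along=.135)+[0,0,.05],tilt(t),q); print('pre',t,q.round(3),e)
for y in(.074,.034,-.006):
  qq=q
  for al in (.135,.09,.045,0):
    qq,e=ik(ins(y,along=al),tilt(76),qq); print(y,al,ins(y,along=al).round(3),qq.round(3),round(e,5))
E
```

```text
pre 20 [ 0.062  0.186  1.333  0.304  1.8   -0.506] 6.10386249935236e-11
pre 40 [-0.002  0.243  1.317  0.604  1.958 -0.488] 2.6810898225116906e-12
pre 60 [-0.045  0.301  1.326  0.914  2.093 -0.421] 1.50008508210951e-13
pre 76 [-0.065  0.345  1.35   1.176  2.18  -0.336] 1.713861738153811e-08
0.074 0.135 [0.553 0.135 0.326] [-0.065  0.385  1.402  1.12   2.143 -0.436] 0.0
0.074 0.09 [0.559 0.126 0.283] [-0.078  0.439  1.42   1.072  2.121 -0.52 ] 0.0
0.074 0.045 [0.566 0.118 0.239] [-0.091  0.499  1.43   1.028  2.096 -0.598] 0.0
0.074 0 [0.572 0.109 0.195] [-0.104  0.565  1.432  0.988  2.071 -0.67 ] 0.0
0.034 0.135 [0.586 0.158 0.326] [-0.027  0.454  1.306  1.153  2.121 -0.389] 0.0
0.034 0.09 [0.592 0.149 0.283] [-0.04   0.505  1.324  1.109  2.102 -0.47 ] 0.0
0.034 0.045 [0.598 0.141 0.239] [-0.053  0.563  1.334  1.067  2.082 -0.545] 0.0
0.034 0 [0.605 0.132 0.195] [-0.066  0.625  1.335  1.03   2.06  -0.615] 0.0
-0.006 0.135 [0.619 0.181 0.326] [ 0.007  0.526  1.202  1.184  2.102 -0.34 ] 0.0
-0.006 0.09 [0.625 0.172 0.283] [-0.006  0.575  1.221  1.143  2.087 -0.417] 0.0
-0.006 0.045 [0.631 0.163 0.239] [-0.019  0.629  1.231  1.105  2.07  -0.49 ] 0.0
-0.006 0 [0.637 0.155 0.195] [-0.031  0.689  1.232  1.069  2.052 -0.557] 0.0
```

```bash
python3 - <<'E'
from org import *
go([((.45,-.105,.40),down(174),.5,.041,3)],ang=7.1)
E
```

```text
[[[0.5,-0.204,-0.333,0.06,0,0,-0.066],[0.5,-0.407,-0.667,0.121,0,0,-0.131],[0.5,-0.611,-1,0.181,0,0,-0.197]]]
[[[0.5,-0.081,-0.333,0.053,0,0,-0.058],[0.5,-0.163,-0.667,0.107,0,0,-0.115],[0.5,-0.244,-1,0.16,0,0,-0.173]]]
[[[0.5,0.011,-0.333,0.052,0,0,-0.056],[0.5,0.021,-0.667,0.103,0,0,-0.112],[0.5,0.032,-1,0.155,0,0,-0.168]]]
[[[0.5,0.011,-0.035,0.005,0,0,-0.006],[0.5,0.011,-0.035,0.005,0,0,-0.006],[0.5,0.011,-0.035,0.005,0,0,-0.006],[0.5,0.011,-0.035,0.005,0,0,-0.006]]]
end [ 0.45  -0.105  0.4  ] [-3.141  0.     3.036]
```

Request:
move_arm([
  [[0.5,-0.204,-0.333,0.06,0,0,-0.066],[0.5,-0.407,-0.667,0.121,0,0,-0.131],[0.5,-0.611,-1,0.181,0,0,-0.197]],
])

```text
time: 37.35
tool_pos: [0.5325, 0.0836, 0.4303]
ee_rot: [-3.141, -0.002, 2.497]
wrist_force: [-0.0, -0.1, 0.4]
width: 0.0171
```

Request:
move_arm([
  [[0.5,-0.081,-0.333,0.053,0,0,-0.058],[0.5,-0.163,-0.667,0.107,0,0,-0.115],[0.5,-0.244,-1,0.16,0,0,-0.173]],
])

```text
time: 37.6
tool_pos: [0.4908, -0.0115, 0.4148]
ee_rot: [3.141, -0.001, 2.767]
wrist_force: [0.5, 0.4, 0.1]
width: 0.037
```

Request:
move_arm([
  [[0.5,0.011,-0.333,0.052,0,0,-0.056],[0.5,0.021,-0.667,0.103,0,0,-0.112],[0.5,0.032,-1,0.155,0,0,-0.168]],
])

```text
time: 37.85
tool_pos: [0.4507, -0.1032, 0.3995]
ee_rot: [3.14, -0.0, 3.03]
wrist_force: [0.2, 0.5, 0.7]
width: 0.0472
```

Request:
move_arm([
  [[0.5,0.011,-0.035,0.005,0,0,-0.006],[0.5,0.011,-0.035,0.005,0,0,-0.006],[0.5,0.011,-0.035,0.005,0,0,-0.006],[0.5,0.011,-0.035,0.005,0,0,-0.006]],
])

```text
time: 38.18
tool_pos: [0.4505, -0.1042, 0.3997]
ee_rot: [3.141, 0.0, 3.036]
wrist_force: [0.0, -0.3, -0.2]
width: 0.0471
```

```bash
python3 - <<'E'
from h import *
snap('wrist','w11'); o=robot.get_obs(); print(o['tool_pos'],o['joint_positions'],o['width'],o['ee_rot'])
snap('top','t3')
E
```

```text
[ 0.45058896 -0.10394589  0.39970342] [-3.49726313e-01 -1.08675324e-01  1.57457027e+00  9.05920712e-04
  1.67548758e+00 -1.81615865e+00] 0.04732285764607525 [3.14076975e+00 4.22718798e-04 3.03732325e+00]
```

View pics/w11.png

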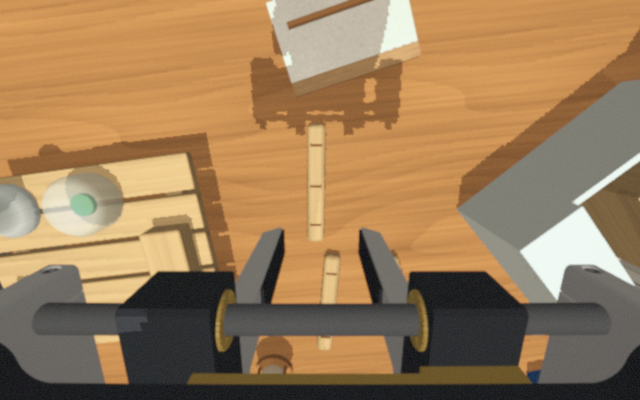

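View pics/t3.png

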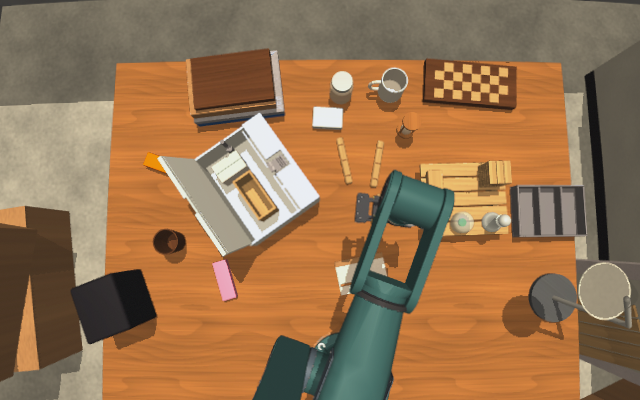

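```bash
python3 - <<'E'
from h import *
from org import *
z=load('w11'); A=atz(z,[309,325,308,324],[124,124,240,240],.011); print(A.round(4))
n=(A[0]+A[1])/2; f=(A[2]+A[3])/2; d=f-n; L=np.linalg.norm(d[:2]); a=np.degrees(np.arctan2(d[1],d[0])); print(n,f,L,a)
P=cloud(z)[110:250,295:340].reshape(-1,3); q=P[(P[:,2]>.008)&(P[:,2]<.022)]; print(len(q),q[:,2].max(),cv2.minAreaRect((q[:,:2]*1000).astype(np.float32)))
E
```

```text
[[ 0.3791 -0.111   0.011 ]
 [ 0.3811 -0.0921  0.011 ]
 [ 0.5255 -0.1291  0.011 ]
 [ 0.5277 -0.1083  0.011 ]]
[ 0.38012286 -0.1015316   0.011     ] [ 0.52655954 -0.11869726  0.011     ] 0.14743935069464353 -6.68583829928538
2008 0.018865299123568248 ((454.2427978515625, -110.34412384033203), (20.899394989013672, 149.41925048828125), 83.40492248535156)
```

```bash
python3 - <<'E'
from org import *
go([((.3906,-.1030,.30),down(173.4),.5,.04,2),((.3906,-.1030,.2035),None,.5,.025,2),(None,None,0,None,5),((.3906,-.1030,.30),None,0,.025)])
E
```

```text
[[[0.5,0.198,-0.014,0.333,0,0,0.002],[0.5,0.395,-0.028,0.667,0,0,0.004],[0.5,0.593,-0.042,1,0,0,0.006]]]
[[[0.5,0,0,0,0,0,0],[0.5,0,0,0,0,0,0],[0.5,0,0,0,0,0,0]]]
[[[0.5,0,0,0.241,0,0,0],[0.5,0.001,0,0.482,0,0,0],[0.5,0.001,0,0.724,0,0,0],[0.5,0.001,0,0.965,0,0,0],[0.5,0.001,0,0.965,0,0,0],[0.5,0.001,0,0.965,0,0,0]]]
[[[0,0,0,0,0,0,0],[0,0,0,0,0,0,0],[0,0,0,0,0,0,0],[0,0,0,0,0,0,0],[0,0,0,0,0,0,0],[0,0,0,0,0,0,0]]]
[[[0,0,0,-0.241,0,0,0],[0,-0.001,0,-0.482,0,0,0],[0,-0.001,0,-0.724,0,0,0],[0,-0.001,0,-0.965,0,0,0]]]
end [ 0.3906 -0.103   0.3   ] [-3.141  0.     3.027]
```

Request:
move_arm([
  [[0.5,0.198,-0.014,0.333,0,0,0.002],[0.5,0.395,-0.028,0.667,0,0,0.004],[0.5,0.593,-0.042,1,0,0,0.006],[0.5,0.593,-0.042,1,0,0,0.006],[0.5,0.593,-0.042,1,0,0,0.006]],
])

```text
time: 38.7
tool_pos: [0.3894, -0.1014, 0.2968]
ee_rot: [3.139, -0.006, 3.028]
wrist_force: [0.7, -0.1, 1.4]
width: 0.0473
```

Request:
move_arm([
  [[0.5,0,0,0.241,0,0,0],[0.5,0,0,0.482,0,0,0],[0.5,0,0,0.724,0,0,0],[0.5,0,0,0.9,0,0,0],[0.5,0,0,0.965,0,0,0],[0.5,0,0,0.965,0,0,0]],
])

```text
time: 39.2
tool_pos: [0.3931, -0.1032, 0.205]
ee_rot: [-3.141, 0.004, 3.028]
wrist_force: [-0.3, -0.7, 0.6]
width: 0.0471
```

Request:
move_arm([
  [[0,0,0,0,0,0,0],[0,0,0,0,0,0,0],[0,0,0,0,0,0,0],[0,0,0,0,0,0,0],[0,0,0,0,0,0,0],[0,0,0,0,0,0,0],[0,0,0,0,0,0,0],[0,0,0,0,0,0,0]],
])

```text
time: 39.87
tool_pos: [0.3911, -0.103, 0.2043]
ee_rot: [-3.141, 0.003, 3.027]
wrist_force: [0.3, -0.1, 6.1]
width: 0.0216
```

```bash
python3 - <<'E'
from org import *
setc((.3906,-.1030,.2035),down(173.4),0)
p=ins(.074,along=.135)
go([((.3906,-.1030,.29),None,0,.025),((.42,-.06,.36),down(160),0,.03),((.50,.05,.41),tilt(35),0,.03),(p+[0,0,.04],tilt(76),0,.03,4)])
E
```

```text
[[[0,0,0,-0.216,0,0,0],[0,0,0,-0.432,0,0,0],[0,0,0,-0.649,0,0,0],[0,0,0,-0.865,0,0,0]]]
[[[0,-0.081,0.154,-0.233,0,0,0.05],[0,-0.162,0.307,-0.467,0,0,0.099],[0,-0.243,0.461,-0.7,0,0,0.149]]]
[[[0,-0.041,0.143,-0.055,-0.013,0.041,0.041],[0,-0.082,0.286,-0.109,-0.026,0.082,0.082],[0,-0.123,0.429,-0.164,-0.039,0.123,0.123],[0,-0.164,0.571,-0.218,-0.052,0.165,0.165],[0,-0.205,0.714,-0.273,-0.065,0.206,0.206],[0,-0.246,0.857,-0.327,-0.078,0.247,0.247],[0,-0.287,1,-0.382,-0.091,0.288,0.288]]]
[[[0,0.051,0.159,-0.034,-0.014,0.044,0.044],[0,0.102,0.318,-0.068,-0.028,0.089,0.089]]]
[[[0,0.011,0.132,0.083,0,0.065,0],[0,0.021,0.264,0.167,0,0.13,0],[0,0.032,0.396,0.25,0,0.195,0],[0,0.042,0.528,0.334,0,0.26,0],[0,0.053,0.66,0.417,0,0.325,0],[0,0.063,0.792,0.501,0,0.39,0],[0,0.074,0.924,0.584,0,0.455,0],[0,0.074,0.924,0.584,0,0.455,0]]]
[[[0,0,0,0,0,0,0],[0,0,0,0,0,0,0],[0,0,0,0,0,0,0]]]
end [0.5531 0.1354 0.3664] [-3.141 -1.326  2.181]
```

Request:
move_arm([
  [[0,0,0,-0.216,0,0,0],[0,0,0,-0.432,0,0,0],[0,0,0,-0.649,0,0,0],[0,0,0,-0.865,0,0,0]],
])

```text
time: 40.2
tool_pos: [0.3901, -0.1026, 0.2899]
ee_rot: [3.141, -0.001, 3.027]
wrist_force: [0.9, -0.1, 0.0]
width: 0.0215
```

```bash
python3 - <<'E'
from h import *
snap('wrist','w12'); o=robot.get_obs(); print(o['tool_pos'],o['width'])
E
```

```text
[ 0.39150745 -0.10308007  0.29473177] 0.021439514312987615
```

View pics/w12.png

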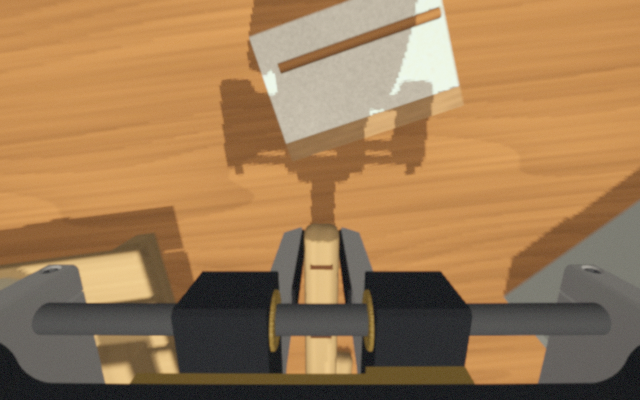

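Stick held (px 322,235 down). Go to the pre-insert pose.

Request:
move_arm([
  [[0,-0.081,0.154,-0.233,0,0,0.05],[0,-0.162,0.307,-0.467,0,0,0.099],[0,-0.243,0.461,-0.7,0,0,0.149]],
])

```text
time: 40.5
tool_pos: [0.4198, -0.0593, 0.3594]
ee_rot: [-3.142, -0.002, 2.788]
wrist_force: [1.0, 0.3, -0.1]
width: 0.022
```

Request:
move_arm([
  [[0,-0.041,0.143,-0.055,-0.013,0.041,0.041],[0,-0.082,0.286,-0.109,-0.026,0.082,0.082],[0,-0.123,0.429,-0.164,-0.039,0.123,0.123],[0,-0.164,0.571,-0.218,-0.052,0.165,0.165],[0,-0.205,0.714,-0.273,-0.065,0.206,0.206],[0,-0.246,0.857,-0.327,-0.078,0.247,0.247],[0,-0.287,1,-0.382,-0.091,0.288,0.288]],
])

```text
time: 41.08
tool_pos: [0.4816, 0.0251, 0.397]
ee_rot: [3.105, -0.473, 2.337]
wrist_force: [0.8, 0.3, -0.1]
width: 0.0215
```

Request:
move_arm([
  [[0,0.051,0.159,-0.034,-0.014,0.044,0.044],[0,0.102,0.318,-0.068,-0.028,0.089,0.089]],
])

```text
time: 41.25
tool_pos: [0.5005, 0.0509, 0.4088]
ee_rot: [-3.138, -0.616, 2.176]
wrist_force: [-0.0, -0.7, 0.2]
width: 0.0216
```

Request:
move_arm([
  [[0,0.011,0.132,0.083,0,0.065,0],[0,0.021,0.264,0.167,0,0.13,0],[0,0.032,0.396,0.25,0,0.195,0],[0,0.042,0.528,0.334,0,0.26,0],[0,0.053,0.66,0.417,0,0.325,0],[0,0.063,0.792,0.501,0,0.39,0],[0,0.074,0.924,0.584,0,0.455,0],[0,0.074,0.924,0.584,0,0.455,0]],
])

```text
time: 41.92
tool_pos: [0.5536, 0.1369, 0.3612]
ee_rot: [-3.112, -1.333, 2.153]
wrist_force: [-0.6, -0.1, -1.1]
width: 0.0217
```

Request:
move_arm([
  [[0,0,0,0,0,0,0],[0,0,0,0,0,0,0],[0,0,0,0,0,0,0]],
])

```text
time: 42.17
tool_pos: [0.5527, 0.1353, 0.3669]
ee_rot: [3.136, -1.324, 2.186]
wrist_force: [-0.2, -0.3, -0.7]
width: 0.022
```

```bash
python3 - <<'E'
from h import *
from org import *
o=robot.get_obs(); print(own(o['tool_pos']).round(4),own(getc()[0]).round(4),o['ee_rot'],o['width'],o['wrist_force'].round(1))
snap('scene','s9');crop('s9',270,80,450,300,3,'c14'); snap('wrist','w13')
E
```

```text
[-0.091   0.0743  0.3669] [-0.0911  0.074   0.3664] [ 3.13638417 -1.32376863  2.18610025] 0.02203193283245 [-0.2 -0.3 -0.7]
```

View pics/c14.png

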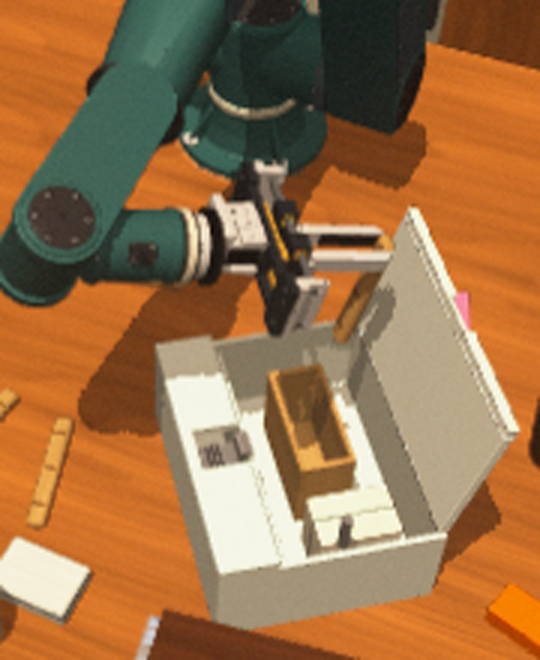

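View pics/w13.png

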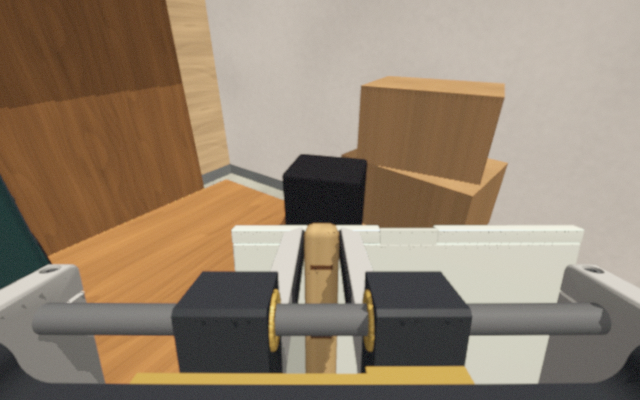

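```bash
python3 - <<'E'
from h import *
from org import *
z=load('s9');P=cloud(z);im=z['im'].astype(int)
m=np.zeros(im.shape[:2],bool); m[160:200,375:405]=1
q=P[m]; c=im[m]; o=np.array([own(a) for a in q])
s=(abs(o[:,1]-.074)<.03)&(o[:,2]>.13)&(o[:,0]<.1)&(c[:,0]-c[:,2]>50)
o=o[s]; print(len(o), o.min(0),o.max(0))
for lo in np.arange(.14,.34,.02):
    k=o[(o[:,2]>=lo)&(o[:,2]<lo+.02)]
    if len(k): print(round(lo,2),len(k),k.mean(0).round(4),(k[:,1].min()).round(3),k[:,1].max().round(3))
E
```

```text
225 [0.02410306 0.04540943 0.18429616] [0.0995959  0.08450018 0.34073752]
0.18 17 [0.0667 0.0651 0.1944] 0.055 0.079
0.2 28 [0.0682 0.0644 0.2114] 0.058 0.077
0.22 30 [0.0737 0.0655 0.2299] 0.056 0.076
0.24 29 [0.0787 0.0642 0.2495] 0.059 0.079
0.26 30 [0.0835 0.0639 0.2697] 0.057 0.078
0.28 25 [0.0889 0.0618 0.2869] 0.056 0.073
0.3 23 [0.0726 0.0706 0.3171] 0.046 0.085
0.32 42 [0.067  0.0638 0.3275] 0.045 0.083
```

```bash
sed -i 's/T=G-.18\*zp/T=G-dg*zp/; s/g=.010,along=0.)/g=.011,along=0.,dg=.196)/' org.py; python3 - <<'E'
from org import *
go([(ins(.074,along=.135),tilt(76),0,.03,2),(ins(.074,along=.09),tilt(76),0,.02,2)])
E
```

```text
[[[0,-0.199,0,-0.032,0.001,0,0],[0,-0.398,0,-0.063,0.001,0,0],[0,-0.398,0,-0.063,0.001,0,0],[0,-0.398,0,-0.063,0.001,0,0]]]
[[[0,-0.15,0,0,0,0,0],[0,-0.3,0,0,0,0,0],[0,-0.45,0,0,0,0,0],[0,-0.45,0,0,0,0,0],[0,-0.45,0,0,0,0,0]]]
end [0.5684 0.1136 0.2856] [-3.14  -1.326  2.181]
```

Request:
move_arm([
  [[0,-0.199,0,-0.032,0.001,0,0],[0,-0.398,0,-0.063,0.001,0,0],[0,-0.398,0,-0.063,0.001,0,0],[0,-0.398,0,-0.063,0.001,0,0]],
])

```text
time: 42.6
tool_pos: [0.5619, 0.1225, 0.3288]
ee_rot: [-3.136, -1.327, 2.177]
wrist_force: [-1.0, 0.2, -0.0]
width: 0.0215
```

Request:
move_arm([
  [[0,-0.15,0,0,0,0,0],[0,-0.3,0,0,0,0,0],[0,-0.45,0,0,0,0,0],[0,-0.45,0,0,0,0,0],[0,-0.45,0,0,0,0,0]],
])

```text
time: 43.02
tool_pos: [0.5682, 0.1141, 0.2861]
ee_rot: [3.14, -1.327, 2.185]
wrist_force: [0.6, -0.3, -0.3]
width: 0.0218
```

```bash
python3 - <<'E'
from h import *
from org import *
o=robot.get_obs(); print(own(o['tool_pos']).round(4),own(getc()[0]).round(4),o['ee_rot'],o['width'],o['wrist_force'].round(1))
snap('scene','s10');crop('s10',290,120,430,280,5,'c15')
z=load('s10');P=cloud(z);im=z['im'].astype(int)
m=np.zeros(im.shape[:2],bool); m[150:230,350:410]=1
q=P[m]; c=im[m]; o=np.array([own(a) for a in q])
s=(abs(o[:,1]-.064)<.012)&(o[:,2]>.11)&(o[:,0]<.1)&(o[:,0]>.02)&(c[:,0]-c[:,2]>50)
o=o[s]
for lo in np.arange(.1,.3,.02):
    k=o[(o[:,2]>=lo)&(o[:,2]<lo+.02)]
    if len(k): print(round(lo,2),len(k),k.mean(0).round(4))
E
```

```text
[-0.1173  0.0739  0.2861] [-0.1178  0.074   0.2856] [ 3.13997004 -1.32668487  2.18454234] 0.021755817395345673 [ 0.6 -0.3 -0.3]
0.1 13 [0.0427 0.0643 0.1137]
0.12 28 [0.0436 0.0641 0.13  ]
0.14 26 [0.0472 0.0646 0.1506]
0.16 21 [0.0529 0.0632 0.1692]
0.18 26 [0.0577 0.0647 0.1899]
0.2 13 [0.0636 0.0605 0.2058]
0.22 2 [0.067  0.0721 0.2379]
0.24 31 [0.0652 0.0641 0.2493]
0.26 2 [0.0256 0.0536 0.2624]
```

View pics/c15.png

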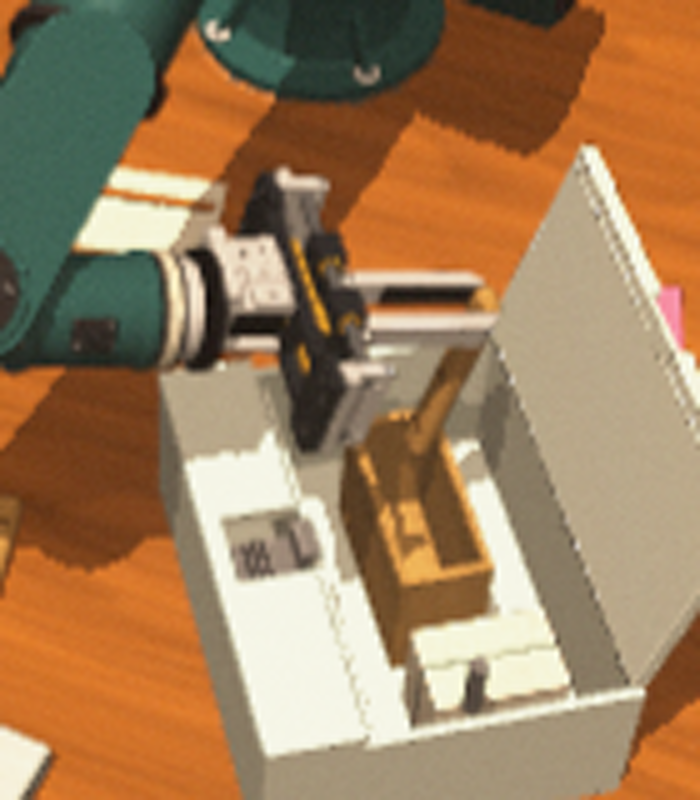

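Request:
move_arm([
  [[0,-0.15,0,0,0,0,0],[0,-0.3,0,0,0,0,0],[0,-0.45,0,0,0,0,0],[0,-0.45,0,0,0,0,0]],
])

```text
time: 43.4
tool_pos: [0.5744, 0.105, 0.2405]
ee_rot: [-3.132, -1.327, 2.173]
wrist_force: [-0.5, -1.4, -0.9]
width: 0.0217
```

Request:
move_arm([
  [[0,-0.12,0,0,0,0,0],[0,-0.24,0,0,0,0,0],[0,-0.36,0,0,0,0,0],[0,-0.36,0,0,0,0,0]],
])

```text
time: 43.73
tool_pos: [0.5792, 0.0976, 0.204]
ee_rot: [-3.126, -1.328, 2.167]
wrist_force: [-0.5, -0.7, -0.9]
width: 0.0215
```

Request:
move_arm([
  [[0,-0.05,0,0,0,0,0],[0,-0.09,0,0,0,0,0],[0,-0.09,0,0,0,0,0],[0,-0.09,0,0,0,0,0]],
])

```text
time: 44.07
tool_pos: [0.5808, 0.0961, 0.1979]
ee_rot: [-3.141, -1.327, 2.182]
wrist_force: [0.2, 0.4, -1.3]
width: 0.0214
```

```bash
python3 - <<'E'
from h import *
from org import *
o=robot.get_obs(); print(own(o['tool_pos']).round(4),own(ins(.074)),o['ee_rot'],o['width'],o['wrist_force'].round(1))
snap('scene','s11');crop('s11',290,120,430,280,5,'c16')
E
```

```text
[-0.1392  0.0739  0.1979] [-0.13955082  0.074       0.1982878 ] [-3.1405603  -1.32661851  2.18193747] 0.021416294776372514 [ 0.2  0.4 -1.3]
```

View pics/c16.png

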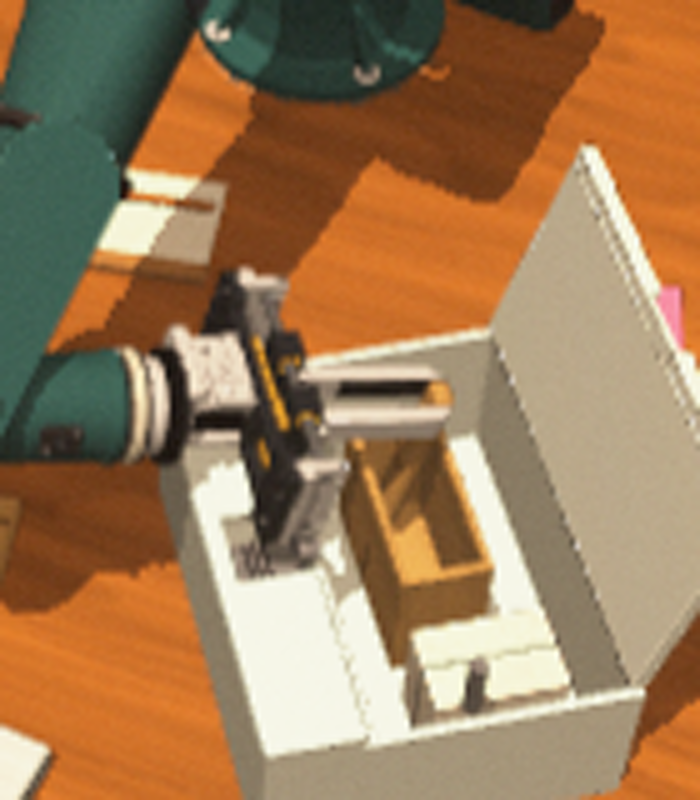

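Request:
move_arm([
  [[0,-0.02,0,0,0,0,0],[0,-0.04,0,0,0,0,0],[0,-0.04,0,0,0,0,0]],
])

```text
time: 44.37
tool_pos: [0.5812, 0.0953, 0.1937]
ee_rot: [-3.139, -1.326, 2.18]
wrist_force: [-0.4, 0.8, -0.8]
width: 0.0214
```

Request:
move_arm([
  [[0.4,0,0,0,0,0,0],[0.4,0,0,0,0,0,0],[0.4,0,0,0,0,0,0],[0.4,0,0,0,0,0,0],[0.4,0,0,0,0,0,0],[0.4,0,0,0,0,0,0]],
])

```text
time: 44.87
tool_pos: [0.5813, 0.0953, 0.194]
ee_rot: [-3.141, -1.326, 2.182]
wrist_force: [-0.4, 0.6, -0.1]
width: 0.038
```

Request:
move_arm([
  [[0.4,0,0,-0.15,0,0,0],[0.4,0,0,-0.35,0,0,0],[0.4,0,0,-0.6,0,0,0],[0.4,0,0,-0.6,0,0,0]],
])

```text
time: 45.2
tool_pos: [0.6165, 0.045, 0.2098]
ee_rot: [3.132, -1.324, 2.189]
wrist_force: [0.2, 0.9, 0.3]
width: 0.0379
```

```bash
python3 - <<'E'
from h import *
from org import *
o=robot.get_obs(); print(own(o['tool_pos']).round(4),o['ee_rot'],o['width'],o['wrist_force'].round(1))
snap('scene','s12');crop('s12',290,120,430,280,5,'c17');snap('wrist','w14')
E
```

```text
[-0.2015  0.074   0.2098] [ 3.13192296 -1.32394756  2.18946492] 0.03786472720535174 [0.2 0.9 0.3]
```

View pics/c17.png

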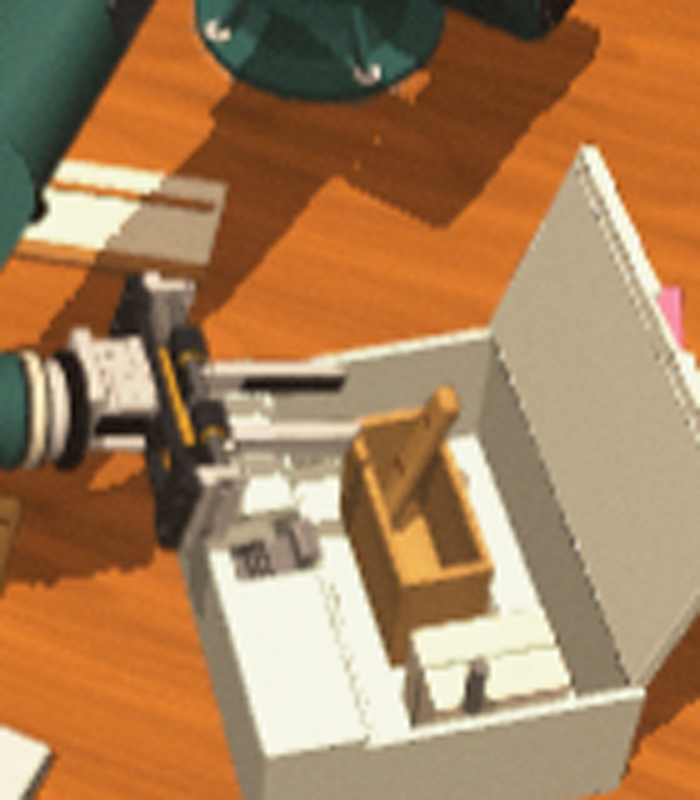

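View pics/w14.png

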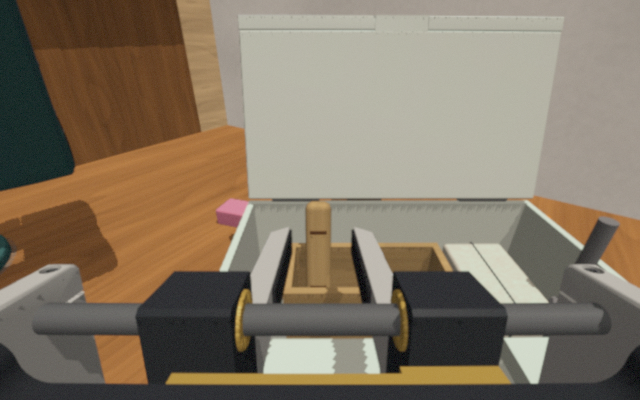

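```bash
python3 - <<'E'
from org import *
R=tilt(76); p=ins(.074)-.004*R.apply([1,0,0])-.06*R.apply([0,0,1])
setc(p,R,.4); print(own(p))
go([(p+[.03,-.03,.14],tilt(60),.5,.04),((.62,-.01,.40),down(190.8),.5,.04,3)],ang=7.1)
E
```

```text
[-0.19873625  0.07402066  0.20892193]
[[[0.5,0.25,0.015,-0.148,0,-0.035,0],[0.5,0.5,0.029,-0.296,0,-0.07,0],[0.5,0.75,0.044,-0.444,0,-0.106,0],[0.5,1,0.059,-0.592,0,-0.141,0]]]
[[[0.5,0.218,0.015,-0.205,0,-0.037,0]]]
[[[0.5,0.031,-0.028,-0.025,0.029,-0.045,-0.051],[0.5,0.062,-0.056,-0.05,0.059,-0.09,-0.102],[0.5,0.093,-0.083,-0.075,0.088,-0.136,-0.152],[0.5,0.123,-0.111,-0.1,0.117,-0.181,-0.203],[0.5,0.154,-0.139,-0.125,0.146,-0.226,-0.254],[0.5,0.185,-0.167,-0.15,0.176,-0.271,-0.304],[0.5,0.216,-0.194,-0.175,0.205,-0.317,-0.355],[0.5,0.247,-0.222,-0.2,0.234,-0.362,-0.406]]]
[[[0.5,0.029,-0.019,-0.034,0.029,-0.045,-0.051],[0.5,0.057,-0.038,-0.068,0.059,-0.091,-0.102],[0.5,0.086,-0.056,-0.103,0.088,-0.136,-0.152],[0.5,0.114,-0.075,-0.137,0.118,-0.182,-0.203],[0.5,0.143,-0.094,-0.171,0.147,-0.227,-0.254],[0.5,0.143,-0.094,-0.171,0.147,-0.227,-0.254],[0.5,0.143,-0.094,-0.171,0.147,-0.227,-0.254],[0.5,0.143,-0.094,-0.171,0.147,-0.227,-0.254]]]
end [ 0.6201 -0.01    0.4   ] [-3.142  0.    -2.954]
```

Request:
move_arm([
  [[0.5,0.25,0.015,-0.148,0,-0.035,0],[0.5,0.5,0.029,-0.296,0,-0.07,0],[0.5,0.75,0.044,-0.444,0,-0.106,0],[0.5,1,0.059,-0.592,0,-0.141,0]],
])

```text
time: 45.63
tool_pos: [0.6382, 0.0247, 0.3203]
ee_rot: [-3.138, -1.104, 2.18]
wrist_force: [0.3, -0.4, -0.4]
width: 0.0467
```

Request:
move_arm([
  [[0.5,0.218,0.015,-0.205,0,-0.037,0]],
])

```text
time: 45.72
tool_pos: [0.6443, 0.0186, 0.349]
ee_rot: [-3.138, -1.046, 2.181]
wrist_force: [1.1, 0.1, 0.3]
width: 0.047
```

Request:
move_arm([
  [[0.5,0.031,-0.028,-0.025,0.029,-0.045,-0.051],[0.5,0.062,-0.056,-0.05,0.059,-0.09,-0.102],[0.5,0.093,-0.083,-0.075,0.088,-0.136,-0.152],[0.5,0.123,-0.111,-0.1,0.117,-0.181,-0.203],[0.5,0.154,-0.139,-0.125,0.146,-0.226,-0.254],[0.5,0.185,-0.167,-0.15,0.176,-0.271,-0.304],[0.5,0.216,-0.194,-0.175,0.205,-0.317,-0.355],[0.5,0.247,-0.222,-0.2,0.234,-0.362,-0.406]],
])

```text
time: 46.38
tool_pos: [0.629, 0.002, 0.3794]
ee_rot: [2.981, -0.389, 2.963]
wrist_force: [-0.1, 0.0, -0.9]
width: 0.047
```

Request:
move_arm([
  [[0.5,0.029,-0.019,-0.034,0.029,-0.045,-0.051],[0.5,0.057,-0.038,-0.068,0.059,-0.091,-0.102],[0.5,0.086,-0.056,-0.103,0.088,-0.136,-0.152],[0.5,0.114,-0.075,-0.137,0.118,-0.182,-0.203],[0.5,0.143,-0.094,-0.171,0.147,-0.227,-0.254],[0.5,0.143,-0.094,-0.171,0.147,-0.227,-0.254],[0.5,0.143,-0.094,-0.171,0.147,-0.227,-0.254],[0.5,0.143,-0.094,-0.171,0.147,-0.227,-0.254]],
])

```text
time: 47.05
tool_pos: [0.6198, -0.0089, 0.3988]
ee_rot: [3.14, -0.003, -2.953]
wrist_force: [0.2, -0.0, -0.1]
width: 0.0471
```

```bash
python3 - <<'E'
from h import *
snap('wrist','w15'); o=robot.get_obs(); print(o['tool_pos'],o['joint_positions'].round(3),o['width'],o['ee_rot'])
E
```

```text
[ 0.62002774 -0.00912569  0.39856853] [-0.106  0.246  1.2    0.     1.698 -1.865] 0.04704809601238327 [ 3.14026072e+00 -2.80474327e-03 -2.95321085e+00]
```

View pics/w15.png

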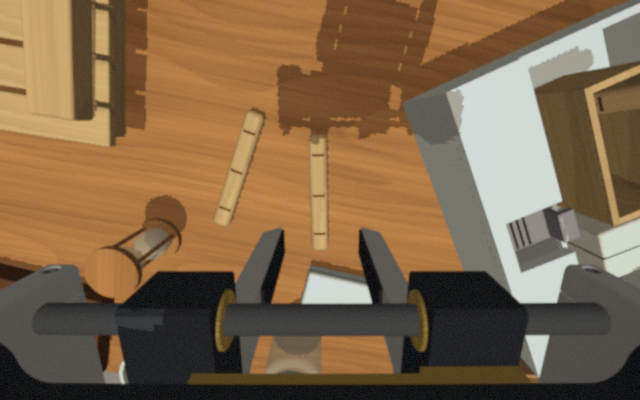

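```bash
cat >> h.py <<'E'
def stick(f,u0,v0,u1,v1):
    z=load(f); P=cloud(z)[v0:v1,u0:u1].reshape(-1,3); q=P[(P[:,2]>.008)&(P[:,2]<.022)]
    c,s,a=cv2.minAreaRect((q[:,:2]*1000).astype(np.float32)); 
    if s[0]<s[1]: a-=90
    m=(q[:,:2]-q[:,:2].mean(0)); w,V=np.linalg.eigh(m.T@m); d=V[:,1]*np.sign(V[0,1]); 
    print(len(q),'rect',np.round(c,1),np.round(s,1),round(a,2),'pca',q.mean(0).round(4),np.degrees(np.arctan2(d[1],d[0])).round(2))
    return np.array(c)/1000,a
E
python3 - <<'E'
from h import *
from org import *
c,a=stick('w15',300,125,340,255); stick('w15',205,95,275,235)
d=np.array([np.cos(np.radians(a)),np.sin(np.radians(a))]); g=c-.064*d; print('grip',g)
psi=180+a
x,y=g.round(4)
go([((x,y,.30),down(psi),.5,.035,2),((x,y,.2035),None,.5,.025,2)])
E
```

```text
2004 rect [634.   -9.2] [147.7  22. ] 11.73 pca [ 0.6295 -0.0101  0.015 ] 11.72
2164 rect [ 622.9 -112.8] [ 22.2 148.5] -10.55 pca [ 0.6195 -0.1111  0.0148] -10.56
grip [ 0.57130333 -0.02222968]
[[[0.5,0.126,-0.007,0.25,0,0,-0.003],[0.5,0.251,-0.015,0.5,0,0,-0.005],[0.5,0.377,-0.022,0.75,0,0,-0.008],[0.5,0.502,-0.029,1,0,0,-0.011],[0.5,0.502,-0.029,1,0,0,-0.011],[0.5,0.502,-0.029,1,0,0,-0.011]]]
[[[0.5,0,0,0.241,0,0,0],[0.5,0,0,0.482,0,0,0],[0.5,0,0,0.724,0,0,0],[0.5,0,0,0.965,0,0,0],[0.5,0,0,0.965,0,0,0],[0.5,0,0,0.965,0,0,0]]]
end [ 0.5713 -0.0222  0.2035] [-3.141  0.    -2.936]
```

Request:
move_arm([
  [[0.5,0.126,-0.007,0.25,0,0,-0.003],[0.5,0.251,-0.015,0.5,0,0,-0.005],[0.5,0.377,-0.022,0.75,0,0,-0.008],[0.5,0.502,-0.029,1,0,0,-0.011],[0.5,0.502,-0.029,1,0,0,-0.011],[0.5,0.502,-0.029,1,0,0,-0.011]],
])

```text
time: 47.6
tool_pos: [0.5709, -0.0218, 0.2974]
ee_rot: [3.139, -0.005, -2.936]
wrist_force: [0.9, 0.1, 0.4]
width: 0.0468
```

Request:
move_arm([
  [[0.5,0,0,0.241,0,0,0],[0.5,0,0,0.482,0,0,0],[0.5,0,0,0.724,0,0,0],[0.5,0,0,0.9,0,0,0],[0.5,0,0,0.965,0,0,0],[0.5,0,0,0.965,0,0,0]],
])

```text
time: 48.1
tool_pos: [0.5723, -0.0218, 0.203]
ee_rot: [3.141, -0.0, -2.935]
wrist_force: [-0.2, -0.4, 0.4]
width: 0.0472
```

Request:
move_arm([
  [[0,0,0,0,0,0,0],[0,0,0,0,0,0,0],[0,0,0,0,0,0,0],[0,0,0,0,0,0,0],[0,0,0,0,0,0,0],[0,0,0,0,0,0,0],[0,0,0,0,0,0,0],[0,0,0,0,0,0,0]],
])

```text
time: 48.77
tool_pos: [0.5718, -0.0219, 0.2046]
ee_rot: [-3.14, 0.003, -2.935]
wrist_force: [0.7, 0.5, 6.1]
width: 0.0216
```

```bash
python3 - <<'E'
from h import *
from org import *
o=robot.get_obs(); print(o['tool_pos'],o['width'],o['wrist_force'].round(1))
p,R,j=getc()
go([(p+[0,0,.09],None,0,.025),((.60,.0,.40),down(165),0,.03),(ins(.034,along=.135)+[0,0,.07],tilt(40),0,.03),(ins(.034,along=.135)+[0,0,.02],tilt(76),0,.03,4)])
E
```

```text
[ 0.57184665 -0.02187917  0.20459058] 0.021588106799336492 [0.7 0.5 6.1]
[[[0,0,0,-0.225,0,0,0],[0,0,0,-0.45,0,0,0],[0,0,0,-0.675,0,0,0],[0,0,0,-0.9,0,0,0]]]
[[[0,-0.061,0.03,-0.2,0,0,0.056],[0,-0.122,0.06,-0.4,0,0,0.112],[0,-0.184,0.089,-0.6,0,0,0.167],[0,-0.245,0.119,-0.8,0,0,0.223],[0,-0.306,0.149,-1,0,0,0.279]]]
[[[0,-0.014,0.018,-0.065,0,0,0.018]]]
[[[0,0.044,0.143,0.001,-0.016,0.044,0.044],[0,0.087,0.286,0.001,-0.032,0.087,0.087],[0,0.131,0.429,0.002,-0.048,0.131,0.131],[0,0.174,0.571,0.003,-0.063,0.175,0.175],[0,0.218,0.714,0.004,-0.079,0.219,0.219],[0,0.261,0.857,0.004,-0.095,0.262,0.262],[0,0.305,1,0.005,-0.111,0.306,0.306]]]
[[[0,0.083,0.095,0.052,-0.015,0.04,0.04],[0,0.167,0.19,0.104,-0.029,0.08,0.08],[0,0.25,0.285,0.156,-0.044,0.12,0.12]]]
[[[0,-0.054,0,0.064,0,0.067,0],[0,-0.107,0,0.128,0,0.133,0],[0,-0.161,0,0.192,0,0.2,0],[0,-0.215,0,0.255,0,0.267,0],[0,-0.268,0,0.319,0,0.333,0],[0,-0.322,0,0.383,0,0.4,0],[0,-0.322,0,0.383,0,0.4,0],[0,-0.322,0,0.383,0,0.4,0]]]
[[[0,0,0,0,0,0,0],[0,0,0,0,0,0,0]]]
end [0.5949 0.1455 0.3493] [ 3.141 -1.326  2.182]
```

Request:
move_arm([
  [[0,0,0,-0.225,0,0,0],[0,0,0,-0.45,0,0,0],[0,0,0,-0.675,0,0,0],[0,0,0,-0.9,0,0,0]],
])

```text
time: 49.1
tool_pos: [0.5709, -0.0218, 0.2931]
ee_rot: [3.141, -0.002, -2.935]
wrist_force: [0.0, 0.1, -1.0]
width: 0.0216
```

Request:
move_arm([
  [[0,-0.061,0.03,-0.2,0,0,0.056],[0,-0.122,0.06,-0.4,0,0,0.112],[0,-0.184,0.089,-0.6,0,0,0.167],[0,-0.245,0.119,-0.8,0,0,0.223],[0,-0.306,0.149,-1,0,0,0.279]],
])

```text
time: 49.52
tool_pos: [0.5981, -0.0008, 0.3932]
ee_rot: [-3.141, -0.002, 2.905]
wrist_force: [-0.7, 0.7, -0.6]
width: 0.0215
```

Request:
move_arm([
  [[0,-0.014,0.018,-0.065,0,0,0.018]],
])

```text
time: 49.6
tool_pos: [0.6005, 0.0009, 0.4026]
ee_rot: [3.141, 0.004, 2.879]
wrist_force: [-0.2, -0.0, 0.2]
width: 0.0218
```

Request:
move_arm([
  [[0,0.044,0.143,0.001,-0.016,0.044,0.044],[0,0.087,0.286,0.001,-0.032,0.087,0.087],[0,0.131,0.429,0.002,-0.048,0.131,0.131],[0,0.174,0.571,0.003,-0.063,0.175,0.175],[0,0.218,0.714,0.004,-0.079,0.219,0.219],[0,0.261,0.857,0.004,-0.095,0.262,0.262],[0,0.305,1,0.005,-0.111,0.306,0.306]],
])

```text
time: 50.18
tool_pos: [0.5962, 0.1056, 0.3982]
ee_rot: [3.088, -0.508, 2.4]
wrist_force: [0.8, -0.1, -0.2]
width: 0.0216
```

Request:
move_arm([
  [[0,0.083,0.095,0.052,-0.015,0.04,0.04],[0,0.167,0.19,0.104,-0.029,0.08,0.08],[0,0.25,0.285,0.156,-0.044,0.12,0.12]],
])

```text
time: 50.43
tool_pos: [0.5948, 0.1465, 0.3979]
ee_rot: [-3.137, -0.701, 2.177]
wrist_force: [0.2, 0.2, -0.6]
width: 0.0216
```

Request:
move_arm([
  [[0,-0.054,0,0.064,0,0.067,0],[0,-0.107,0,0.128,0,0.133,0],[0,-0.161,0,0.192,0,0.2,0],[0,-0.215,0,0.255,0,0.267,0],[0,-0.268,0,0.319,0,0.333,0],[0,-0.322,0,0.383,0,0.4,0],[0,-0.322,0,0.383,0,0.4,0],[0,-0.322,0,0.383,0,0.4,0]],
])

```text
time: 51.1
tool_pos: [0.5948, 0.1457, 0.3468]
ee_rot: [-3.126, -1.326, 2.167]
wrist_force: [-0.9, 0.5, 0.5]
width: 0.0215
```

Request:
move_arm([
  [[0,0,0,0,0,0,0],[0,0,0,0,0,0,0],[0,0,0,0,0,0,0]],
])

```text
time: 51.35
tool_pos: [0.5947, 0.1461, 0.3504]
ee_rot: [3.133, -1.323, 2.191]
wrist_force: [-0.0, -0.3, -0.5]
width: 0.0217
```

```bash
python3 - <<'E'
from h import *
from org import *
o=robot.get_obs(); print(own(o['tool_pos']).round(4),own(getc()[0]).round(4),o['ee_rot'],o['width'],o['wrist_force'].round(1))
snap('scene','s13');crop('s13',290,120,430,280,5,'c18')
go([(ins(.034,along=.09),tilt(76),0,.02,2)])
E
```

```text
[-0.1063  0.0338  0.3504] [-0.1069  0.034   0.3493] [ 3.13341986 -1.32318569  2.19146423] 0.02170220530033033 [-0.  -0.3 -0.5]
[[[0,-0.161,0,0.012,0,0,0],[0,-0.322,0,0.025,0,0,0],[0,-0.483,0,0.037,0,0,0],[0,-0.644,0,0.049,0,0,0],[0,-0.644,0,0.049,0,0,0],[0,-0.644,0,0.049,0,0,0]]]
end [0.6012 0.1366 0.2856] [ 3.141 -1.326  2.182]
```

View pics/c18.png

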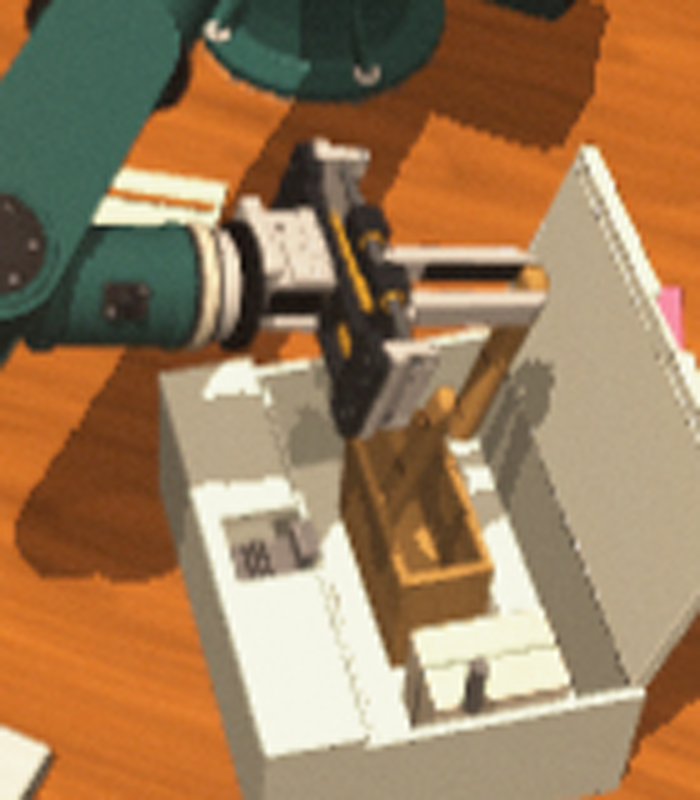

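Request:
move_arm([
  [[0,-0.161,0,0.012,0,0,0],[0,-0.322,0,0.025,0,0,0],[0,-0.483,0,0.037,0,0,0],[0,-0.644,0,0.049,0,0,0],[0,-0.644,0,0.049,0,0,0],[0,-0.644,0,0.049,0,0,0]],
])

```text
time: 51.9
tool_pos: [0.6009, 0.137, 0.2851]
ee_rot: [-3.137, -1.327, 2.179]
wrist_force: [-0.2, 0.1, -0.4]
width: 0.0216
```

Request:
move_arm([
  [[0,-0.15,0,0,0,0,0],[0,-0.3,0,0,0,0,0],[0,-0.45,0,0,0,0,0],[0,-0.45,0,0,0,0,0]],
])

```text
time: 52.23
tool_pos: [0.6071, 0.1277, 0.2395]
ee_rot: [-3.128, -1.327, 2.169]
wrist_force: [-0.7, 0.8, -0.6]
width: 0.0219
```

```bash
python3 - <<'E'
from h import *
from org import *
o=robot.get_obs(); print(own(o['tool_pos']).round(4),own(ins(.034,along=.045)).round(4),o['ee_rot'],o['width'],o['wrist_force'].round(1))
snap('scene','s14');crop('s14',290,120,430,280,5,'c19')
E
```

```text
[-0.1284  0.0341  0.2395] [-0.1287  0.034   0.242 ] [-3.12761219 -1.32686968  2.16895375] 0.021948633585162823 [-0.7  0.8 -0.6]
```

View pics/c19.png

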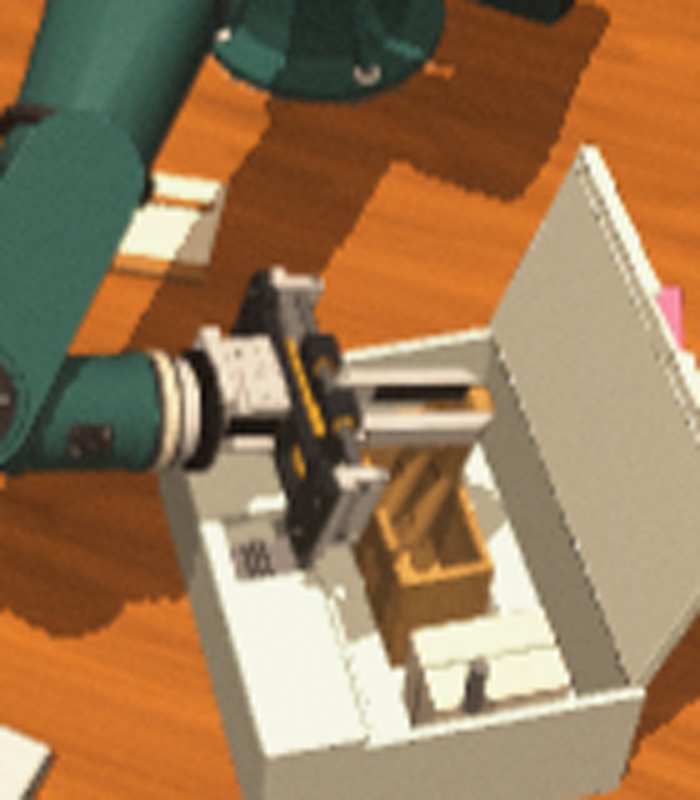

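Request:
move_arm([
  [[0,-0.12,0,0,0,0,0],[0,-0.24,0,0,0,0,0],[0,-0.36,0,0,0,0,0],[0,-0.36,0,0,0,0,0]],
])

```text
time: 52.62
tool_pos: [0.6119, 0.1205, 0.2033]
ee_rot: [-3.122, -1.328, 2.164]
wrist_force: [0.2, -0.1, -0.7]
width: 0.0218
```

Request:
move_arm([
  [[0,-0.05,0,0,0,0,0],[0,-0.1,0,0,0,0,0],[0,-0.13,0,0,0,0,0],[0,-0.13,0,0,0,0,0],[0,-0.13,0,0,0,0,0]],
])

```text
time: 53.03
tool_pos: [0.6141, 0.1183, 0.194]
ee_rot: [-3.141, -1.326, 2.183]
wrist_force: [0.6, -0.1, -0.1]
width: 0.0216
```

Request:
move_arm([
  [[0.33,0,0,0,0,0,0],[0.33,0,0,0,0,0,0],[0.33,0,0,0,0,0,0],[0.33,0,0,0,0,0,0],[0.33,0,0,0,0,0,0],[0.33,0,0,0,0,0,0]],
])

```text
time: 53.53
tool_pos: [0.614, 0.1184, 0.1941]
ee_rot: [-3.141, -1.326, 2.183]
wrist_force: [-0.0, 0.1, -0.3]
width: 0.0308
```

Request:
move_arm([
  [[0.33,0,0,-0.15,0,0,0],[0.33,0,0,-0.35,0,0,0],[0.33,0,0,-0.6,0,0,0],[0.33,0,0,-0.6,0,0,0]],
])

```text
time: 53.87
tool_pos: [0.6492, 0.0678, 0.2099]
ee_rot: [3.131, -1.324, 2.19]
wrist_force: [0.4, 0.1, 0.6]
width: 0.0312
```

```bash
python3 - <<'E'
from h import *
from org import *
o=robot.get_obs(); print(own(o['tool_pos']).round(4),o['ee_rot'],o['width'],o['wrist_force'].round(1))
snap('scene','s15');crop('s15',290,120,430,280,5,'c20');snap('wrist','w16')
R=tilt(76); p=ins(.034)-.004*R.apply([1,0,0])-.06*R.apply([0,0,1])
setc(p,R,.33); print(own(p))
go([(p+[.02,-.04,.13],tilt(60),.5,.04),((.61,-.11,.40),down(169.45),.5,.04,3)],ang=7.1)
E
```

```text
[-0.2016  0.034   0.2099] [ 3.13148525 -1.32383287  2.19000256] 0.031165313195418563 [0.4 0.1 0.6]
[-0.19873625  0.03402066  0.20892193]
[[[0.5,0.25,-0.014,-0.161,0,-0.038,0],[0.5,0.5,-0.029,-0.322,0,-0.077,0],[0.5,0.75,-0.043,-0.483,0,-0.115,0],[0.5,1,-0.057,-0.644,0,-0.154,0]]]
[[[0.5,0.126,-0.009,-0.134,0,-0.024,0]]]
[[[0.5,0.011,-0.116,-0.092,0.024,-0.057,-0.041],[0.5,0.022,-0.232,-0.184,0.047,-0.115,-0.081],[0.5,0.033,-0.348,-0.276,0.071,-0.172,-0.122],[0.5,0.043,-0.464,-0.368,0.094,-0.23,-0.163],[0.5,0.054,-0.58,-0.461,0.117,-0.287,-0.203],[0.5,0.065,-0.696,-0.553,0.141,-0.344,-0.244],[0.5,0.076,-0.812,-0.645,0.165,-0.402,-0.284],[0.5,0.087,-0.928,-0.737,0.188,-0.459,-0.325]]]
[[[0.5,0.018,-0.133,-0.064,0.023,-0.058,-0.041],[0.5,0.037,-0.265,-0.128,0.047,-0.115,-0.081],[0.5,0.055,-0.398,-0.192,0.07,-0.173,-0.122],[0.5,0.055,-0.398,-0.192,0.07,-0.173,-0.122],[0.5,0.055,-0.398,-0.192,0.07,-0.173,-0.122],[0.5,0.055,-0.398,-0.192,0.07,-0.173,-0.122]]]
end [ 0.61 -0.11  0.4 ] [3.141e+00 1.000e-03 2.958e+00]
```

View pics/c20.png

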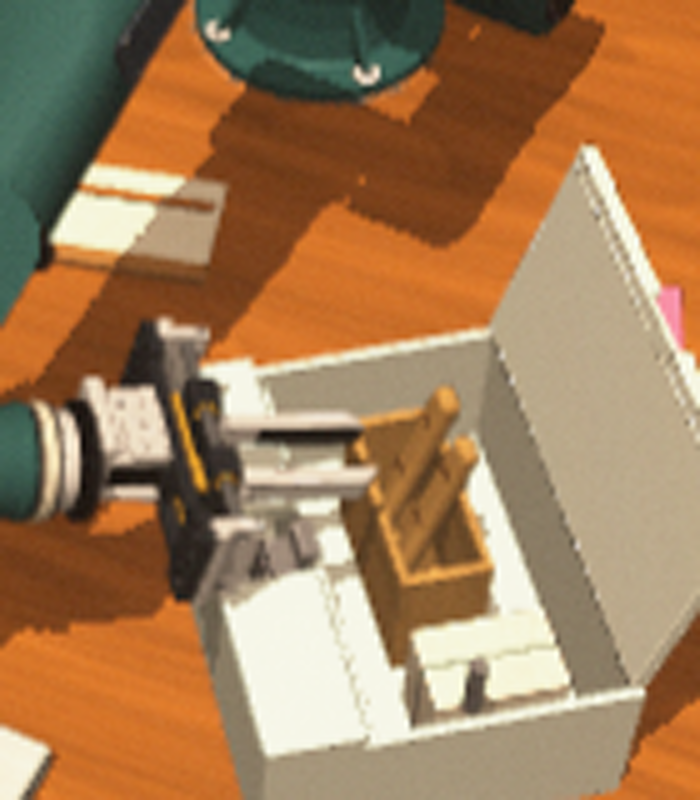

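View pics/w16.png

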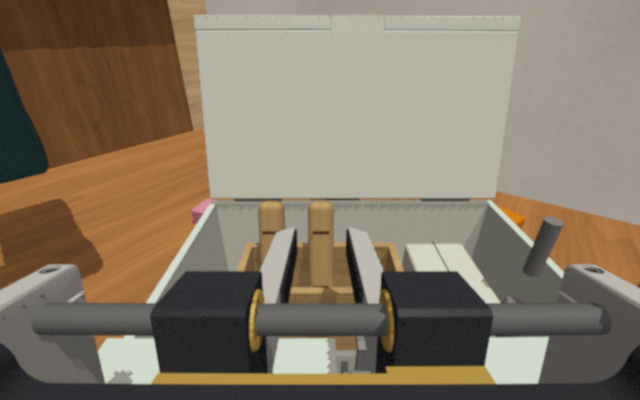

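Two in. Now the third (last seen around (.623,-.113)).

Request:
move_arm([
  [[0.5,0.25,-0.014,-0.161,0,-0.038,0],[0.5,0.5,-0.029,-0.322,0,-0.077,0],[0.5,0.75,-0.043,-0.483,0,-0.115,0],[0.5,1,-0.057,-0.644,0,-0.154,0]],
])

```text
time: 54.3
tool_pos: [0.6643, 0.0369, 0.3215]
ee_rot: [-3.138, -1.083, 2.181]
wrist_force: [-0.2, 0.4, 0.0]
width: 0.047
```

Request:
move_arm([
  [[0.5,0.126,-0.009,-0.134,0,-0.024,0]],
])

```text
time: 54.38
tool_pos: [0.6672, 0.0313, 0.3421]
ee_rot: [3.136, -1.042, 2.189]
wrist_force: [0.1, 0.7, 0.6]
width: 0.0471
```

Request:
move_arm([
  [[0.5,0.011,-0.116,-0.092,0.024,-0.057,-0.041],[0.5,0.022,-0.232,-0.184,0.047,-0.115,-0.081],[0.5,0.033,-0.348,-0.276,0.071,-0.172,-0.122],[0.5,0.043,-0.464,-0.368,0.094,-0.23,-0.163],[0.5,0.054,-0.58,-0.461,0.117,-0.287,-0.203],[0.5,0.065,-0.696,-0.553,0.141,-0.344,-0.244],[0.5,0.076,-0.812,-0.645,0.165,-0.402,-0.284],[0.5,0.087,-0.928,-0.737,0.188,-0.459,-0.325]],
])

```text
time: 55.05
tool_pos: [0.6252, -0.0706, 0.3827]
ee_rot: [3.058, -0.276, 2.783]
wrist_force: [-0.4, 1.2, 0.6]
width: 0.0471
```

Request:
move_arm([
  [[0.5,0.018,-0.133,-0.064,0.023,-0.058,-0.041],[0.5,0.037,-0.265,-0.128,0.047,-0.115,-0.081],[0.5,0.055,-0.398,-0.192,0.07,-0.173,-0.122],[0.5,0.055,-0.398,-0.192,0.07,-0.173,-0.122],[0.5,0.055,-0.398,-0.192,0.07,-0.173,-0.122],[0.5,0.055,-0.398,-0.192,0.07,-0.173,-0.122]],
])

```text
time: 55.55
tool_pos: [0.6101, -0.1084, 0.3988]
ee_rot: [3.14, -0.002, 2.959]
wrist_force: [0.8, 0.9, -0.0]
width: 0.0472
```

```bash
python3 - <<'E'
from h import *
snap('wrist','w17'); o=robot.get_obs(); print(o['tool_pos'],o['joint_positions'].round(3),o['width'],o['ee_rot'])
E
```

```text
[ 0.61040086 -0.10853607  0.39843527] [-2.680e-01  2.460e-01  1.201e+00  1.000e-03  1.697e+00 -1.656e+00] 0.04703920432160346 [ 3.14033925e+00 -2.63957156e-03  2.95917347e+00]
```

View pics/w17.png

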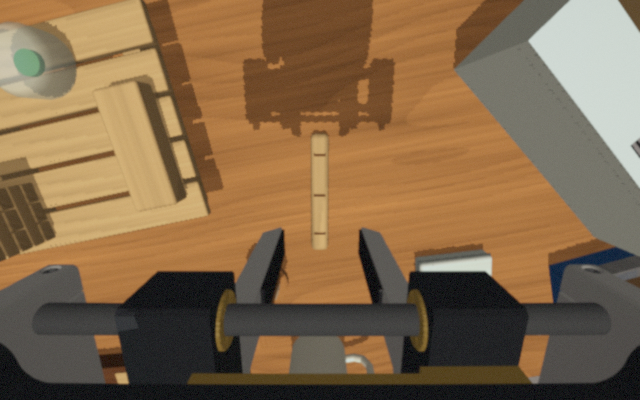

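```bash
python3 - <<'E'
from h import *
from org import *
c,a=stick('w17',300,122,340,252)
d=np.array([np.cos(np.radians(a)),np.sin(np.radians(a))]); g=c-.064*d; print('grip',g)
x,y=g.round(4)
go([((x,y,.30),down(180+a),.5,.035,2),((x,y,.2035),None,.5,.025,2)])
p,R,j=getc()
go([(p+[0,0,.09],None,0,.025),((.58,-.05,.40),down(155),0,.035),(ins(-.006,along=.135)+[0,0,.07],tilt(40),0,.03),(ins(-.006,along=.135)+[0,0,.02],tilt(76),0,.03,4)])
E
```

```text
2026 rect [ 623.1 -113.1] [ 22.  148.9] -10.21 pca [ 0.6191 -0.112   0.0148] -10.46
grip [ 0.5601622  -0.10173681]
[[[0.5,0.127,-0.003,0.25,0,0,-0.001],[0.5,0.253,-0.005,0.499,0,0,-0.002],[0.5,0.38,-0.007,0.749,0,0,-0.003],[0.5,0.506,-0.01,0.999,0,0,-0.004],[0.5,0.506,-0.01,0.999,0,0,-0.004],[0.5,0.506,-0.01,0.999,0,0,-0.004]]]
[[[0.5,0,0,0.241,0,0,0],[0.5,0,0,0.482,0,0,0],[0.5,0,0,0.724,0,0,0],[0.5,0,0,0.965,0,0,0],[0.5,0,0,0.965,0,0,0],[0.5,0,0,0.965,0,0,0]]]
end [ 0.5602 -0.1017  0.2035] [3.141e+00 1.000e-03 2.964e+00]
[[[0,0,0,-0.225,0,0,0],[0,-0.001,0,-0.45,0,0,0],[0,-0.001,0,-0.675,0,0,0],[0,-0.001,0,-0.9,0,0,0]]]
[[[0,-0.024,0.128,-0.25,0,0,0.039],[0,-0.049,0.256,-0.5,0,0,0.077],[0,-0.073,0.383,-0.75,0,0,0.116],[0,-0.097,0.511,-1,0,0,0.155]]]
[[[0,0.002,0.034,-0.065,0,0,0.01]]]
[[[0,0.057,0.25,0.001,-0.013,0.05,0.036],[0,0.113,0.5,0.002,-0.026,0.1,0.073],[0,0.17,0.75,0.003,-0.04,0.149,0.109],[0,0.226,1,0.004,-0.053,0.199,0.146]]]
[[[0,0.091,0.2,0.041,-0.012,0.043,0.032],[0,0.182,0.4,0.081,-0.023,0.087,0.064],[0,0.274,0.6,0.122,-0.035,0.13,0.096],[0,0.365,0.8,0.162,-0.046,0.174,0.128],[0,0.456,1,0.203,-0.058,0.217,0.16]]]
[[[0,0.047,0.069,0.039,-0.005,0.018,0.013]]]
[[[0,-0.053,0,0.064,0,0.067,0],[0,-0.107,0,0.128,0,0.133,0],[0,-0.161,0,0.192,0,0.2,0],[0,-0.214,0,0.255,0,0.267,0],[0,-0.268,0,0.319,0,0.333,0],[0,-0.321,0,0.383,0,0.4,0],[0,-0.321,0,0.383,0,0.4,0],[0,-0.321,0,0.383,0,0.4,0]]]
[[[0,0,0,0,0,0,0],[0,0,0,0,0,0,0]]]
end [0.6277 0.1684 0.3492] [ 3.14  -1.326  2.184]
```

Request:
move_arm([
  [[0.5,0.127,-0.003,0.25,0,0,-0.001],[0.5,0.253,-0.005,0.499,0,0,-0.002],[0.5,0.38,-0.007,0.749,0,0,-0.003],[0.5,0.506,-0.01,0.999,0,0,-0.004],[0.5,0.506,-0.01,0.999,0,0,-0.004],[0.5,0.506,-0.01,0.999,0,0,-0.004]],
])

```text
time: 56.1
tool_pos: [0.56, -0.1006, 0.2972]
ee_rot: [3.141, -0.005, 2.966]
wrist_force: [0.9, 0.1, 0.4]
width: 0.0473
```

Request:
move_arm([
  [[0.5,0,0,0.241,0,0,0],[0.5,0,0,0.482,0,0,0],[0.5,0,0,0.724,0,0,0],[0.5,0,0,0.9,0,0,0],[0.5,0,0,0.965,0,0,0],[0.5,0,0,0.965,0,0,0]],
])

```text
time: 56.6
tool_pos: [0.5616, -0.1014, 0.2031]
ee_rot: [3.142, 0.0, 2.965]
wrist_force: [-0.3, 0.9, -0.1]
width: 0.0471
```

Request:
move_arm([
  [[0,0,0,0,0,0,0],[0,0,0,0,0,0,0],[0,0,0,0,0,0,0],[0,0,0,0,0,0,0],[0,0,0,0,0,0,0],[0,0,0,0,0,0,0],[0,0,0,0,0,0,0],[0,0,0,0,0,0,0]],
])

```text
time: 57.27
tool_pos: [0.5609, -0.1015, 0.2047]
ee_rot: [-3.141, 0.004, 2.965]
wrist_force: [-0.0, 0.2, 6.0]
width: 0.0216
```

Request:
move_arm([
  [[0,0,0,-0.225,0,0,0],[0,0,0,-0.45,0,0,0],[0,0,0,-0.675,0,0,0],[0,0,0,-0.9,0,0,0]],
])

```text
time: 57.6
tool_pos: [0.5599, -0.1012, 0.2932]
ee_rot: [-3.141, -0.001, 2.965]
wrist_force: [0.2, -1.4, -0.5]
width: 0.0215
```

Request:
move_arm([
  [[0,-0.024,0.128,-0.25,0,0,0.039],[0,-0.049,0.256,-0.5,0,0,0.077],[0,-0.073,0.383,-0.75,0,0,0.116],[0,-0.097,0.511,-1,0,0,0.155]],
])

```text
time: 57.93
tool_pos: [0.5786, -0.0522, 0.3936]
ee_rot: [-3.141, -0.001, 2.719]
wrist_force: [1.0, 0.2, -0.1]
width: 0.0213
```

Request:
move_arm([
  [[0,0.002,0.034,-0.065,0,0,0.01]],
])

```text
time: 58.02
tool_pos: [0.5805, -0.0481, 0.4041]
ee_rot: [3.139, 0.007, 2.706]
wrist_force: [0.7, 0.5, -0.2]
width: 0.0217
```

Request:
move_arm([
  [[0,0.057,0.25,0.001,-0.013,0.05,0.036],[0,0.113,0.5,0.002,-0.026,0.1,0.073],[0,0.17,0.75,0.003,-0.04,0.149,0.109],[0,0.226,1,0.004,-0.053,0.199,0.146]],
])

```text
time: 58.35
tool_pos: [0.6017, 0.0514, 0.3977]
ee_rot: [3.095, -0.324, 2.48]
wrist_force: [0.8, -0.2, -0.1]
width: 0.0216
```

Request:
move_arm([
  [[0,0.091,0.2,0.041,-0.012,0.043,0.032],[0,0.182,0.4,0.081,-0.023,0.087,0.064],[0,0.274,0.6,0.122,-0.035,0.13,0.096],[0,0.365,0.8,0.162,-0.046,0.174,0.128],[0,0.456,1,0.203,-0.058,0.217,0.16]],
])

```text
time: 58.77
tool_pos: [0.6257, 0.1605, 0.3967]
ee_rot: [3.137, -0.673, 2.205]
wrist_force: [0.1, 0.4, -0.3]
width: 0.0216
```

Request:
move_arm([
  [[0,0.047,0.069,0.039,-0.005,0.018,0.013]],
])

```text
time: 58.85
tool_pos: [0.6277, 0.1706, 0.3958]
ee_rot: [-3.137, -0.702, 2.18]
wrist_force: [0.3, -0.8, -0.5]
width: 0.0216
```

Request:
move_arm([
  [[0,-0.053,0,0.064,0,0.067,0],[0,-0.107,0,0.128,0,0.133,0],[0,-0.161,0,0.192,0,0.2,0],[0,-0.214,0,0.255,0,0.267,0],[0,-0.268,0,0.319,0,0.333,0],[0,-0.321,0,0.383,0,0.4,0],[0,-0.321,0,0.383,0,0.4,0],[0,-0.321,0,0.383,0,0.4,0]],
])

```text
time: 59.52
tool_pos: [0.6274, 0.1684, 0.3458]
ee_rot: [-3.124, -1.326, 2.165]
wrist_force: [0.1, 0.1, -0.7]
width: 0.0215
```

Request:
move_arm([
  [[0,0,0,0,0,0,0],[0,0,0,0,0,0,0],[0,0,0,0,0,0,0]],
])

```text
time: 59.77
tool_pos: [0.6273, 0.1691, 0.3503]
ee_rot: [3.131, -1.323, 2.194]
wrist_force: [0.2, -0.0, -1.4]
width: 0.0217
```

```bash
python3 - <<'E'
from h import *
from org import *
o=robot.get_obs(); print(own(o['tool_pos']).round(4),own(getc()[0]).round(4),o['ee_rot'],o['width'],o['wrist_force'].round(1))
snap('scene','s16');crop('s16',290,120,430,280,5,'c21')
go([(ins(-.006,along=.09),tilt(76),0,.02,2)])
E
```

```text
[-0.1061 -0.0061  0.3503] [-0.1069 -0.006   0.3492] [ 3.13125592 -1.32256982  2.19375107] 0.021713540726651402 [ 0.2 -0.  -1.4]
[[[0,-0.161,0,0.012,0,0,0],[0,-0.322,0,0.025,0,0,0],[0,-0.483,0,0.037,0,0,0],[0,-0.644,0,0.049,0,0,0],[0,-0.644,0,0.049,0,0,0],[0,-0.644,0,0.049,0,0,0]]]
end [0.6339 0.1595 0.2856] [ 3.14  -1.326  2.184]
```

View pics/c21.png

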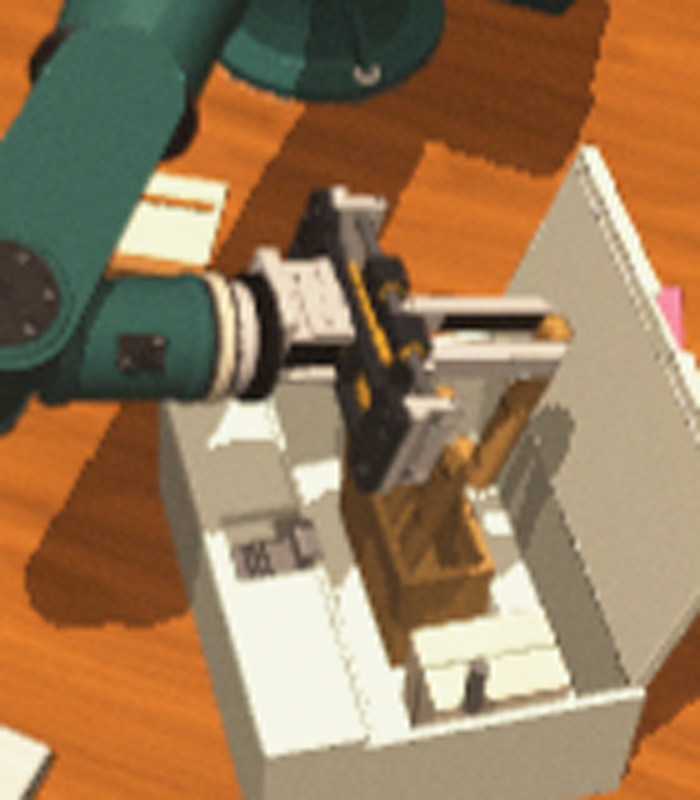

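Request:
move_arm([
  [[0,-0.161,0,0.012,0,0,0],[0,-0.322,0,0.025,0,0,0],[0,-0.483,0,0.037,0,0,0],[0,-0.644,0,0.049,0,0,0],[0,-0.644,0,0.049,0,0,0],[0,-0.644,0,0.049,0,0,0]],
])

```text
time: 60.32
tool_pos: [0.6336, 0.1601, 0.2849]
ee_rot: [-3.139, -1.326, 2.181]
wrist_force: [-0.5, 0.7, -0.3]
width: 0.0214
```

Request:
move_arm([
  [[0,-0.15,0,0,0,0,0],[0,-0.3,0,0,0,0,0],[0,-0.45,0,0,0,0,0],[0,-0.45,0,0,0,0,0]],
])

```text
time: 60.65
tool_pos: [0.6396, 0.1504, 0.2369]
ee_rot: [-3.116, -1.327, 2.157]
wrist_force: [0.1, -0.1, -1.2]
width: 0.022
```

```bash
python3 - <<'E'
from h import *
from org import *
o=robot.get_obs(); print(own(o['tool_pos']).round(4),own(ins(-.006,along=.045)).round(4),o['ee_rot'],o['width'],o['wrist_force'].round(1))
snap('scene','s17');crop('s17',290,120,430,280,5,'c22')
E
```

```text
[-0.1285 -0.0054  0.2369] [-0.1287 -0.006   0.242 ] [-3.11580356 -1.32748609  2.15744511] 0.02195672822787312 [ 0.1 -0.1 -1.2]
```

View pics/c22.png

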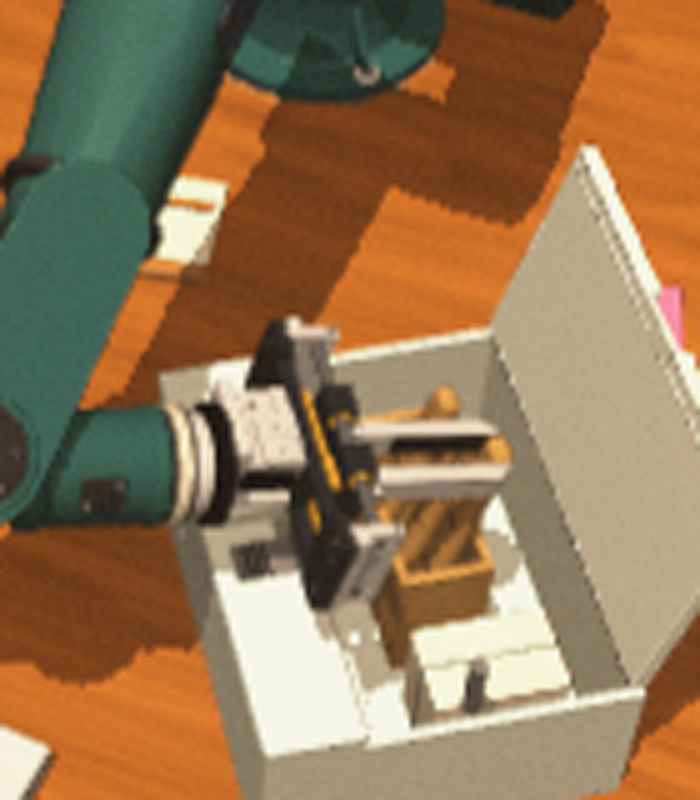

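Request:
move_arm([
  [[0,-0.12,0,0,0,0,0],[0,-0.24,0,0,0,0,0],[0,-0.36,0,0,0,0,0],[0,-0.36,0,0,0,0,0],[0,-0.36,0,0,0,0,0]],
])

```text
time: 61.12
tool_pos: [0.6448, 0.1437, 0.205]
ee_rot: [-3.133, -1.327, 2.175]
wrist_force: [-0.1, -0.3, -0.2]
width: 0.0217
```

Request:
move_arm([
  [[0,-0.05,0,0,0,0,0],[0,-0.1,0,0,0,0,0],[0,-0.13,0,0,0,0,0],[0,-0.13,0,0,0,0,0],[0,-0.13,0,0,0,0,0]],
])

```text
time: 61.53
tool_pos: [0.6467, 0.1413, 0.1938]
ee_rot: [3.141, -1.326, 2.184]
wrist_force: [-0.6, -0.2, -0.2]
width: 0.0219
```

Request:
move_arm([
  [[0.33,0,0,0,0,0,0],[0.33,0,0,0,0,0,0],[0.33,0,0,0,0,0,0],[0.33,0,0,0,0,0,0],[0.33,0,0,0,0,0,0],[0.33,0,0,0,0,0,0]],
])

```text
time: 62.03
tool_pos: [0.6467, 0.1414, 0.194]
ee_rot: [3.14, -1.325, 2.185]
wrist_force: [-0.0, 0.3, -0.1]
width: 0.0312
```

Request:
move_arm([
  [[0.33,0,0,-0.15,0,0,0],[0.33,0,0,-0.35,0,0,0],[0.33,0,0,-0.6,0,0,0],[0.33,0,0,-0.6,0,0,0]],
])

```text
time: 62.37
tool_pos: [0.6819, 0.0906, 0.2099]
ee_rot: [3.13, -1.323, 2.192]
wrist_force: [0.3, 0.1, 0.5]
width: 0.0311
```

```bash
python3 - <<'E'
from h import *
from org import *
o=robot.get_obs(); print(own(o['tool_pos']).round(4),o['ee_rot'],o['width'],o['wrist_force'].round(1))
snap('scene','s18');crop('s18',290,120,430,280,5,'c23')
R=tilt(76); p=ins(-.006)-.004*R.apply([1,0,0])-.06*R.apply([0,0,1])
setc(p,R,.33); print(own(p))
go([(p+[0,-.04,.13],tilt(60),.33,.04),((.45,-.12,.46),down(150),.33,.04,3)],ang=7.1)
E
```

```text
[-0.2017 -0.0058  0.2099] [ 3.129897   -1.32321595  2.19165486] 0.031070769354609545 [0.3 0.1 0.5]
[-0.19873625 -0.00597934  0.20892193]
[[[0.33,0.25,-0.049,-0.134,0,-0.037,0],[0.33,0.5,-0.097,-0.268,0,-0.075,0],[0.33,0.75,-0.146,-0.401,0,-0.112,0],[0.33,1,-0.194,-0.535,0,-0.15,0]]]
[[[0.33,0.154,-0.035,-0.137,0,-0.028,0]]]
[[[0.33,0.087,-0.25,-0.06,0.013,-0.057,-0.022],[0.33,0.173,-0.5,-0.12,0.025,-0.114,-0.043],[0.33,0.26,-0.75,-0.18,0.038,-0.171,-0.065],[0.33,0.347,-1,-0.24,0.05,-0.228,-0.087]]]
[[[0.33,0.1,-0.25,-0.076,0.013,-0.059,-0.022],[0.33,0.2,-0.5,-0.151,0.026,-0.117,-0.045],[0.33,0.299,-0.75,-0.227,0.039,-0.176,-0.068],[0.33,0.399,-1,-0.303,0.052,-0.234,-0.09]]]
[[[0.33,0.114,-0.267,-0.103,0.014,-0.064,-0.025],[0.33,0.227,-0.533,-0.205,0.029,-0.129,-0.05],[0.33,0.341,-0.8,-0.308,0.043,-0.193,-0.075],[0.33,0.341,-0.8,-0.308,0.043,-0.193,-0.075],[0.33,0.341,-0.8,-0.308,0.043,-0.193,-0.075],[0.33,0.341,-0.8,-0.308,0.043,-0.193,-0.075]]]
end [ 0.45 -0.12  0.46] [-3.141e+00 -1.000e-03  2.618e+00]
```

View pics/c23.png

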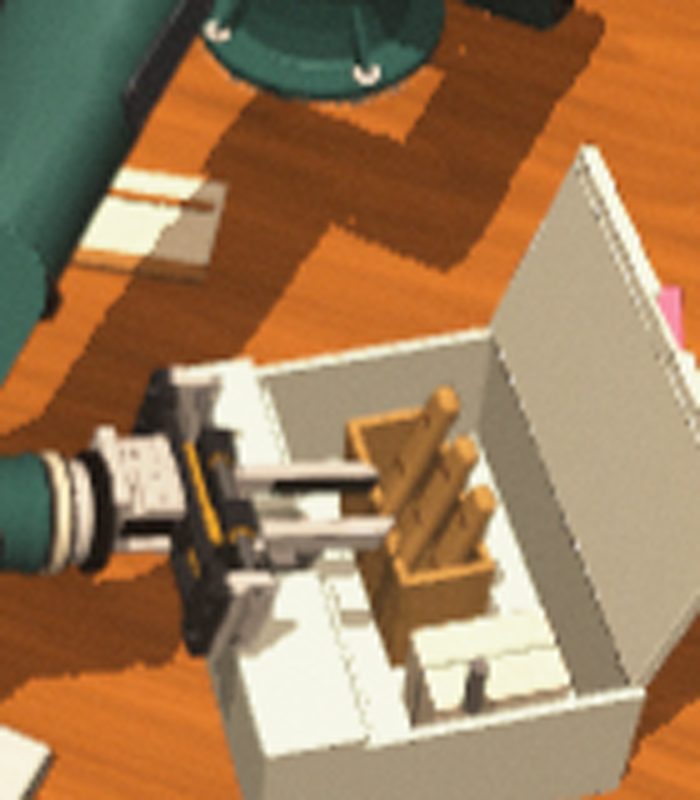

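All three sticks are standing in the cup. Move the arm clear and check the whole scene.

Request:
move_arm([
  [[0.33,0.25,-0.049,-0.134,0,-0.037,0],[0.33,0.5,-0.097,-0.268,0,-0.075,0],[0.33,0.75,-0.146,-0.401,0,-0.112,0],[0.33,1,-0.194,-0.535,0,-0.15,0]],
])

```text
time: 62.75
tool_pos: [0.6797, 0.0605, 0.3189]
ee_rot: [-3.139, -1.088, 2.182]
wrist_force: [0.4, -0.5, -0.1]
width: 0.0311
```

Request:
move_arm([
  [[0.33,0.154,-0.035,-0.137,0,-0.028,0]],
])

```text
time: 62.83
tool_pos: [0.6797, 0.0542, 0.3414]
ee_rot: [3.137, -1.042, 2.188]
wrist_force: [0.4, 1.0, -0.6]
width: 0.0309
```

Request:
move_arm([
  [[0.33,0.087,-0.25,-0.06,0.013,-0.057,-0.022],[0.33,0.173,-0.5,-0.12,0.025,-0.114,-0.043],[0.33,0.26,-0.75,-0.18,0.038,-0.171,-0.065],[0.33,0.347,-1,-0.24,0.05,-0.228,-0.087]],
])

```text
time: 63.17
tool_pos: [0.5991, -0.0062, 0.3805]
ee_rot: [3.074, -0.678, 2.377]
wrist_force: [-0.1, 0.5, 0.7]
width: 0.0308
```

Request:
move_arm([
  [[0.33,0.1,-0.25,-0.076,0.013,-0.059,-0.022],[0.33,0.2,-0.5,-0.151,0.026,-0.117,-0.045],[0.33,0.299,-0.75,-0.227,0.039,-0.176,-0.068],[0.33,0.399,-1,-0.303,0.052,-0.234,-0.09]],
])

```text
time: 63.5
tool_pos: [0.5165, -0.0682, 0.424]
ee_rot: [3.092, -0.302, 2.512]
wrist_force: [-0.8, 0.6, -1.3]
width: 0.031
```

Request:
move_arm([
  [[0.33,0.114,-0.267,-0.103,0.014,-0.064,-0.025],[0.33,0.227,-0.533,-0.205,0.029,-0.129,-0.05],[0.33,0.341,-0.8,-0.308,0.043,-0.193,-0.075],[0.33,0.341,-0.8,-0.308,0.043,-0.193,-0.075],[0.33,0.341,-0.8,-0.308,0.043,-0.193,-0.075],[0.33,0.341,-0.8,-0.308,0.043,-0.193,-0.075]],
])

```text
time: 64.0
tool_pos: [0.45, -0.1189, 0.459]
ee_rot: [3.141, -0.001, 2.62]
wrist_force: [0.1, 0.3, -0.3]
width: 0.0308
```

```bash
python3 - <<'E'
from h import *
snap('scene','s19'); snap('top','t4'); o=robot.get_obs(); print(o['tool_pos'],o['time'],o['wrist_force'].round(1))
a=cv2.imread('pics/s19.png');cv2.imwrite('pics/s19b.png',cv2.resize(a,None,fx=1.25,fy=1.25,interpolation=cv2.INTER_CUBIC))
E
```

```text
[ 0.45078561 -0.11909347  0.45809136] 64.1 [ 0.8 -0.6 -0.5]
```

View pics/s19b.png

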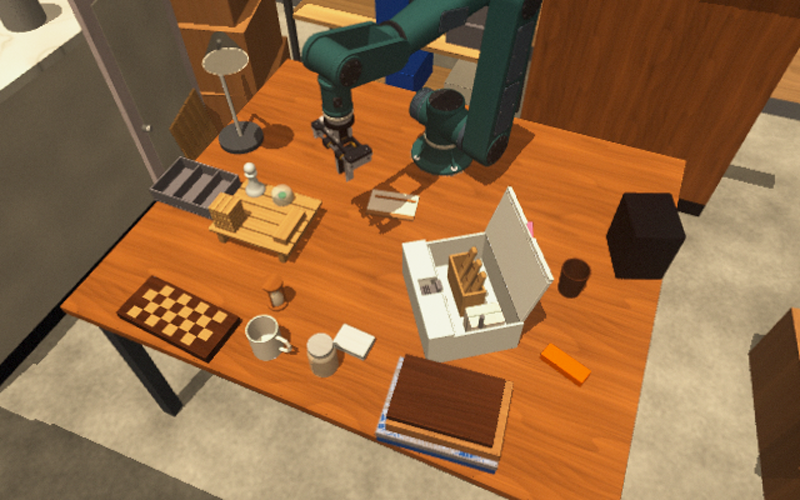

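View pics/t4.png

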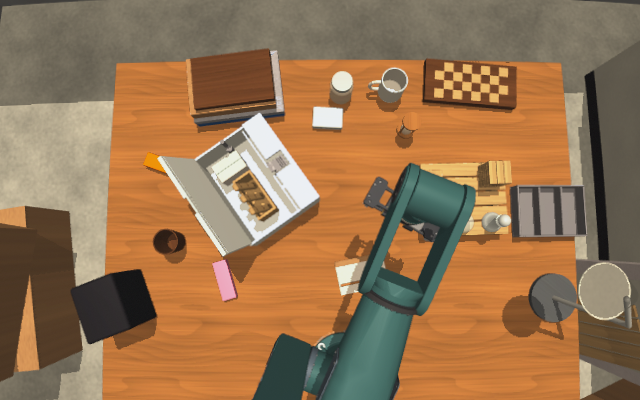

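```bash
python3 -c "
from bench import robot
print(robot.close_job())"
```

```text
the job is handed in; nothing more can be done
None
```

The job is done and handed in at about 64 s of the 210 s allowed. It was done in the order asked.

- **Shelf:** I moved the pawn, then the paperweight, then the block from the organizer onto the bamboo shelf, each the same way up. The first try at the pawn lifted off empty because the fingers had not finished closing. The pawn stayed where it was, and the second try held it.
- **Flap:** I pressed the hook and the flap sprang up. I swung it back to its stop, and it has stayed leaning back past upright since.
- **Sticks:** Only three sticks were on the table. All three now stand in the bamboo cup, each leaning slightly towards the back rim.

The last scene and top pictures show the three objects upright on the shelf, the flap open and no stick left on the table. The things standing about, including the orange and pink look-alike blocks, look undisturbed, and the arm is clear of everything. The highest wrist force I read was about 9 N, when the flap met its stop. No final check failed or disagreed. The first organizer position from the top picture was off by about 10 mm; the wrist camera corrected it before I pressed the hook.

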